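# Find the high spot of an oak marble display disc

### The job

Find the swollen spot on the edge of the oak display disc: take every marble off the disc and set each in a dimple of the brass tray, pull the toggle clamp's handle back until its arm snaps up open, then lift the disc out of the cradle and lower it over the three turntable pins until it lies flush. Slide the dial indicator fully home so that its plunger presses on the rim, turn the disc right round to find the high spot, and leave the disc with its high spot under the plunger, the indicator still home, the clamp open and the marbles in their dimples. Do not knock the pewter cup or the egg cup with its shooter.

Things in the scene. Friction and masses are not known exactly. Their poses are not given: they have to be found in the camera images.
- cradle: fixed walnut board 210 x 275 x 18 mm that the disc lies on at the start; origin on the table under the disc's place; its top is 18 mm above its origin; four brass dowels stand 12 mm high round the disc. The toggle clamp stands on its -y end (at y -115 to -165 mm)
- clamp_arm (a joint): angle of the toggle clamp's steel arm: 0 = clamped, rubber foot pressing on the disc's edge (80 mm from the cradle's origin towards -y); grows as the arm swings up; 1.75 = fully open against its stop. A spring holds it shut (about 6 N at the handle) as far as its centre, 0.85, then snaps it open and holds it there
- clamp_pivot (a point): the handle's pivot on the cradle, axis along the cradle's x, 56 mm above the table
- handle_grip (a point): point on the clamp's red handle 68 mm from clamp_pivot; round grip 15 mm thick, from 36 to 91 mm from the pivot. Clamped, it stands upright; to open, pull its top away from the disc (towards the cradle's -y) and down, turning about clamp_pivot; the handle turns 0.69 times as far as the arm (1.2 rad when open). Site z points along the handle
- disc: oak display disc, 180 mm across, 22 mm thick, about 0.6 kg; origin at the centre of its underside, z up. Three through holes 13.2 mm wide, at (x, y) = (60, 0), (-60, 0) and (0, -60) mm, fit the turntable's pins one way round only. Three brass ring seats for marbles (34 mm wide, 6 mm high) stand 52 mm from the centre at 90, 210 and 330 degrees from x. The edge swells 5 mm at one place
- disc_knob (a point): top of the brass knob on the disc's centre, 60 mm above the disc's origin; the knob is round, 26 mm thick, 38 mm tall. The swelling of the disc's edge falls off over about 30 degrees either side of its peak; where it lies on the disc differs from start to start
- platter_top (a point): centre of the steel turntable platter's top face (56 mm above the table, 150 mm across), z up, turning with it. Three round-nosed brass pins 12 mm thick and 25 mm high stand on it at (x, y) = (60, 0), (-60, 0) and (0, -60) mm. With the disc on the pins, the disc's origin and axes coincide with this point's
- platter (a joint): angle of the turntable platter, rad, counter-clockwise from above; it turns freely without end, with slight friction (0.06 N m), and stays where it is left
- turntable: fixed grey base plate 200 mm wide that carries the turntable and the dial indicator's slide; origin on the table on the platter's axis; the slide lies along its +y
- carriage (a joint): how far the dial indicator's carriage has been slid in towards the platter, m: 0.028 = home on its stop; it starts at 0 to 0.008. It moves along the turntable's -y, with 5 N of friction, and stays where it is left
- slide_post (a point): top centre of the carriage's upright black grip post, 101 mm above the table; the post is 20 mm thick and 50 mm tall; slide the carriage by it. The dial's case ends 11 mm from the post on the side of the platter
- plunger (a joint): how far the indicator's sprung plunger is pressed in, m, 0 to 0.013; spring about 1.5 N; its round tip, 67 mm above the table, faces the disc's rim. With the carriage home it reads 0.003 to 0.005 on the plain rim and 0.008 to 0.010 at the peak of the high spot
- needle (a joint): angle of the dial's needle, rad, clockwise from the red mark seen from above; one turn for 15 mm of plunger, 0.42 rad per mm. The white dial, 53 mm across, faces up behind the plunger
- tray: fixed brass tray 150 x 150 mm on the lower step of the walnut shelf; origin at the centre of its underside, 30 mm above the table; its dimpled face is 12 mm above its origin, its lip 18 mm. The shelf's upper step, 70 mm high, begins 105 mm from its origin towards its +x
- dimple0 (a point): mouth of a tray dimple, a round recess 28 mm wide in the dimpled face; a marble in it has its centre 15.7 mm above this point. Dimples stand 62 mm apart in a square
- dimple1 (a point): as dimple0
- dimple2 (a point): as dimple0
- dimple3 (a point): as dimple0
- marble_a: swirled cobalt glass marble, 42 mm across, 97 g, origin at its centre; starts in a ring seat of the disc, centre 22.5 mm above the disc's upper face
- marble_b: as marble_a
- marble_c: as marble_a
- pewter_cup: squat pewter cup, 86 mm across, 52 mm high, on the shelf's upper step behind the tray (70 mm above the table); leave alone; origin at its underside
- egg_cup: white ceramic egg cup, 50 mm across, 54 mm high, with a clear glass shooter marble (51 mm across, top 94 mm above the cup's foot) set in it, beside the pewter cup; leave alone; origin at its underside
Not all that is in view belongs to the job. Of the things like the disc, leave any that is blue or turquoise; of the rest the larger one is meant.

How it is judged:
By the outcome, as a careful person would: the job done as asked, in the order asked, and still so for the second after the job is handed in, with the robot touching nothing.
Of marble_a, marble_b, marble_c only 1 to 3 are there at a start; the rules pass over those that are not, and their reading is None.
At some moment in a run one of marble_a, marble_b, marble_c may be knocked a few centimetres aside while the robot is not near it.
It also fails if it takes over 208 s, if anything falls off the work surface, if the arm or the gripper's body presses on something with over 40 N, if the wrist force passes 120 N, or if a joint passes its speed limit or range.

### The arm

A 6-joint arm with a two-finger parallel gripper is mounted at the origin on the work surface. World frame = base frame: x ahead of the robot, y to its left, z up, the work surface at z = 0. Lengths are in mm, angles in rad, forces in N, time in s.
With the tool pointing down it reaches from about 275 to 1000 mm from the base axis. Payload 8.4 kg.
Tool frame: the origin (TCP) lies at the very end of the fingers, on their centre line; the grasp point (between the pads) lies 19 mm behind it; z points along the fingers, x is the direction in which the jaws open and shut, and the axes are right-handed (so a half turn about z gives the same grasp; the last joint's range is limited). The gripper opens to 85 mm and grips with 20 to 120 N. Pads are 22 mm wide; open, the fingers measure 114 mm over their backs; the gripper's body (76 mm by 85 mm) begins 54 mm behind the grasp point. The pads swing forward as they close: fully open they stand 13 mm farther back than shut.
Start: joints at [-1.163, 0.353, 1.633, -0, 1.155, -0.002], TCP at [249.015, -573.253, 231.281] pointing down, gripper open.
Joint ranges: [-2.63, 2.63], [-0.92, 2.1], [0.06, 2.66], [-1.3, 4.44], [0, 2.69], [-3.02, 3.02]. Speed limits (rad/s): [2.22, 2.22, 2.79, 3.14, 3.14, 3.14].

### API

Orientations are given as [roll, pitch, yaw] about the fixed x, y, z axes, in that order (R = Rz(yaw) Ry(pitch) Rx(roll)).
In Python, from rig import r gives the robot as it stands.
- The arm moves only by the tool arm_command, never from a script. Its argument "targets" is a list of rows, each a list of 6 numbers: the shift along the tool's x, y, z in m, then the turn, a rotation vector about the tool's x, y, z in rad. A call has 1 to 20 rows; each row shifts and turns the commanded pose from where the row before left it, along the tool's axes as they then stand; what a row does not reach is not made up. A row lasts 1/12 s, in which the tool goes at most 41.7 mm and 7.16 degrees, less where a joint would pass 70% of its speed; a pose out of reach is approached as far as the arm can. A call is refused whole if a number of a shift passes 0.0417 or a number of a turn 0.125, either way. A call with a gripper value outside its range is refused whole. "fingers" is the finger opening in m, from 0 to 0.0854, set as the call begins (left out, the last holds). The fingers move at their own pace and stop on an object; "squeeze" is the grip in N (left out, the last holds). Time passes only in rows, so rows that do not move let the fingers close. It gives the time, the measured TCP pose, the force and the opening at its end, in the units of the state.
- r.sense(): the state, without advancing time (a new reading comes with each control period).
- r.grab_frame(name): name is "side" or "top" or "wrist"; returns a dict with "image" (420x560x3 uint8, blue, green, red), "fx", "fy", "cx", "cy" (pixels), "xyz" and "orientation" of the camera in the world. Camera axes: x right, y down, z forward; pixel columns grow to the right and rows downward; lengths in mm; the calibration is good to about 2 mm. A picture is of the moment at which its call begins. There is no depth.
- r.sign_off(): hands the job in, once; it reports no verdict.
The state is a dict: "clock": time; "qpos": joint angles; "qvel": joint speeds; "joint_efforts": joint torques, N m; "eef_pos": TCP position; "tcp_rot": TCP orientation; "contact_force": force on the tool from outside, world axes, zero at the start; "wrist_torque": the same for the moment, N m; "opening": opening from 0.0 (shut) to 1.0 (fully open).
Only numpy, scipy, OpenCV 4.12 (cv2) and the standard library are available. Lean on these libraries where they do the work, as an engineer would, in place of code of your own. Each camera call takes 0.05 s, during which the arm holds its last target.

## Working session

There is one attempt and no reset: what is moved stays moved. The work goes in short steps, Python scripts to look and compute and a tool call to move; the robot and the scene stay as the last step left them, time stands still between calls to the robot, and variables do not carry over. Pictures are saved under pics/ and viewed, and the job is handed in when it is done.

Besides the shell and the picture viewer there is one more tool, called after "Request:" as name(argument=value, ...) on one line, values as JSON. arm_command: Moves the arm, as the interface text tells. Its arguments: {"type":"object","properties":{"targets":{"type":"array"},"fingers":{"type":"number"},"squeeze":{"type":"number"}},"required":["targets"]}

```bash
ls -la; mkdir -p pics
python3 - <<'E'
from rig import r
import cv2
print(r.sense())
for n in ["side","top","wrist"]:
    f=r.grab_frame(n); cv2.imwrite(f"pics/{n}0.png",f["image"]); print(n,{k:v for k,v in f.items() if k!="image"})
E
```

```text
total 12
drwxr-xr-x  3 agent agent 4096 Dec  6 07:37 .
drwxr-xr-x 23 root  root  4096 Dec  6 07:37 ..
drwxr-xr-x  2 agent agent 4096 Dec  6 07:37 pics
{'clock': 0.0, 'qpos': array([-1.16340383e+00,  3.53625838e-01,  1.63414131e+00,  4.48920059e-06,
        1.15519983e+00, -2.38348732e-03]), 'qvel': array([-0.00054725, -0.00108269,  0.00061498,  0.0003684 ,  0.00041547,
       -0.00055445]), 'joint_efforts': array([-1.93879554e-03, -6.05267429e+01, -3.42061186e+01, -4.14688111e-05,
        9.57976881e-03, -2.34238911e-05]), 'eef_pos': array([ 248.8233923 , -572.81184462,  230.57254438]), 'tcp_rot': array([-3.14158527e+00,  1.37431040e-03, -1.16102215e+00]), 'contact_force': array([-0.067177  ,  0.04048233, -0.23180642]), 'wrist_torque': array([-0.06503403, -0.00625455, -0.00578183]), 'opening': 1.0034989152797869}
side {'fx': 522.8219135835279, 'fy': 522.8219135835279, 'cx': 273.4269802962956, 'cy': 221.06183404946066, 'xyz': array([  144.39766924, -1135.19060603,   778.05997122]), 'orientation': array([-2.09755257,  0.01346661, -0.28793011])}
top {'fx': 513.9550209210569, 'fy': 513.9550209210569, 'cx': 277.5348412820252, 'cy': 212.18167539869293, 'xyz': array([ 365.65906642,    5.8819962 , 1568.54133712]), 'orientation': array([-3.06963361, -0.00710953, -1.54642182])}
wrist {'fx': 370.4707510481303, 'fy': 370.4707510481303, 'cx': 281.1059210488976, 'cy': 208.36604299240102, 'xyz': array([ 323.23922595, -540.32747819,  373.81555826]), 'orientation': array([ 2.81843116e+00,  1.32485476e-03, -1.16040594e+00])}
```

View pics/top0.png

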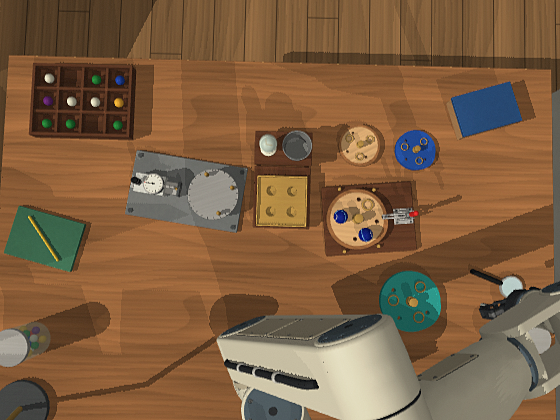

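View pics/side0.png

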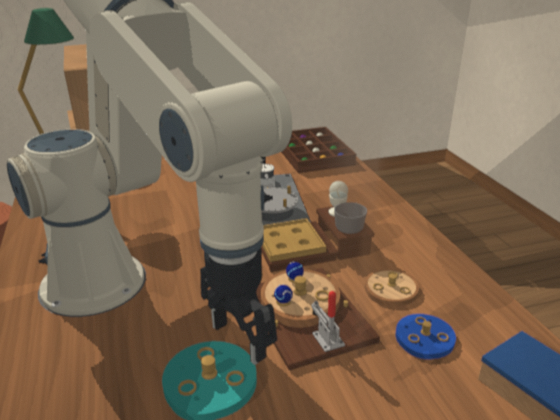

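View pics/wrist0.png

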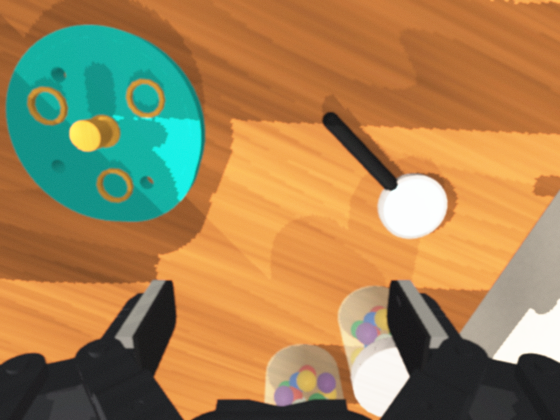

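```bash
cat > h.py <<'E'
import numpy as np, cv2
from scipy.spatial.transform import Rotation as R
from rig import r
def grab(n,fn=None):
    f=r.grab_frame(n)
    if fn: cv2.imwrite(f"pics/{fn}.png",f["image"])
    return f
def RR(o): return R.from_euler('xyz',o).as_matrix()
def unproj(f,uv,z):
    d=RR(f["orientation"])@np.array([(uv[0]-f["cx"])/f["fx"],(uv[1]-f["cy"])/f["fy"],1])
    c=np.array(f["xyz"]); return c+d*(z-c[2])/d[2]
def proj(f,p):
    q=RR(f["orientation"]).T@(np.array(p,float)-f["xyz"])
    return np.array([f["fx"]*q[0]/q[2]+f["cx"],f["fy"]*q[1]/q[2]+f["cy"]])
def crop(f,x0,y0,x1,y1,s,fn):
    cv2.imwrite(f"pics/{fn}.png",cv2.resize(f["image"][y0:y1,x0:x1],None,fx=s,fy=s,interpolation=cv2.INTER_CUBIC))
E
python3 - <<'E'
from h import *
f=grab("top")
import pickle; pickle.dump(f,open("top0.pkl","wb"))
crop(f,315,170,445,265,6,"t0a")
crop(f,120,120,320,240,4,"t0b")
E
```

```text
(no output)
```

View pics/t0a.png

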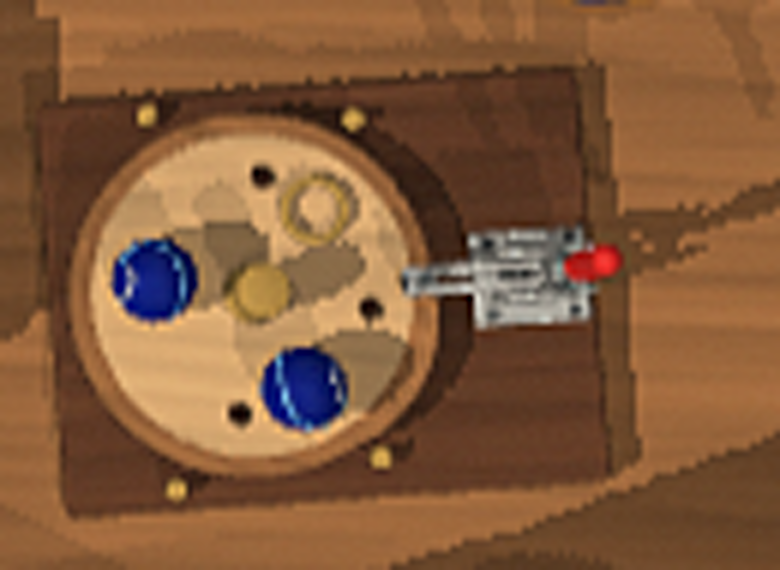

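View pics/t0b.png

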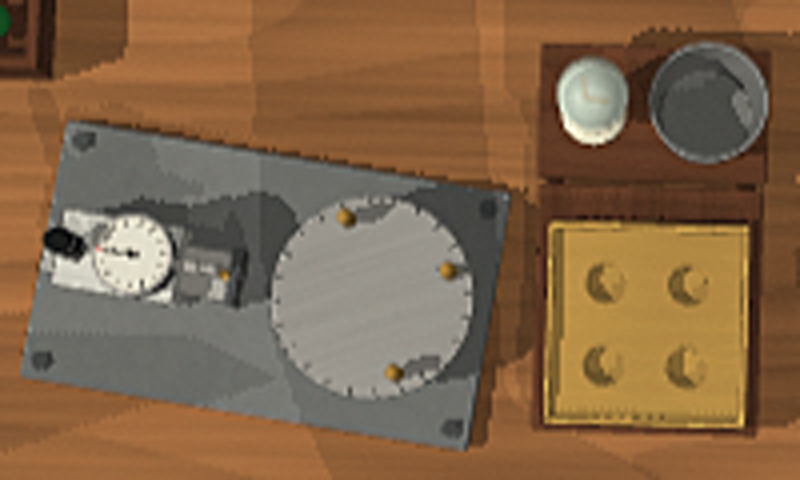

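Run:
```python
from h import *
import pickle
f=pickle.load(open("top0.pkl","rb"))
A=lambda U,V:((U+.5)/6-.5+315,(V+.5)/6-.5+170)
B=lambda U,V:((U+.5)/4-.5+120,(V+.5)/4-.5+120)
def P(n,uv,z): print(n,unproj(f,uv,z).round(1))
for n,(u,v) in dict(hx=(262,176),hmx=(240,413),hmy=(371,308)).items(): P(n,A(u,v),40)
P("knob",A(260,291),78)
P("ma",A(155,280),62.5);P("mb",A(305,389),62.5)
P("ring",A(318,208),46)
for d in [(147,114),(353,118),(381,457),(177,489)]: P("dowel",A(*d),30)
P("handletop",A(605,262),56+91)
P("pivotbase?",A(530,275),50)
for d in [(346,217),(447,270),(394,372)]: P("pin",B(*d),81)
P("plat",B(372,298),56)
P("post",B(55,240),101)
P("post2",B(75,243),101)
for d in [(603,283),(688,285),(603,366),(687,368)]: P("dimple",B(*d),42)
for d in [(70,122),(510,187),(22,376),(468,449)]: P("base",B(*d),15)
P("cup",B(709,102),122);P("egg",B(593,98),150)
P("plungertip",B(240,275),67);P("dial",B(131,254),85)
print(r.sense()['clock'])
```

```text
hx [ 521.8 -242.7   40. ]
hmx [ 403.6 -233.3   40. ]
hmy [ 457.3 -297.7   40. ]
knob [ 461.9 -236.2   78. ]
ma [ 467.1 -187.2   62.5]
mb [ 415.5 -261.4   62.5]
ring [ 506.  -269.7   46. ]
dowel [ 552.7 -186.1   30. ]
dowel [ 553.3 -289.7   30. ]
dowel [ 383.6 -305.5   30. ]
dowel [ 365.2 -204.    30. ]
handletop [ 474.9 -384.7  147. ]
pivotbase? [ 475.  -374.3   50. ]
pin [579.8 208.7  81. ]
pin [542.9 134.   81. ]
pin [467.5 170.1  81. ]
plat [523.6 190.9  56. ]
post [555. 414. 101.]
post2 [553.2 399.6 101. ]
dimple [540.7  20.7  42. ]
dimple [540.8 -42.8  42. ]
dimple [478.6  19.1  42. ]
dimple [478.6 -43.5  42. ]
base [657.  430.5  15. ]
base [615.6  93.7  15. ]
base [462.  458.2  15. ]
base [415.2 119.7  15. ]
cup [663.  -52.3 122. ]
egg [658.   29.9 150. ]
plungertip [537.  286.8  67. ]
dial [548.3 363.   85. ]
0.2
```

```bash
cat >> h.py <<'E'
def go(x,y,z,yaw=None,tilt=None):
    """print turn about tool z first, then tool-frame shift in m (to do after the turn)"""
    s=r.sense(); p=s["eef_pos"]; o=s["tcp_rot"]
    y0=o[2]; yaw=y0 if yaw is None else yaw
    dy=(yaw-y0+np.pi)%(2*np.pi)-np.pi
    Rt=RR([np.pi,0,yaw])
    d=Rt.T@(np.array([x,y,z])-p)/1000
    w=R.from_matrix(RR(o).T@Rt).as_rotvec()
    print("t",round(s["clock"],2),"at",p.round(1),"rot",o.round(3),"F",s["contact_force"].round(1),"op",round(s["opening"],3))
    print(" turn rv",w.round(3)," shift m",d.round(4),"rows>=",int(np.ceil(np.linalg.norm(d)/0.0417)))
E
python3 -c "
from h import *
go(467,-187,160,-0.087)"
```

```text
t 0.2 at [ 248.9 -573.   230.9] rot [ 3.142e+00  1.000e-03 -1.161e+00] F [-0.1 -0.4  0.2] op 1.001
 turn rv [-0.000e+00  1.000e-03 -1.074e+00]  shift m [ 0.1837 -0.4035  0.0709] rows>= 11
```

Request:
arm_command(targets=[[0, 0, 0, 0, 0, -0.119], [0, 0, 0, 0, 0, -0.119], [0, 0, 0, 0, 0, -0.119], [0, 0, 0, 0, 0, -0.119], [0, 0, 0, 0, 0, -0.119], [0, 0, 0, 0, 0, -0.119], [0, 0, 0, 0, 0, -0.119], [0, 0, 0, 0, 0, -0.119], [0, 0, 0, 0, 0, -0.119], [0.0167, -0.0367, 0.006, 0, 0, 0], [0.0167, -0.0367, 0.006, 0, 0, 0], [0.0167, -0.0367, 0.006, 0, 0, 0], [0.0167, -0.0367, 0.006, 0, 0, 0], [0.0167, -0.0367, 0.006, 0, 0, 0], [0.0167, -0.0367, 0.006, 0, 0, 0], [0.0167, -0.0367, 0.006, 0, 0, 0], [0.0167, -0.0367, 0.006, 0, 0, 0], [0.0167, -0.0367, 0.006, 0, 0, 0], [0.0167, -0.0367, 0.006, 0, 0, 0], [0.0167, -0.0367, 0.006, 0, 0, 0]], fingers=0.075)

```text
clock: 1.87
eef_pos: [468.9, -185.8, 165.1]
tcp_rot: [3.141, -0.0, -0.09]
contact_force: [0.7, 0.3, -0.1]
opening: 0.88
```

Run:
```python
from h import *
go(467,-187,46,-0.087)
f=grab("wrist","w1")
for p in [(467.1,-187.2,62.5),(415.5,-261.4,62.5),(462,-237,78),(462.7,-238,40)]: print(proj(f,p).round(0))
```

```text
t 1.87 at [ 468.9 -185.8  165.1] rot [ 3.141 -0.    -0.09 ] F [ 0.7  0.3 -0.1] op 0.88
 turn rv [ 0.    -0.    -0.003]  shift m [-0.0018  0.0013  0.1191] rows>= 3
[280. 210.]
[221. 307.]
[279. 284.]
[280. 261.]
```

View pics/w1.png

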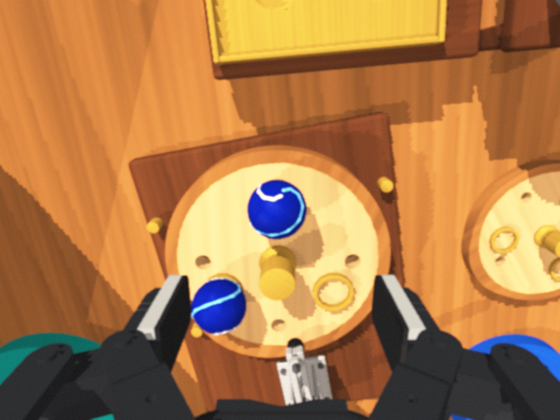

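Request:
arm_command(targets=[[-0.0008, 0.0004, 0.03, 0, 0, 0], [-0.0008, 0.0004, 0.03, 0, 0, 0], [-0.0008, 0.0003, 0.025, 0, 0, 0], [0, 0, 0.018, 0, 0, 0], [0, 0, 0.012, 0, 0, 0], [0, 0, 0.003, 0, 0, 0], [0, 0, 0, 0, 0, 0], [0, 0, 0, 0, 0, 0]], fingers=0.075)

```text
clock: 2.58
eef_pos: [466.1, -188.8, 47.7]
tcp_rot: [3.141, -0.0, -0.09]
contact_force: [0.3, 0.4, 0.2]
opening: 0.881
```

Run:
```python
from h import *
go(466.5,-187,46,-0.087)
f=grab("wrist","w2")
```

```text
t 2.58 at [ 466.1 -188.8   47.7] rot [ 3.141 -0.    -0.09 ] F [0.3 0.4 0.2] op 0.881
 turn rv [ 0.    -0.    -0.003]  shift m [ 0.0003 -0.0018  0.0017] rows>= 1
```

View pics/w2.png

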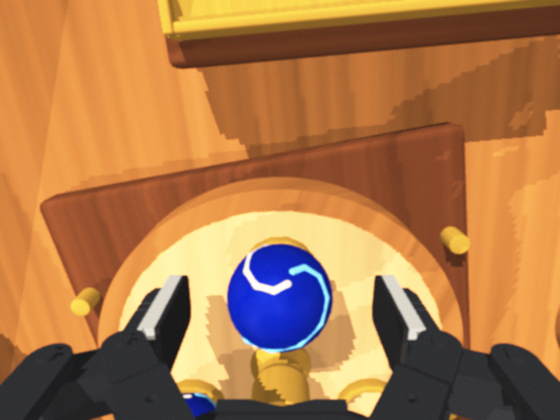

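Marble lies centred between the open fingers (279,297). Close and lift.

Request:
arm_command(targets=[[0, -0.0018, 0.001, 0, 0, 0], [0, 0, 0, 0, 0, 0], [0, 0, 0, 0, 0, 0], [0, 0, 0, 0, 0, 0], [0, 0, 0, 0, 0, 0], [0, 0, 0, 0, 0, 0], [0, 0, 0, 0, 0, 0], [0, 0, 0, 0, 0, 0]], fingers=0.03, squeeze=25)

```text
clock: 3.3
eef_pos: [466.5, -186.9, 46.7]
tcp_rot: [3.141, -0.001, -0.09]
contact_force: [1.0, 1.6, 6.4]
opening: 0.475
```

Request:
arm_command(targets=[[0, 0, -0.01, 0, 0, 0], [0, 0, -0.02, 0, 0, 0], [0, 0, -0.03, 0, 0, 0], [0, 0, -0.03, 0, 0, 0], [0, 0, -0.02, 0, 0, 0], [0, 0, 0, 0, 0, 0]])

```text
clock: 3.8
eef_pos: [467.9, -187.7, 160.6]
tcp_rot: [3.14, -0.006, -0.09]
contact_force: [0.0, -0.4, -0.2]
opening: 0.475
```

Run:
```python
from h import *
go(478.6,19.1,100,-0.02)
f=grab("wrist","w3")
```

```text
t 3.8 at [ 467.9 -187.7  160.6] rot [ 3.14  -0.006 -0.09 ] F [ 0.  -0.4 -0.2] op 0.475
 turn rv [ 0.002 -0.006 -0.07 ]  shift m [ 0.0066 -0.207   0.0606] rows>= 6
```

View pics/w3.png

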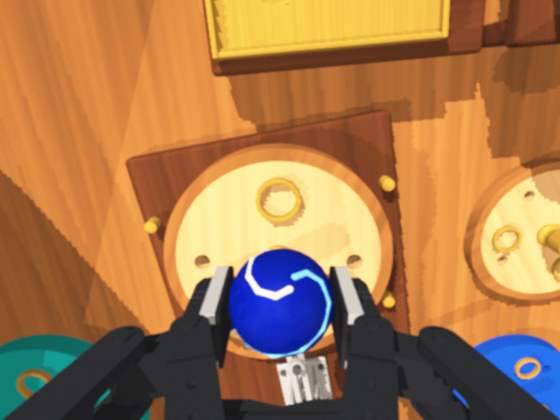

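Request:
arm_command(targets=[[0, 0, 0, 0, 0, -0.07], [0.0009, -0.026, 0.0, 0, 0, 0], [0.0009, -0.026, 0.0, 0, 0, 0], [0.0009, -0.026, 0.0, 0, 0, 0], [0.0009, -0.026, 0.007, 0, 0, 0], [0.0009, -0.026, 0.01, 0, 0, 0], [0.0009, -0.026, 0.01, 0, 0, 0], [0.0009, -0.026, 0.01, 0, 0, 0], [0.0003, -0.025, 0.01, 0, 0, 0], [0, 0, 0.01, 0, 0, 0], [0, 0, 0, 0, 0, 0], [0, 0, 0, 0, 0, 0]])

```text
clock: 4.85
eef_pos: [475.4, 19.8, 98.2]
tcp_rot: [3.141, 0.003, -0.019]
contact_force: [-0.1, 0.8, -0.6]
opening: 0.475
```

Run:
```python
from h import *
go(478.6,19.1,46,-0.02)
f=grab("wrist","w4")
for p in [(478.6,19.1,42),(540.7,20.7,42),(540.8,-42.8,42),(478.6,-43.5,42)]: print(proj(f,p).round(0))
```

```text
t 4.85 at [475.4  19.8  98.2] rot [ 3.141e+00  3.000e-03 -1.900e-02] F [-0.1  0.8 -0.6] op 0.475
 turn rv [0.    0.003 0.001]  shift m [0.0032 0.0006 0.0522] rows>= 2
[288. 234.]
[395. 230.]
[387. 323.]
[289. 325.]
```

View pics/w4.png

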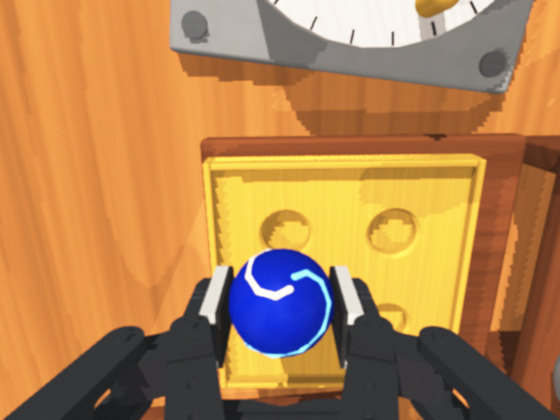

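Request:
arm_command(targets=[[0.0013, 0, 0.015, 0, 0, 0], [0.0012, 0, 0.015, 0, 0, 0], [0, 0, 0.012, 0, 0, 0], [0, 0, 0.008, 0, 0, 0], [0, 0, 0, 0, 0, 0], [0, 0, 0, 0, 0, 0]])

```text
clock: 5.4
eef_pos: [479.1, 19.4, 49.4]
tcp_rot: [3.142, 0.0, -0.021]
contact_force: [0.1, 0.0, -1.0]
opening: 0.473
```

Run:
```python
from h import *
go(478,19.8,44,-0.02)
f=grab("side"); crop(f,230,190,370,290,5,"s4")
```

```text
t 5.4 at [479.1  19.4  49.4] rot [ 3.142  0.    -0.021] F [ 0.1  0.  -1. ] op 0.473
 turn rv [ 0.     0.    -0.001]  shift m [-0.0011 -0.0004  0.0054] rows>= 1
```

View pics/s4.png

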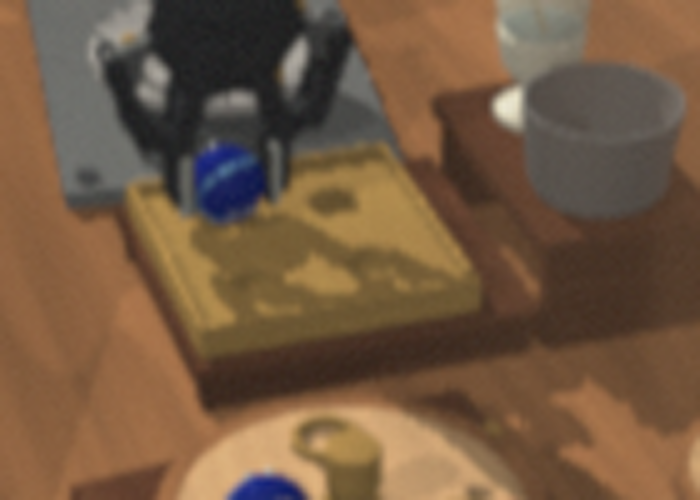

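Request:
arm_command(targets=[[-0.001, 0, 0.003, 0, 0, 0], [0, 0, 0.0025, 0, 0, 0], [0, 0, 0, 0, 0, 0], [0, 0, 0, 0, 0, 0]])

```text
clock: 5.78
eef_pos: [478.3, 20.0, 44.0]
tcp_rot: [3.142, -0.0, -0.02]
contact_force: [1.1, -0.2, -0.0]
opening: 0.474
```

Request:
arm_command(targets=[[0, 0, 0, 0, 0, 0], [0, 0, 0, 0, 0, 0], [0, 0, 0, 0, 0, 0], [0, 0, 0, 0, 0, 0], [0, 0, 0, 0, 0, 0], [0, 0, 0, 0, 0, 0]], fingers=0.056)

```text
clock: 6.28
eef_pos: [478.2, 20.0, 43.8]
tcp_rot: [-3.142, -0.0, -0.02]
contact_force: [0.3, 0.6, -0.2]
opening: 0.656
```

Request:
arm_command(targets=[[0, 0, -0.01, 0, 0, 0], [0, 0, -0.02, 0, 0, 0], [0, 0, -0.03, 0, 0, 0], [0, 0, -0.03, 0, 0, 0], [0, 0, -0.02, 0, 0, 0], [0, 0, 0, 0, 0, 0]])

```text
clock: 6.78
eef_pos: [480.8, 20.1, 158.5]
tcp_rot: [-3.141, -0.007, -0.02]
contact_force: [1.8, 1.0, 0.6]
opening: 0.654
```

Run:
```python
from h import *
go(415.5,-261.4,150,-1.11)
f=grab("wrist","w5")
```

```text
t 6.78 at [480.8  20.1 158.5] rot [-3.141 -0.007 -0.02 ] F [1.8 1.  0.6] op 0.654
 turn rv [-0.004 -0.006  1.09 ]  shift m [0.2231 0.1836 0.0085] rows>= 7
```

View pics/w5.png

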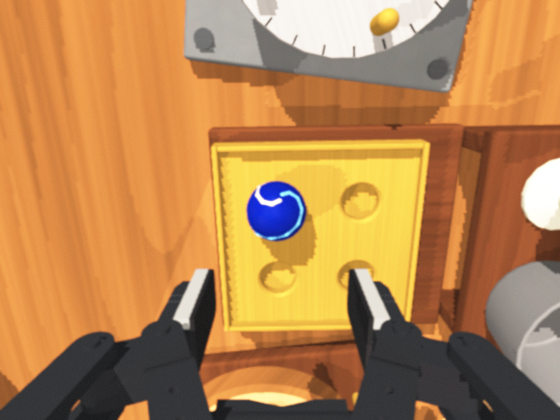

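Request:
arm_command(targets=[[0.0, 0, 0, 0, 0, 0.121], [0, 0, 0, 0, 0, 0.121], [0, 0, 0, 0, 0, 0.121], [0, 0, 0, 0, 0, 0.121], [0, 0, 0, 0, 0, 0.121], [0, 0, 0, 0, 0, 0.121], [0, 0, 0, 0, 0, 0.121], [0, 0, 0, 0, 0, 0.121], [0, 0, 0, 0, 0, 0.121], [0.0279, 0.023, 0, 0, 0, 0], [0.0279, 0.023, 0, 0, 0, 0], [0.0279, 0.023, 0, 0, 0, 0], [0.0279, 0.023, 0, 0, 0, 0], [0.0279, 0.023, 0, 0, 0, 0], [0.0279, 0.023, 0, 0, 0, 0], [0.0279, 0.023, 0, 0, 0, 0], [0.0279, 0.023, 0, 0, 0, 0], [0, 0, 0, 0, 0, 0], [0, 0, 0, 0, 0, 0]], fingers=0.075)

```text
clock: 8.42
eef_pos: [411.7, -263.0, 153.0]
tcp_rot: [3.141, 0.001, -1.113]
contact_force: [-0.4, 0.5, 0.3]
opening: 0.875
```

Run:
```python
from h import *
go(415.5,-261.4,46,-1.11)
f=grab("wrist","w6")
for p in [(415.5,-261.4,62.5),(462,-237,78)]: print(proj(f,p).round(0))
```

```text
t 8.42 at [ 411.7 -263.   153. ] rot [ 3.141e+00  1.000e-03 -1.113e+00] F [-0.4  0.5  0.3] op 0.875
 turn rv [ 0.001  0.001 -0.003]  shift m [ 0.0002 -0.0041  0.107 ] rows>= 3
[282. 207.]
[280. 129.]
```

View pics/w6.png

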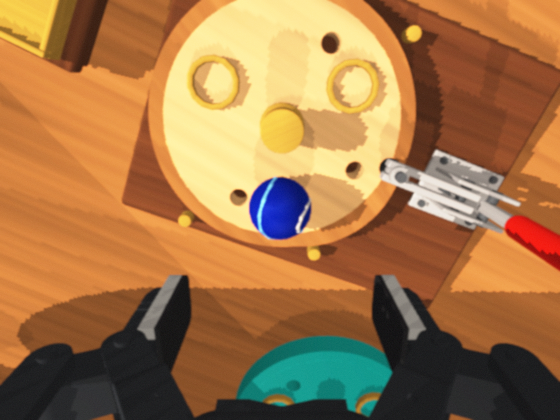

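Request:
arm_command(targets=[[0, -0.0013, 0.03, 0, 0, 0], [-0.0005, -0.0014, 0.03, 0, 0, 0], [0, -0.0014, 0.022, 0, 0, 0], [0, 0, 0.014, 0, 0, 0], [0, 0, 0.011, 0, 0, 0], [0, 0, 0, 0, 0, 0], [0, 0, 0, 0, 0, 0]])

```text
clock: 9.05
eef_pos: [416.3, -258.6, 46.6]
tcp_rot: [3.141, 0.001, -1.108]
contact_force: [0.7, -0.8, -0.5]
opening: 0.878
```

Run:
```python
from h import *
go(415,-261.4,46,-1.11)
f=grab("wrist","w7")
```

```text
t 9.05 at [ 416.3 -258.6   46.6] rot [ 3.141e+00  1.000e-03 -1.108e+00] F [ 0.7 -0.8 -0.5] op 0.878
 turn rv [0.001 0.001 0.002]  shift m [0.0019 0.0024 0.0006] rows>= 1
```

View pics/w7.png

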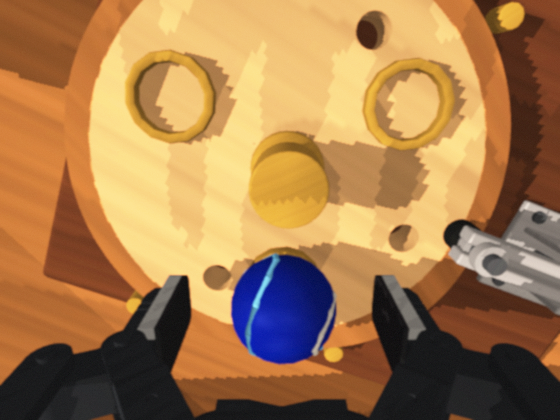

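Request:
arm_command(targets=[[0.002, 0.0024, 0.0, 0, 0, 0], [0, 0, 0, 0, 0, 0], [0, 0, 0, 0, 0, 0], [0, 0, 0, 0, 0, 0], [0, 0, 0, 0, 0, 0], [0, 0, 0, 0, 0, 0], [0, 0, 0, 0, 0, 0], [0, 0, 0, 0, 0, 0]], fingers=0.03, squeeze=25)

```text
clock: 9.77
eef_pos: [414.7, -262.0, 47.6]
tcp_rot: [3.142, 0.001, -1.109]
contact_force: [-2.4, 4.5, 9.4]
opening: 0.478
```

Request:
arm_command(targets=[[0, 0, -0.01, 0, 0, 0], [0, 0, -0.02, 0, 0, 0], [0, 0, -0.03, 0, 0, 0], [0, 0, -0.03, 0, 0, 0], [0, 0, -0.02, 0, 0, 0], [0, 0, 0, 0, 0, 0]])

```text
clock: 10.27
eef_pos: [417.5, -264.1, 161.8]
tcp_rot: [-3.137, -0.007, -1.109]
contact_force: [0.6, -0.3, -0.7]
opening: 0.473
```

Run:
```python
from h import *
go(478,-42.3,130,-0.02)
f=grab("wrist","w8")
```

```text
t 10.27 at [ 417.5 -264.1  161.8] rot [-3.137 -0.007 -1.109] F [ 0.6 -0.3 -0.7] op 0.473
 turn rv [ 0.    -0.008 -1.089]  shift m [ 0.0561 -0.2229  0.0318] rows>= 6
```

View pics/w8.png

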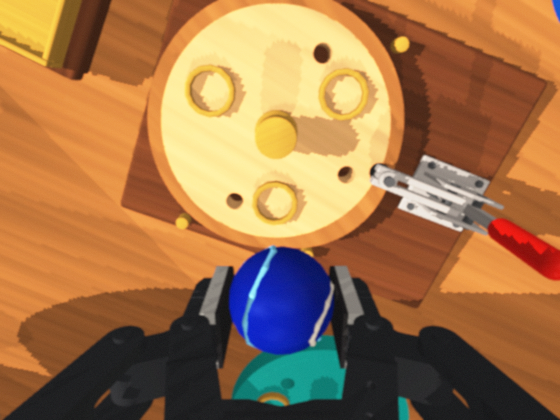

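Held; disc's seats are now empty. To the second dimple.

Request:
arm_command(targets=[[0, 0, 0, 0, 0, -0.121], [0, 0, 0, 0, 0, -0.121], [0, 0, 0, 0, 0, -0.121], [0, 0, 0, 0, 0, -0.121], [0, 0, 0, 0, 0, -0.121], [0, 0, 0, 0, 0, -0.121], [0, 0, 0, 0, 0, -0.121], [0, 0, 0, 0, 0, -0.121], [0, 0, 0, 0, 0, -0.121], [0.007, -0.0279, 0, 0, 0, 0], [0.007, -0.0279, 0, 0, 0, 0], [0.007, -0.0279, 0, 0, 0, 0], [0.007, -0.0279, 0, 0, 0, 0], [0.007, -0.0279, 0, 0, 0, 0], [0.007, -0.0279, 0.01, 0, 0, 0], [0.007, -0.0279, 0.01, 0, 0, 0], [0.007, -0.0279, 0.01, 0, 0, 0], [0, 0, 0.015, 0, 0, 0], [0, 0, 0, 0, 0, 0], [0, 0, 0, 0, 0, 0]])

```text
clock: 11.98
eef_pos: [474.2, -40.2, 110.7]
tcp_rot: [-3.142, 0.003, -0.019]
contact_force: [-0.8, -0.7, -1.0]
opening: 0.475
```

Run:
```python
from h import *
go(478,-42.3,50,-0.02)
f=grab("wrist","w9")
```

```text
t 11.98 at [474.2 -40.2 110.7] rot [-3.142e+00  3.000e-03 -1.900e-02] F [-0.8 -0.7 -1. ] op 0.475
 turn rv [-0.     0.003  0.001]  shift m [0.0038 0.0021 0.0607] rows>= 2
```

View pics/w9.png

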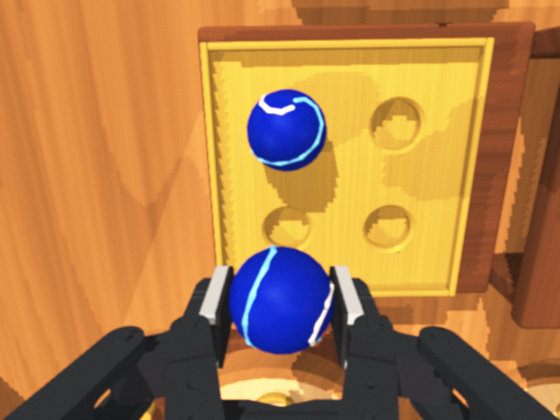

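Request:
arm_command(targets=[[0.0013, 0.0007, 0.02, 0, 0, 0], [0.0013, 0.0007, 0.02, 0, 0, 0], [0.0004, 0.0007, 0.013, 0, 0, 0], [0, 0, 0.007, 0, 0, 0], [0, 0, 0, 0, 0, 0], [0, 0, 0, 0, 0, 0], [0, 0, 0, 0, 0, 0]])

```text
clock: 12.62
eef_pos: [479.1, -42.9, 52.7]
tcp_rot: [3.141, -0.001, -0.021]
contact_force: [-0.6, -0.7, -0.3]
opening: 0.476
```

Run:
```python
from h import *
go(478,-42.3,44,-0.02)
f=grab("wrist","w10")
```

```text
t 12.62 at [479.1 -42.9  52.7] rot [ 3.141e+00 -1.000e-03 -2.100e-02] F [-0.6 -0.7 -0.3] op 0.476
 turn rv [ 0.    -0.001 -0.001]  shift m [-0.0011 -0.0006  0.0087] rows>= 1
```

Request:
arm_command(targets=[[-0.001, -0.0006, 0.004, 0, 0, 0], [0, 0, 0.004, 0, 0, 0], [0, 0, 0, 0, 0, 0], [0, 0, 0, 0, 0, 0]])

```text
clock: 13.0
eef_pos: [478.1, -42.2, 44.2]
tcp_rot: [3.141, -0.001, -0.02]
contact_force: [-0.9, -2.6, 7.3]
opening: 0.471
```

Request:
arm_command(targets=[[0, 0, 0, 0, 0, 0], [0, 0, 0, 0, 0, 0], [0, 0, 0, 0, 0, 0], [0, 0, 0, 0, 0, 0], [0, 0, 0, 0, 0, 0], [0, 0, 0, 0, 0, 0]], fingers=0.056)

```text
clock: 13.5
eef_pos: [477.5, -41.8, 43.7]
tcp_rot: [-3.142, 0.0, -0.02]
contact_force: [-0.4, 0.4, 0.4]
opening: 0.658
```

Request:
arm_command(targets=[[0, 0, -0.01, 0, 0, 0], [0, 0, -0.02, 0, 0, 0], [0, 0, -0.03, 0, 0, 0], [0, 0, -0.03, 0, 0, 0], [0, 0, -0.03, 0, 0, 0], [0, 0, -0.03, 0, 0, 0], [0, 0, -0.02, 0, 0, 0], [0, 0, 0, 0, 0, 0], [0, 0, 0, 0, 0, 0]])

```text
clock: 14.25
eef_pos: [478.2, -41.9, 215.5]
tcp_rot: [3.141, -0.003, -0.02]
contact_force: [0.7, -0.0, -0.6]
opening: 0.655
```

Run:
```python
from h import *
go(475,-300,220,-0.02)
f=grab("wrist","w10")
f=grab("top"); crop(f,230,110,450,275,3.6,"t10")
```

```text
t 14.25 at [478.2 -41.9 215.5] rot [ 3.141e+00 -3.000e-03 -2.000e-02] F [ 0.7 -0.  -0.6] op 0.655
 turn rv [ 0.    -0.003 -0.   ]  shift m [ 0.002   0.2581 -0.0045] rows>= 7
```

View pics/w10.png

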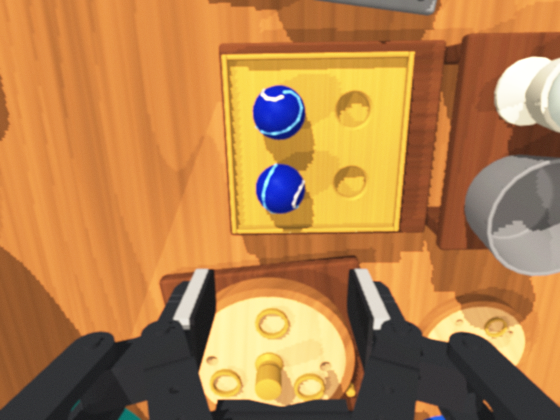

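View pics/t10.png

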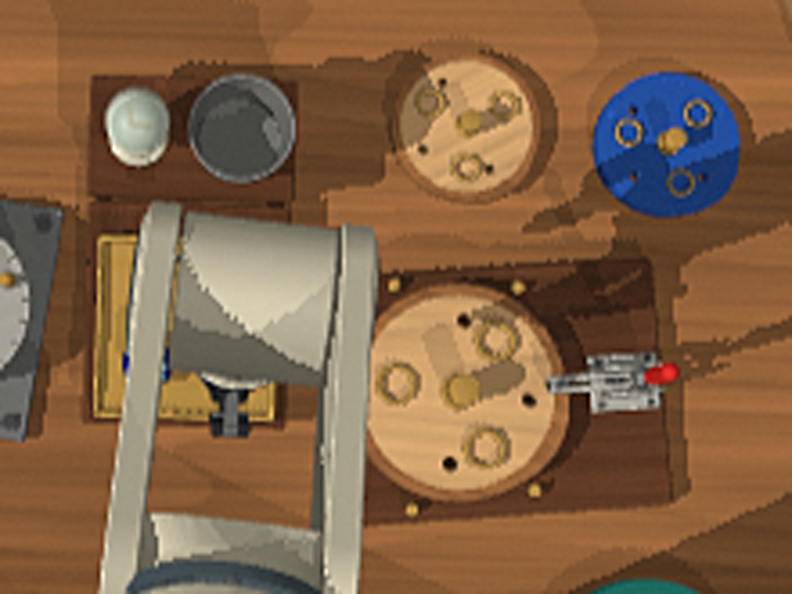

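Run:
```python
from h import *
go(474,-383,190,0.068)
```

```text
t 14.35 at [476.8 -41.8 213.3] rot [-3.142e+00  1.000e-03 -2.000e-02] F [-0.  -0.3 -0.9] op 0.656
 turn rv [-0.     0.001 -0.088]  shift m [-0.026   0.3402  0.0233] rows>= 9
```

Request:
arm_command(targets=[[0, 0, 0, 0, 0, -0.088], [-0.0026, 0.034, 0.0, 0, 0, 0], [-0.0026, 0.034, 0.0, 0, 0, 0], [-0.0026, 0.034, 0.0, 0, 0, 0], [-0.0026, 0.034, 0.0, 0, 0, 0], [-0.0026, 0.034, 0.0, 0, 0, 0], [-0.0026, 0.034, 0.0, 0, 0, 0], [-0.0026, 0.034, 0.0, 0, 0, 0], [-0.0026, 0.034, 0.0, 0, 0, 0], [-0.0026, 0.034, 0.0, 0, 0, 0], [-0.0026, 0.034, 0.0, 0, 0, 0], [0, 0, 0, 0, 0, 0], [0, 0, 0, 0, 0, 0]], fingers=0.056)

```text
clock: 15.43
eef_pos: [473.6, -383.8, 211.8]
tcp_rot: [-3.139, 0.002, 0.065]
contact_force: [-0.7, 0.6, -0.4]
opening: 0.655
```

Run:
```python
from h import *
go(474,-383,105,0.068)
f=grab("wrist","w11")
f=grab("side","s11");crop(f,200,240,400,380,4,"s11")
```

```text
t 15.43 at [ 473.6 -383.8  211.8] rot [-3.139e+00  2.000e-03  6.500e-02] F [-0.7  0.6 -0.4] op 0.655
 turn rv [-0.002  0.002 -0.003]  shift m [ 0.0005 -0.0007  0.1068] rows>= 3
```

View pics/w11.png

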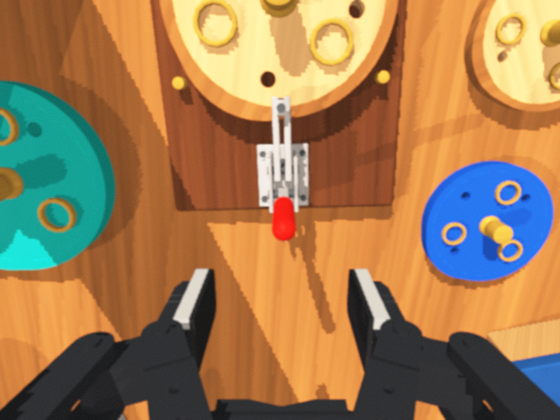

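View pics/s11.png

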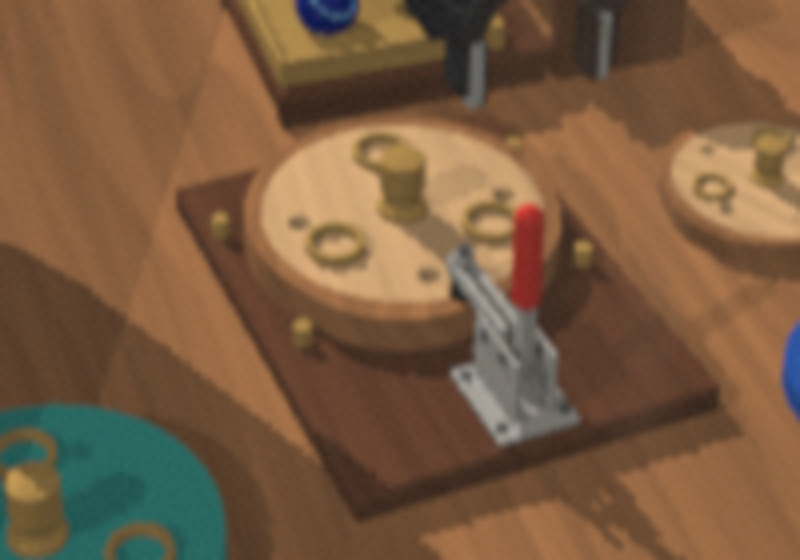

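Run:
```python
from h import *
f=grab("wrist")
p=unproj(f,(284,230),145);print(p)
print(unproj(f,(281,205),92), unproj(f,(281,106),60),unproj(f,(283,177),25))
go(p[0],p[1],105,0.068)
```

```text
[ 475.14015605 -384.11477124  145.        ]
[ 473.27947303 -385.28333841   92.        ] [ 468.46360046 -315.64000073   60.        ] [ 474.61443917 -379.86995161   25.        ]
t 15.58 at [ 474.2 -381.5  212.7] rot [-3.14e+00  2.00e-03  6.80e-02] F [-0.   0.1  0.6] op 0.656
 turn rv [-0.002  0.002  0.   ]  shift m [0.0008 0.0027 0.1077] rows>= 3
```

Request:
arm_command(targets=[[0.0008, 0.0015, 0.02, 0, 0, 0], [0, 0.0015, 0.03, 0, 0, 0], [0, 0.0005, 0.03, 0, 0, 0], [0, 0, 0.02, 0, 0, 0], [0, 0, 0.007, 0, 0, 0], [0, 0, 0, 0, 0, 0], [0, 0, 0, 0, 0, 0]])

```text
clock: 16.17
eef_pos: [476.2, -385.8, 107.4]
tcp_rot: [3.142, -0.0, 0.069]
contact_force: [0.3, -0.4, -0.6]
opening: 0.653
```

Request:
arm_command(targets=[[0, 0, 0, 0, 0, 0], [0, 0, 0, 0, 0, 0], [0, 0, 0, 0, 0, 0], [0, 0, 0, 0, 0, 0], [0, 0, 0, 0, 0, 0], [0, 0, 0, 0, 0, 0], [0, 0, 0, 0, 0, 0], [0, 0, 0, 0, 0, 0], [0, 0, 0, 0, 0, 0], [0, 0, 0, 0, 0, 0]], fingers=0.008, squeeze=40)

```text
clock: 17.0
eef_pos: [475.2, -386.8, 108.2]
tcp_rot: [3.141, 0.0, 0.068]
contact_force: [-5.8, -0.0, 8.1]
opening: 0.157
```

Run:
```python
from h import *
go(474.5,-385,105,0.068)
f=grab("wrist","w12")
```

```text
t 17.0 at [ 475.2 -386.8  108.2] rot [3.141 0.    0.068] F [-5.8 -0.   8.1] op 0.157
 turn rv [0.001 0.    0.   ]  shift m [-0.0006 -0.0018  0.0032] rows>= 1
```

View pics/w12.png

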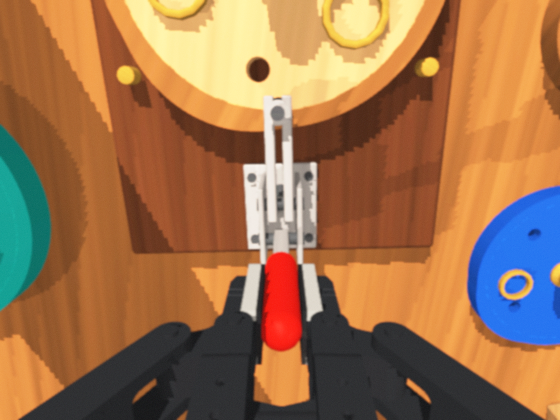

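Request:
arm_command(targets=[[0, 0.0035, 0.0001, 0, 0, 0], [0, 0.0035, 0.0003, 0, 0, 0], [0, 0.0035, 0.0005, 0, 0, 0], [0, 0.0034, 0.0006, 0, 0, 0], [0, 0.0034, 0.0008, 0, 0, 0], [0, 0.0034, 0.0009, 0, 0, 0], [0, 0.0033, 0.0011, 0, 0, 0], [0, 0.0033, 0.0013, 0, 0, 0]])

```text
clock: 17.72
eef_pos: [477.3, -412.3, 102.6]
tcp_rot: [-3.139, 0.0, 0.068]
contact_force: [-0.6, 7.8, 8.7]
opening: 0.165
```

Run:
```python
from h import *
go(474.5,-385,105,0.068)
f=grab("wrist","w13")
```

```text
t 17.72 at [ 477.3 -412.3  102.6] rot [-3.139  0.     0.068] F [-0.6  7.8  8.7] op 0.165
 turn rv [-0.002  0.    -0.   ]  shift m [-0.0009 -0.0274 -0.0024] rows>= 1
```

View pics/w13.png

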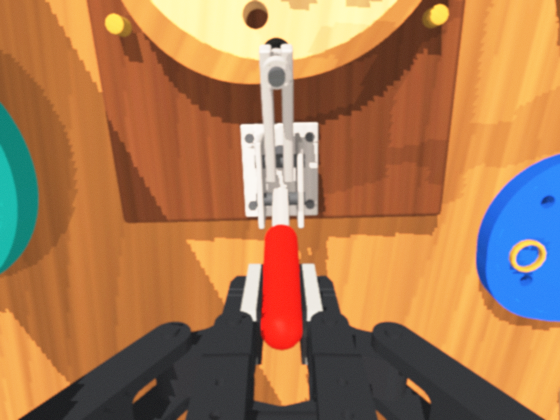

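Handle follows, arm foot lifting. Continue the arc.

Request:
arm_command(targets=[[0, 0.0032, 0.0015, 0, 0, 0], [0, 0.0031, 0.0016, 0, 0, 0], [0, 0.003, 0.0018, 0, 0, 0], [0, 0.0029, 0.0018, 0, 0, 0], [0, 0.0028, 0.0021, 0, 0, 0], [0, 0.0028, 0.0022, 0, 0, 0], [0, 0.0026, 0.0023, 0, 0, 0], [0, 0.0025, 0.0024, 0, 0, 0], [0, 0.0023, 0.0026, 0, 0, 0], [0, 0.0023, 0.0027, 0, 0, 0], [0, 0.0021, 0.0028, 0, 0, 0], [0, 0.002, 0.0029, 0, 0, 0], [0, 0.0018, 0.003, 0, 0, 0], [0, 0.0017, 0.003, 0, 0, 0], [0, 0.0015, 0.0031, 0, 0, 0], [0, 0.0013, 0.0032, 0, 0, 0], [0, 0, 0, 0, 0, 0], [0, 0, 0, 0, 0, 0]])

```text
clock: 19.27
eef_pos: [480.9, -451.4, 61.7]
tcp_rot: [3.141, -0.001, 0.068]
contact_force: [5.1, -2.3, 0.7]
opening: 0.163
```

Run:
```python
from h import *
go(474.5,-385,105,0.068)
f=grab("wrist","w14")
f=grab("side");crop(f,200,240,400,380,4,"s14")
```

```text
t 19.27 at [ 480.9 -451.4   61.7] rot [ 3.141e+00 -1.000e-03  6.800e-02] F [ 5.1 -2.3  0.7] op 0.163
 turn rv [ 0.    -0.001 -0.   ]  shift m [-0.0019 -0.0667 -0.0433] rows>= 2
```

View pics/w14.png

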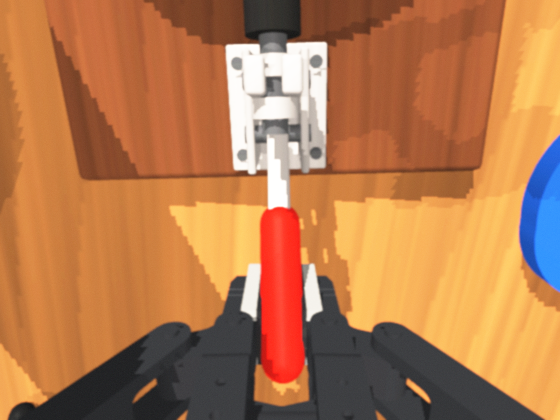

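View pics/s14.png

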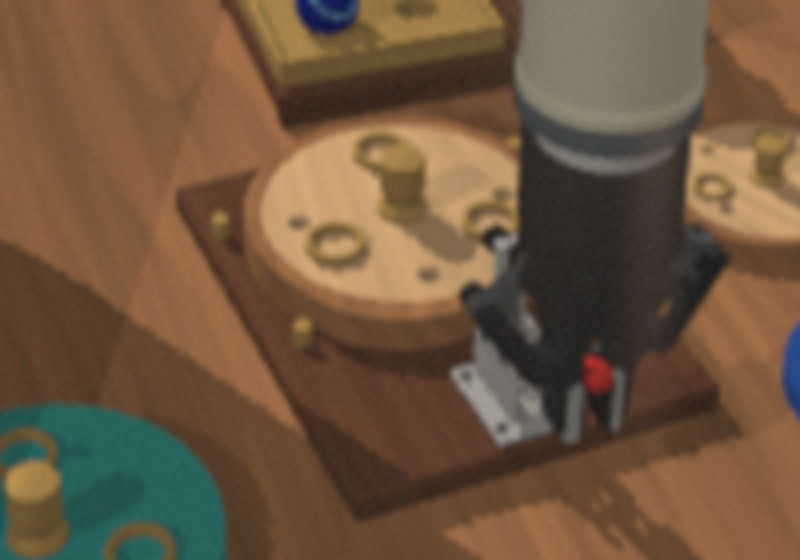

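Request:
arm_command(targets=[[0, 0, 0, 0, 0, 0], [0, 0, 0, 0, 0, 0], [0, 0, 0, 0, 0, 0], [0, 0, 0, 0, 0, 0], [0, 0, 0, 0, 0, 0], [0, 0.004, -0.01, 0, 0, 0], [0, 0.004, -0.02, 0, 0, 0], [0, 0.004, -0.03, 0, 0, 0], [0, 0, -0.04, 0, 0, 0], [0, 0, -0.04, 0, 0, 0], [0, 0, -0.03, 0, 0, 0], [0, 0, 0, 0, 0, 0], [0, 0, 0, 0, 0, 0]], fingers=0.05)

```text
clock: 20.45
eef_pos: [481.8, -464.5, 235.5]
tcp_rot: [3.138, -0.003, 0.068]
contact_force: [-0.6, 0.8, -1.1]
opening: 0.583
```

Run:
```python
from h import *
go(462,-237,190,0.068)
f=grab("wrist","w15")
```

```text
t 20.45 at [ 481.8 -464.5  235.5] rot [ 3.138e+00 -3.000e-03  6.800e-02] F [-0.6  0.8 -1.1] op 0.583
 turn rv [ 0.004 -0.003 -0.   ]  shift m [-0.0043 -0.2283  0.0455] rows>= 6
```

View pics/w15.png

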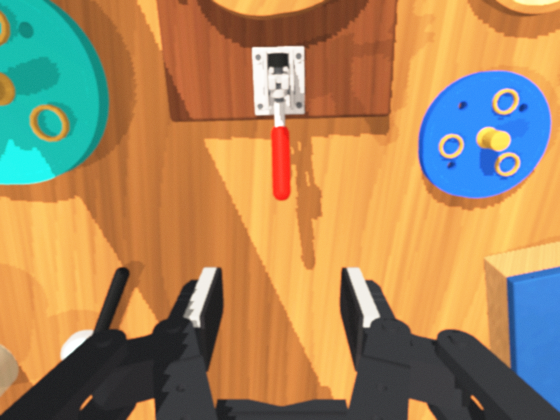

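Request:
arm_command(targets=[[-0.0005, -0.0285, 0, 0, 0, 0], [-0.0005, -0.0285, 0, 0, 0, 0], [-0.0005, -0.0285, 0, 0, 0, 0], [-0.0005, -0.0285, 0, 0, 0, 0], [-0.0005, -0.0285, 0, 0, 0, 0], [-0.0005, -0.0285, 0.01, 0, 0, 0], [-0.0005, -0.0285, 0.02, 0, 0, 0], [-0.0005, -0.0285, 0.03, 0, 0, 0], [0, 0, 0, 0, 0, 0], [0, 0, 0, 0, 0, 0], [0, 0, 0, 0, 0, 0]], fingers=0.056)

```text
clock: 21.42
eef_pos: [461.5, -236.3, 171.8]
tcp_rot: [-3.141, 0.001, 0.069]
contact_force: [0.6, -0.7, 0.0]
opening: 0.656
```

Run:
```python
from h import *
f=grab("wrist","w16")
for p in [(462,-237,78),(462.5,-237.5,40)]: print(proj(f,p).round(0))
import math
c=np.array([462.5,-237.5])
for a in (0,180,-90):
    t=math.radians(a-4.55); print(proj(f,(c[0]+60*math.cos(t),c[1]+60*math.sin(t),40)).round(0))
go(462,-237,48,0.068)
```

```text
[283. 213.]
[283. 197.]
[359. 208.]
[206. 186.]
[272. 266.]
t 21.47 at [ 462.  -236.9  172.4] rot [ 3.141 -0.     0.068] F [ 0.3 -0.1  0.1] op 0.659
 turn rv [ 0. -0. -0.]  shift m [0.000e+00 1.000e-04 1.244e-01] rows>= 3
```

View pics/w16.png

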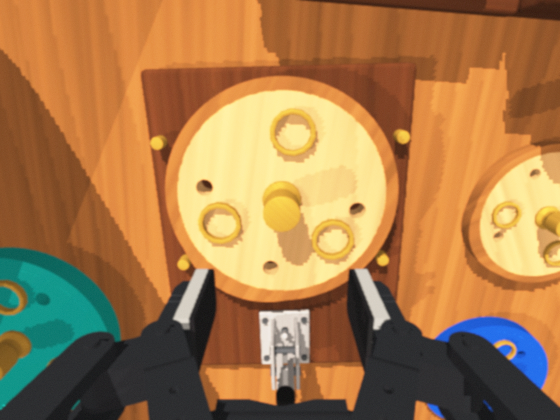

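Request:
arm_command(targets=[[-0.0004, 0, 0.03, 0, 0, 0], [0, 0, 0.03, 0, 0, 0], [0, 0, 0.025, 0, 0, 0], [0, 0, 0.02, 0, 0, 0], [0, 0, 0.012, 0, 0, 0], [0, 0, 0.007, 0, 0, 0], [0, 0, 0, 0, 0, 0], [0, 0, 0, 0, 0, 0]], fingers=0.05)

```text
clock: 22.13
eef_pos: [461.6, -237.0, 48.7]
tcp_rot: [3.141, -0.001, 0.067]
contact_force: [-0.7, 0.2, 0.0]
opening: 0.586
```

Request:
arm_command(targets=[[0, 0, 0, 0, 0, 0], [0, 0, 0, 0, 0, 0], [0, 0, 0, 0, 0, 0], [0, 0, 0, 0, 0, 0], [0, 0, 0, 0, 0, 0], [0, 0, 0, 0, 0, 0], [0, 0, 0, 0, 0, 0], [0, 0, 0, 0, 0, 0]], fingers=0.015, squeeze=80)

```text
clock: 22.8
eef_pos: [462.3, -236.7, 49.5]
tcp_rot: [3.14, -0.002, 0.068]
contact_force: [0.2, 0.1, 6.7]
opening: 0.279
```

Run:
```python
from h import *
f=grab("wrist","w17")
go(462,-237,180,0.068)
```

```text
t 22.85 at [ 462.2 -236.7   49.5] rot [ 3.14e+00 -2.00e-03  6.80e-02] F [0.3 0.1 6. ] op 0.279
 turn rv [ 0.001 -0.002 -0.   ]  shift m [-0.0003  0.0003 -0.1305] rows>= 4
```

View pics/w17.png

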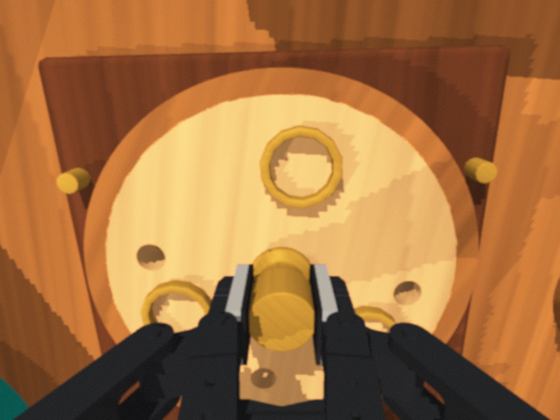

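Request:
arm_command(targets=[[0, 0, -0.003, 0, 0, 0], [0, 0, -0.006, 0, 0, 0], [0, 0, -0.01, 0, 0, 0], [0, 0, -0.015, 0, 0, 0], [0, 0, -0.02, 0, 0, 0], [0, 0, -0.025, 0, 0, 0], [0, 0, -0.025, 0, 0, 0], [0, 0, -0.02, 0, 0, 0], [0, 0, -0.01, 0, 0, 0], [0, 0, -0.005, 0, 0, 0], [0, 0, 0, 0, 0, 0]])

```text
clock: 23.77
eef_pos: [461.2, -236.2, 187.9]
tcp_rot: [3.141, -0.001, 0.068]
contact_force: [0.5, -0.4, -7.5]
opening: 0.283
```

Run:
```python
from h import *
f=grab("wrist","w18")
f=grab("side","s18")
go(523.6,190,180,0.068+0.41)
```

```text
t 23.87 at [ 460.3 -235.7  186.2] rot [-3.141e+00  1.000e-03  6.800e-02] F [-0.5  0.1 -8.1] op 0.281
 turn rv [-0.001  0.001 -0.41 ]  shift m [ 0.252  -0.3489  0.0062] rows>= 11
```

View pics/w18.png

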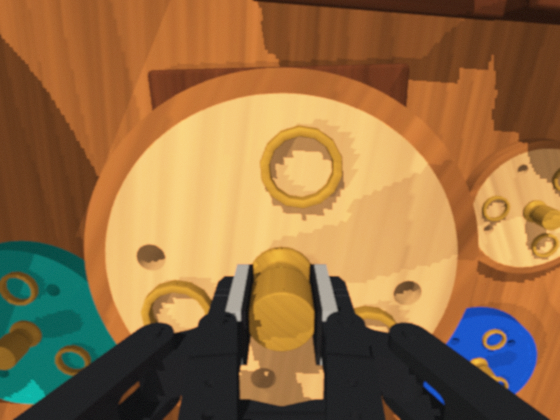

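View pics/s18.png

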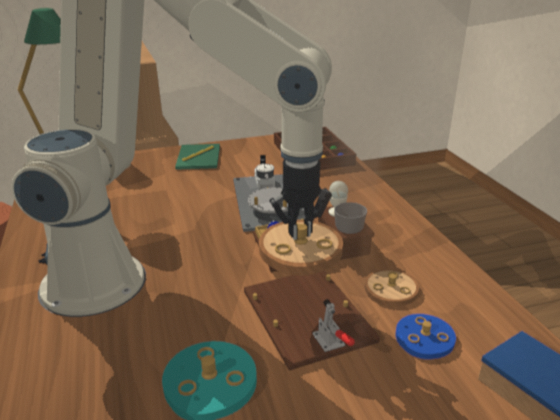

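Run:
```python
from h import *
f=grab("wrist","w19")
s=r.sense(); p=s["eef_pos"]; Rt=RR(s["tcp_rot"])
pts=[unproj(f,uv,p[2]-9.5) for uv in [(407,293),(151,257),(263,378)]]
for q in pts: print("tool",(Rt.T@(q-p)).round(1))
print("mid",(Rt.T@((pts[0]+pts[1])/2-p)).round(1), np.linalg.norm(pts[0]-pts[1]), np.linalg.norm(pts[2]-(pts[0]+pts[1])/2))
crop(f,60,120,500,420,1.8,"w19c")
# camera in tool frame
print((Rt.T@(f["xyz"]-p)).round(1), R.from_matrix(Rt.T@RR(f["orientation"])).as_euler('xyz').round(4))
go(582,77,290,0.478)
```

```text
tool [58.9 11.5  9.4]
tool [-59.7  -7.1   9.6]
tool [-9.7 61.5  9.4]
mid [-0.4  2.2  9.5] 120.13912209602668 60.02190672385631
[  -0.6  -81.9 -143.5] [-0.3237  0.001  -0.0006]
t 23.92 at [ 460.2 -235.7  185.9] rot [-3.14e+00  2.00e-03  6.80e-02] F [-0.4  0.5 -7.3] op 0.28
 turn rv [-0.002  0.002 -0.41 ]  shift m [ 0.252  -0.2216 -0.1041] rows>= 9
```

View pics/w19c.png

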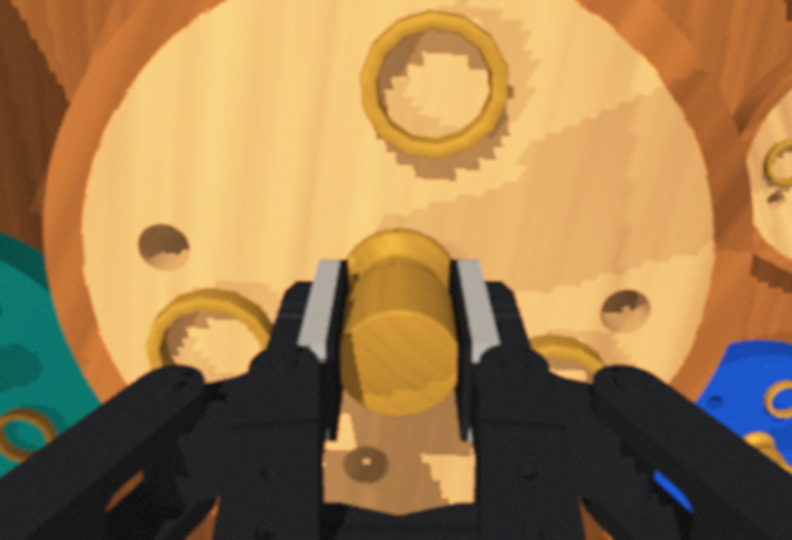

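Request:
arm_command(targets=[[0, 0, -0.02, 0, 0, 0], [0, 0, -0.03, 0, 0, -0.08], [0, 0, -0.03, 0, 0, -0.08], [0, 0, -0.024, 0, 0, -0.08], [0, 0, 0, 0, 0, -0.08], [0, 0, 0, 0, 0, -0.09], [0.018, -0.016, 0, 0, 0, 0], [0.0252, -0.0222, 0, 0, 0, 0], [0.0252, -0.0222, 0, 0, 0, 0], [0.0252, -0.0222, 0, 0, 0, 0], [0.0252, -0.0222, 0, 0, 0, 0], [0.0252, -0.0222, 0, 0, 0, 0], [0.0252, -0.0222, 0, 0, 0, 0], [0.0252, -0.0222, 0, 0, 0, 0], [0.0252, -0.0222, 0, 0, 0, 0], [0.0252, -0.0222, 0, 0, 0, 0], [0.007, -0.006, 0, 0, 0, 0], [0, 0, 0, 0, 0, 0], [0, 0, 0, 0, 0, 0], [0, 0, 0, 0, 0, 0]])

```text
clock: 25.58
eef_pos: [581.8, 75.8, 290.0]
tcp_rot: [-3.141, 0.002, 0.478]
contact_force: [0.2, 0.2, -7.1]
opening: 0.279
```

Run:
```python
from h import *
f=grab("wrist","w20")
go(582,77,290,0.478)
```

```text
t 25.63 at [582.   75.6 290.4] rot [-3.141e+00  2.000e-03  4.770e-01] F [ 0.6 -1.  -7.3] op 0.278
 turn rv [-0.     0.002 -0.001]  shift m [ 0.0007 -0.0013  0.0004] rows>= 1
```

View pics/w20.png

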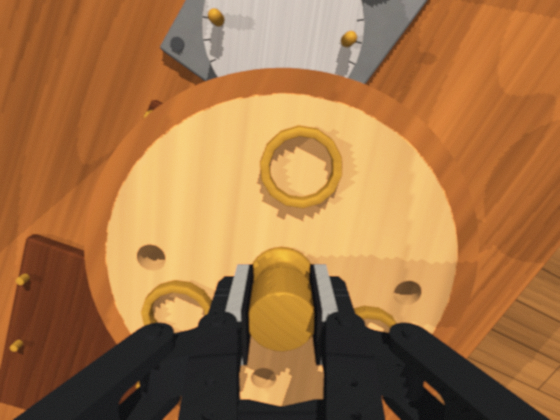

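Run:
```python
from h import *
f=grab("wrist")
crop(f,180,0,400,80,3.6,"w21c")
for p in [(579.8,208.7,81),(467.5,170.1,81)]: print(proj(f,p).round(1))
```

```text
[350.1  39.3]
[214.   17.2]
```

View pics/w21c.png

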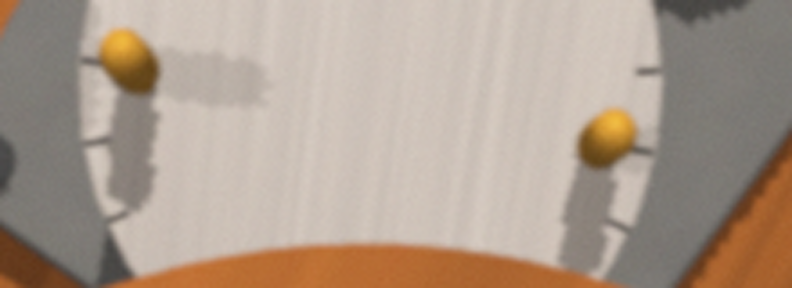

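```bash
cat > pins.py <<'E'
from h import *
f=grab("wrist")
s=r.sense(); p=s["eef_pos"]; Rt=RR(s["tcp_rot"])
l=unproj(f,(213.5,14.1),75); q=unproj(f,(349.9,36.3),75)
print(l,q,np.linalg.norm(q-l)); m=(l+q)/2
tl,tq=Rt.T@(l-p),Rt.T@(q-p); d=tq-tl
print("centre",m,"tool",(Rt.T@(m-p)).round(2),"angle tool",np.arctan2(d[1],d[0]),"world yaw",np.arctan2(q[1]-l[1],q[0]-l[0]))
E
python3 pins.py
```

```text
[465.05491175 172.49894138  75.        ] [579.34852372 211.79534102  75.        ] 120.86040195828109
centre [522.20171773 192.1471412   75.        ] tool [   0.29 -131.17  215.94] angle tool 0.14554100333146303 world yaw 0.3311584430117735
```

Run:
```python
from h import *
print(r.sense()['qpos'].round(3))
```

```text
[ 0.127  0.243  1.649 -0.     1.25  -0.35 ]
```

Request:
arm_command(targets=[[0, 0, 0, 0, 0, -0.118], [0, 0, 0, 0, 0, -0.118], [0, 0, 0, 0, 0, -0.118], [0, 0, 0, 0, 0, -0.118], [0, 0, 0, 0, 0, -0.118], [0, 0, 0, 0, 0, -0.118], [0, 0, 0, 0, 0, -0.118], [0, 0, 0, 0, 0, -0.118], [0, 0, 0, 0, 0, -0.118], [0, 0, 0, 0, 0, -0.118], [0, 0, 0, 0, 0, -0.118], [0, 0, 0, 0, 0, -0.118]])

```text
clock: 26.73
eef_pos: [582.4, 75.7, 291.3]
tcp_rot: [3.142, 0.0, 1.899]
contact_force: [0.4, -0.1, -7.5]
opening: 0.278
```

Request:
arm_command(targets=[[0, 0, 0, 0, 0, -0.118], [0, 0, 0, 0, 0, -0.118], [0, 0, 0, 0, 0, -0.118], [0, 0, 0, 0, 0, -0.118], [0, 0, 0, 0, 0, -0.118], [0, 0, 0, 0, 0, -0.118], [0, 0, 0, 0, 0, -0.118], [0, 0, 0, 0, 0, -0.118], [0, 0, 0, 0, 0, -0.118], [0, 0, 0, 0, 0, -0.118], [0, 0, 0, 0, 0, -0.118], [0, 0, 0, 0, 0, -0.118], [0, 0, 0, 0, 0, 0]])

```text
clock: 27.82
eef_pos: [574.3, 113.0, 289.1]
tcp_rot: [-3.091, 0.006, -3.027]
contact_force: [-0.3, 1.2, -7.4]
opening: 0.276
```

Run:
```python
from h import *
print(r.sense()['qpos'].round(3))
go(501.5,321.4,290,3.3)
```

```text
[ 0.222  0.241  1.657 -0.054  1.244 -3.017]
t 27.82 at [574.3 113.  289.1] rot [-3.091  0.006 -3.027] F [-0.3  1.2 -7.4] op 0.276
 turn rv [-0.051  0.005 -0.044]  shift m [ 0.039   0.2173 -0.0009] rows>= 6
```

Request:
arm_command(targets=[[0.005, 0.026, 0, 0, 0, 0.0], [0.005, 0.027, 0, 0, 0, 0], [0.005, 0.027, 0, 0, 0, 0], [0.005, 0.027, 0, 0, 0, 0], [0.005, 0.027, 0, 0, 0, 0], [0.005, 0.027, 0, 0, 0, 0], [0.005, 0.027, 0, 0, 0, 0], [0.004, 0.027, 0, 0, 0, 0], [0, 0, 0, 0, 0, 0], [0, 0, 0, 0, 0, 0]])

```text
clock: 28.65
eef_pos: [512.6, 320.3, 277.9]
tcp_rot: [-3.09, 0.006, -3.03]
contact_force: [0.1, -0.5, -6.4]
opening: 0.277
```

Run:
```python
from h import *
print(r.sense()['qpos'].round(3))
go(501.5,321.4,290,3.3)
```

```text
[ 0.584  0.291  1.616 -0.051  1.253 -2.653]
t 28.65 at [512.6 320.3 277.9] rot [-3.09   0.006 -3.03 ] F [ 0.1 -0.5 -6.4] op 0.277
 turn rv [-0.052  0.005 -0.047]  shift m [ 0.0108  0.0028 -0.0121] rows>= 1
```

Request:
arm_command(targets=[[0, 0, 0, -0.052, 0.005, -0.047], [0.0108, 0.0028, -0.012, 0, 0, 0], [0, 0, 0, 0, 0, 0], [0, 0, 0, 0, 0, 0], [0, 0, 0, 0, 0, 0]])

```text
clock: 29.07
eef_pos: [502.1, 320.2, 290.5]
tcp_rot: [-3.142, 0.001, -2.986]
contact_force: [-0.1, 0.5, -7.1]
opening: 0.278
```

Run:
```python
from h import *
import pickle
f=grab("wrist"); s=r.sense(); pickle.dump((f,s),open("v2.pkl","wb"))
crop(f,170,0,400,90,3.4,"w22c")
go(501.5,321.4,290,3.3)
for p in [(579.3,211.8,75),(465.1,172.5,75)]: print(proj(f,p).round(1))
```

```text
t 29.12 at [502.1 320.4 290.2] rot [-3.142e+00  1.000e-03 -2.985e+00] F [ 0.3  0.3 -6.7] op 0.277
 turn rv [-0.     0.001 -0.002]  shift m [0.0004 0.0011 0.0002] rows>= 1
[213.7  39.3]
[349.4  12.8]
```

View pics/w22c.png

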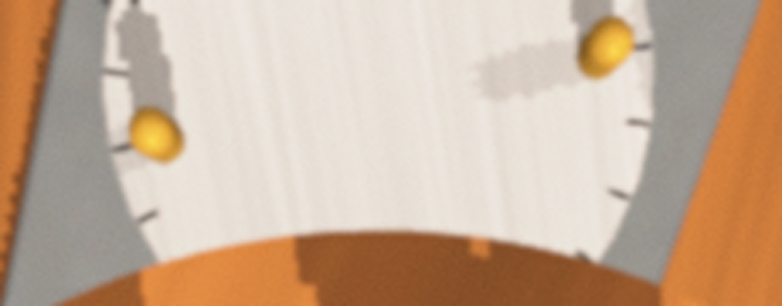

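Run:
```python
from h import *
import pickle
f,s=pickle.load(open("v2.pkl","rb"))
p=s["eef_pos"]; Rt=RR(s["tcp_rot"])
q=unproj(f,(214.1,37.3),75); l=unproj(f,(349.6,10.5),75); m=(l+q)/2
print(l,q,np.linalg.norm(q-l),m,(Rt.T@(m-p)).round(2),np.arctan2(q[1]-l[1],q[0]-l[0]))
print(r.sense()["qpos"].round(3))
```

```text
[465.33109641 170.69717419  75.        ] [579.14768188 210.09711246  75.        ] 120.44322423439799 [522.23938914 190.39714332  75.        ] [   0.41 -131.5   215.18] 0.3332591255657905
[ 0.566  0.257  1.633 -0.     1.251 -2.732]
```

Request:
arm_command(targets=[[0, 0, 0.02, 0, 0, 0], [0, 0, 0.03, 0, 0, 0], [0, 0, 0.03, 0, 0, 0], [0, 0, 0.02, 0, 0, 0], [0, 0, 0, 0, 0, 0], [0, 0, 0, 0, 0, 0], [0, 0, 0, 0, 0, 0]])

```text
clock: 29.7
eef_pos: [502.8, 321.4, 191.4]
tcp_rot: [3.141, 0.002, -2.985]
contact_force: [0.8, 0.8, -6.2]
opening: 0.28
```

Run:
```python
from h import *
import pickle
f=grab("wrist","w23"); s=r.sense(); pickle.dump((f,s),open("v3.pkl","wb"))
crop(f,140,0,420,100,2.8,"w23c")
go(501.5,321.4,290,3.3)
for p in [(579.3,211.8,75),(465.1,172.5,75)]: print(proj(f,p).round(1))
```

```text
t 29.75 at [503.  321.6 191.8] rot [ 3.140e+00  3.000e-03 -2.984e+00] F [ 0.   0.4 -6.3] op 0.28
 turn rv [ 0.001  0.003 -0.001]  shift m [ 0.0015  0.0001 -0.0982] rows>= 3
[187.9  19.3]
[379.4 -18.7]
```

View pics/w23c.png

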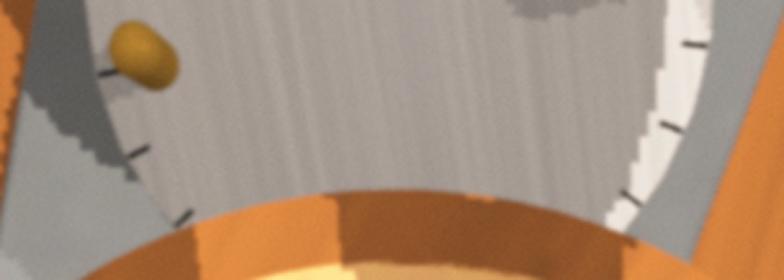

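Run:
```python
from h import *
import pickle
f,s=pickle.load(open("v3.pkl","rb"))
print(unproj(f,(186.8,15.0),75))
```

```text
[580.18585614 209.50320043  75.        ]
```

Run:
```python
from h import *
import pickle
f,s=pickle.load(open("v3.pkl","rb"))
crop(f,200,220,370,350,4.7,"w24c")
p=s["eef_pos"]; Rt=RR(s["tcp_rot"])
def T(u,v,tz):
    # intersect ray with tool plane z=tz
    c=Rt.T@(f["xyz"]-p); d=Rt.T@RR(f["orientation"])@np.array([(u-f["cx"])/f["fx"],(v-f["cy"])/f["fy"],1])
    return (c+d*(tz-c[2])/d[2]).round(1)
print(T(282,316,-28.5))
def Pj(q): return proj(f,p+Rt@np.array(q)).round(1)
for y in (-11,11):
  for x in (-13,13):
    for z in (0,-5,-40): print(x,y,z,Pj((x,y,z)))
import math
print([Pj((13*math.cos(a),13*math.sin(a),-28.5)) for a in np.arange(0,6.28,1.5708)])
```

```text
[  1.2  -2.5 -28.5]
-13 -11 0 [248.4 259.2]
-13 -11 -5 [247.4 264.6]
-13 -11 -40 [238.2 314.5]
13 -11 0 [309.5 259.2]
13 -11 -5 [310.4 264.6]
13 -11 -40 [318.5 314.6]
-13 11 0 [249.8 303.9]
-13 11 -5 [248.9 310.4]
-13 11 -40 [240.5 369.6]
13 11 0 [308.3 303.9]
13 11 -5 [309.1 310.5]
13 11 -40 [316.4 369.6]
[array([314.5, 321.9]), array([278.7, 351.5]), array([242.7, 321.9]), array([278.6, 290.4])]
```

View pics/w24c.png

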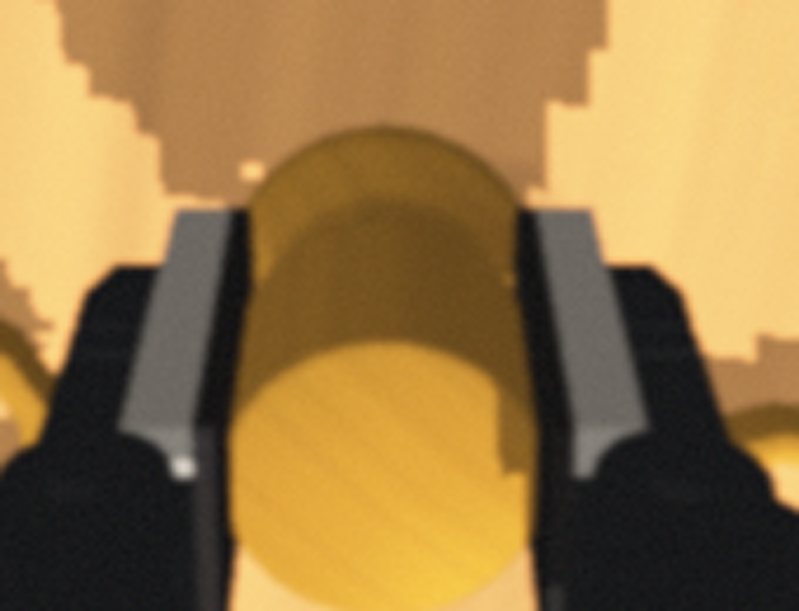

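Run:
```python
from h import *
import pickle
f,s=pickle.load(open("v3.pkl","rb"))
p=s["eef_pos"]; Rt=RR(s["tcp_rot"])
def T(u,v,tz):
    c=Rt.T@(f["xyz"]-p); d=Rt.T@RR(f["orientation"])@np.array([(u-f["cx"])/f["fx"],(v-f["cy"])/f["fy"],1])
    return (c+d*(tz-c[2])/d[2]).round(1)
print("base front",T(281.4,247,9.5))
g=cv2.resize(f["image"][80:420,60:500],None,fx=1.8,fy=1.8,interpolation=cv2.INTER_CUBIC)
cv2.imwrite("pics/w25.png",g)
for n,uv in dict(hr=(407.3,292.8),hl=(151,256.8),hb=(263,378)).items(): print(n,T(*uv,9.5))
# rims: predicted disc outline, ring
print("front ring (0,52)",T(301,168,9.5-6), "edge",T(281,95,9.5),T(281,69,9.5))
# rotated centroid of image pose consistency
f2=grab("wrist"); s2=r.sense(); print(s2["eef_pos"],s["eef_pos"],(RR(s2["tcp_rot"]).T@(f2["xyz"]-s2["eef_pos"])).round(2),(Rt.T@(f["xyz"]-p)).round(2))
```

```text
base front [  1.1 -12.4   9.5]
hr [60.2 11.1  9.5]
hl [-58.   -7.5   9.5]
hb [-8.3 60.9  9.5]
front ring (0,52) [  8.9 -49.8   3.5] edge [  0.8 -77.6   9.5] [  0.8 -87.2   9.5]
[503.03140337 321.5309003  191.9550057 ] [503.01872105 321.5549024  191.81396491] [   0.61  -81.53 -143.07] [   0.79  -81.65 -142.74]
```

View pics/w25.png

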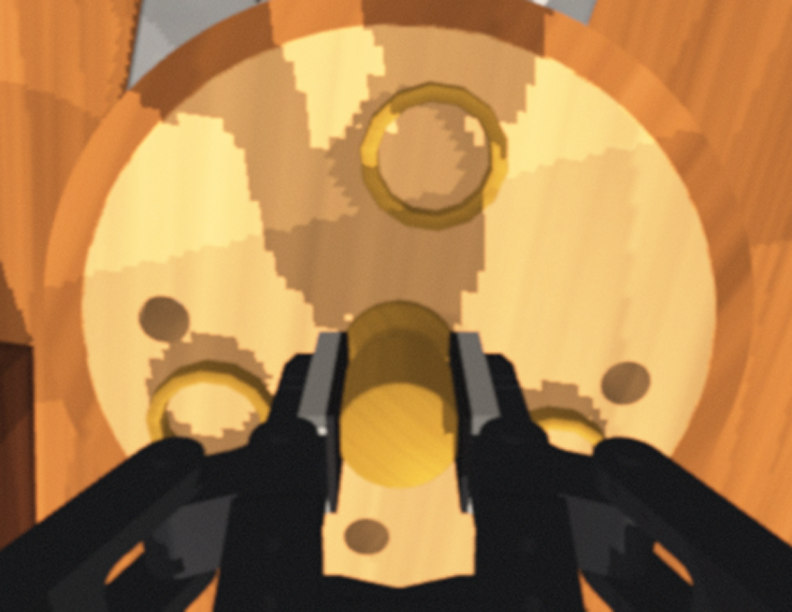

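Request:
arm_command(targets=[[0, 0, 0, 0, 0, 0.117], [0, 0, 0, 0, 0, 0.117], [0, 0, 0, 0, 0, 0.117], [0, 0, 0, 0, 0, 0.117], [0, 0, 0, 0, 0, 0.117], [0, 0, 0, 0, 0, 0.117], [0, 0, 0, 0, 0, 0.117], [0, 0, 0, 0, 0, 0.117], [0, 0, 0, 0, 0, 0.117], [0, 0, 0, 0, 0, 0.117], [0, 0, 0, 0, 0, 0.117], [0, 0, 0, 0, 0, 0.117]])

```text
clock: 30.8
eef_pos: [502.6, 321.3, 191.7]
tcp_rot: [3.139, -0.001, 1.889]
contact_force: [0.7, -0.1, -6.5]
opening: 0.276
```

Request:
arm_command(targets=[[0, 0, 0, 0, 0, 0.117], [0, 0, 0, 0, 0, 0.117], [0, 0, 0, 0, 0, 0.117], [0, 0, 0, 0, 0, 0.117], [0, 0, 0, 0, 0, 0.117], [0, 0, 0, 0, 0, 0.117], [0, 0, 0, 0, 0, 0.117], [0, 0, 0, 0, 0, 0.117], [0, 0, 0, 0, 0, 0.117], [0, 0, 0, 0, 0, 0.117], [0, 0, 0, 0, 0, 0.117], [0, 0, 0, 0, 0, 0.117], [0, 0, 0, 0, 0, 0]])

```text
clock: 31.88
eef_pos: [502.6, 321.4, 191.6]
tcp_rot: [-3.141, -0.003, 0.485]
contact_force: [-0.3, -0.1, -6.2]
opening: 0.279
```

Run:
```python
from h import *
print(r.sense()['qpos'].round(3))
go(522.2,192.3,160,0.488)
```

```text
[0.566 0.348 1.736 0.    1.055 0.081]
t 31.88 at [502.6 321.4 191.6] rot [-3.141e+00 -3.000e-03  4.850e-01] F [-0.3 -0.1 -6.2] op 0.279
 turn rv [-0.001 -0.003 -0.003]  shift m [-0.0432  0.1232  0.0316] rows>= 4
```

Request:
arm_command(targets=[[-0.0072, 0.0205, 0, 0, 0, 0], [-0.0072, 0.0205, 0, 0, 0, 0], [-0.0072, 0.0205, 0, 0, 0, 0], [-0.0072, 0.0206, 0, 0, 0, 0], [-0.0072, 0.0206, 0.01, 0, 0, 0], [-0.0072, 0.0205, 0.02, 0, 0, -0.003], [0, 0, 0.02, 0, 0, 0], [0, 0, 0.012, 0, 0, 0], [0, 0, 0, 0, 0, 0], [0, 0, 0, 0, 0, 0]])

```text
clock: 32.72
eef_pos: [522.0, 192.4, 128.3]
tcp_rot: [-3.141, -0.0, 0.496]
contact_force: [0.3, -0.0, -6.8]
opening: 0.279
```

Run:
```python
from h import *
go(522.2,192.3,112,0.488)
f=grab("wrist","w26"); f=grab("top"); crop(f,160,150,270,240,7,"t26"); f=grab("side"); crop(f,220,140,360,240,5.6,"s26")
```

```text
t 32.72 at [522.  192.4 128.3] rot [-3.141 -0.     0.496] F [ 0.3 -0.  -6.8] op 0.279
 turn rv [-0.001 -0.     0.008]  shift m [0.0002 0.0002 0.0163] rows>= 1
```

View pics/w26.png

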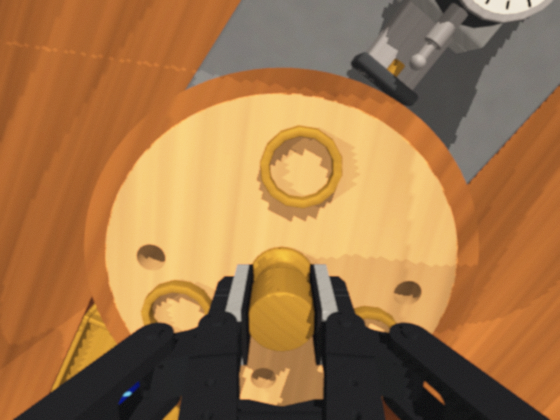

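View pics/t26.png

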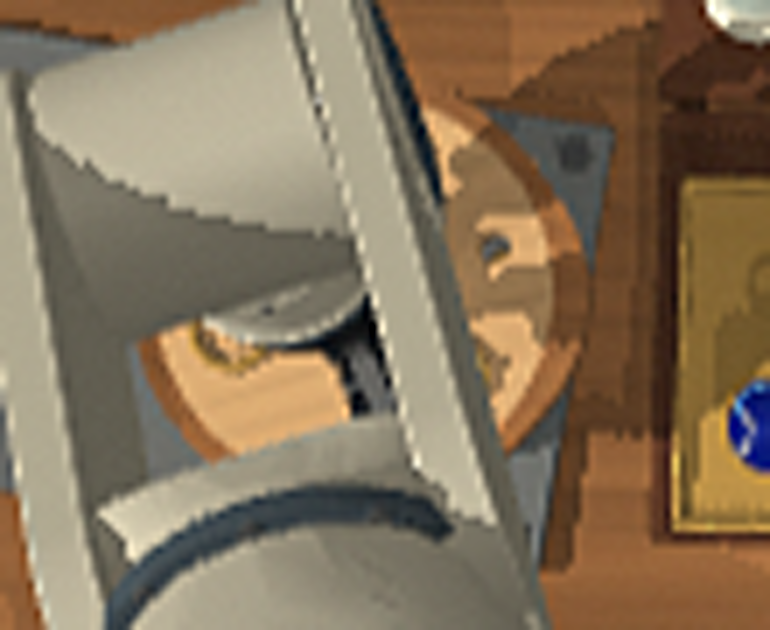

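View pics/s26.png

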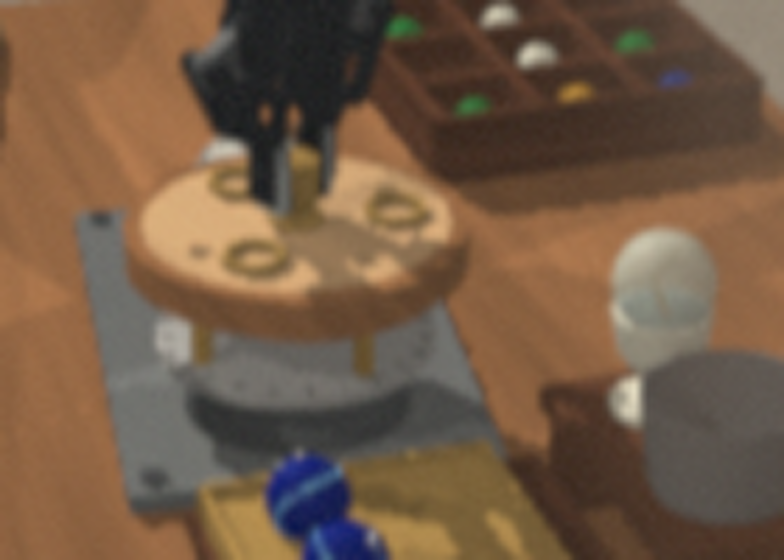

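Request:
arm_command(targets=[[0, 0, 0.006, 0, 0, 0.008], [0, 0, 0.005, 0, 0, 0], [0, 0, 0.004, 0, 0, 0], [0, 0, 0, 0, 0, 0], [0, 0, 0, 0, 0, 0]])

```text
clock: 33.28
eef_pos: [521.5, 191.8, 112.5]
tcp_rot: [-3.141, 0.001, 0.486]
contact_force: [0.1, 0.3, -7.1]
opening: 0.28
```

Run:
```python
from h import *
go(522.2,192.3,112,0.488)
f=grab("wrist"); crop(f,120,220,440,400,2.5,"w27");f=grab("side"); crop(f,220,140,360,240,5.6,"s27")
```

```text
t 33.28 at [521.5 191.8 112.5] rot [-3.141e+00  1.000e-03  4.860e-01] F [ 0.1  0.3 -7.1] op 0.28
 turn rv [-0.     0.001 -0.002]  shift m [ 0.0009 -0.0001  0.0005] rows>= 1
```

View pics/w27.png

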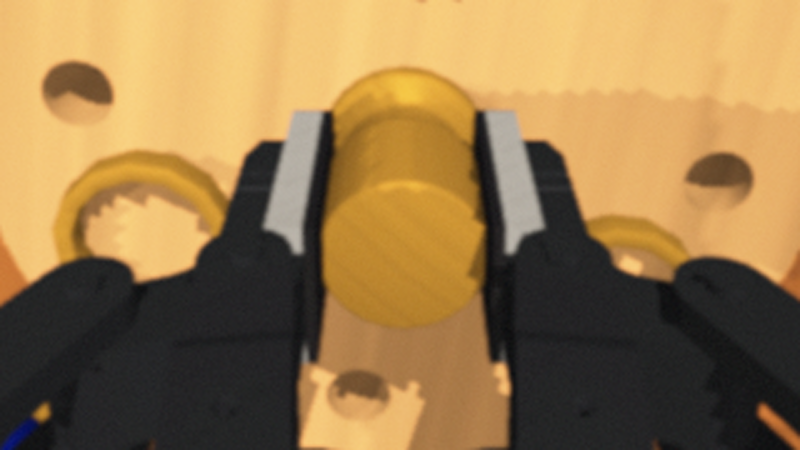

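View pics/s27.png

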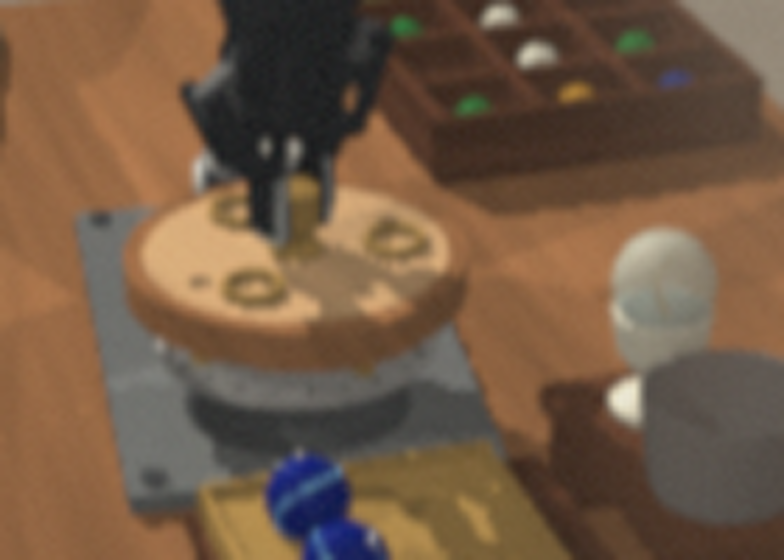

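Request:
arm_command(targets=[[0.0007, 0, 0.001, 0, 0, 0], [0, 0, 0.001, 0, 0, 0], [0, 0, 0.001, 0, 0, 0], [0, 0, 0.001, 0, 0, 0], [0, 0, 0, 0, 0, 0]])

```text
clock: 33.8
eef_pos: [522.3, 192.1, 108.7]
tcp_rot: [-3.141, 0.0, 0.486]
contact_force: [-0.7, 0.3, -6.0]
opening: 0.28
```

Request:
arm_command(targets=[[0, 0, 0.001, 0, 0, 0], [0, 0, 0.001, 0, 0, 0], [0, 0, 0, 0, 0, 0]])

```text
clock: 34.05
eef_pos: [522.4, 192.2, 106.8]
tcp_rot: [-3.141, -0.0, 0.486]
contact_force: [-0.0, 0.7, -7.0]
opening: 0.28
```

Request:
arm_command(targets=[[0, 0, 0.001, 0, 0, 0], [0, 0, 0.001, 0, 0, 0], [0, 0, 0, 0, 0, 0]])

```text
clock: 34.3
eef_pos: [522.4, 192.3, 104.8]
tcp_rot: [-3.141, -0.0, 0.486]
contact_force: [0.7, 1.3, -8.2]
opening: 0.276
```

Request:
arm_command(targets=[[0, 0, 0.001, 0, 0, 0], [0, 0, 0.001, 0, 0, 0], [0, 0, 0.001, 0, 0, 0], [0, 0, 0, 0, 0, 0]])

```text
clock: 34.63
eef_pos: [522.4, 192.2, 101.8]
tcp_rot: [-3.141, -0.0, 0.486]
contact_force: [0.9, 1.6, -7.4]
opening: 0.275
```

Request:
arm_command(targets=[[0, 0, 0.001, 0, 0, 0], [0, 0, 0.001, 0, 0, 0], [0, 0, 0.001, 0, 0, 0], [0, 0, 0, 0, 0, 0]])

```text
clock: 34.97
eef_pos: [522.4, 192.3, 98.8]
tcp_rot: [-3.141, -0.0, 0.486]
contact_force: [-1.4, 2.0, -8.4]
opening: 0.28
```

Request:
arm_command(targets=[[0, 0, 0.0015, 0, 0, 0], [0, 0, 0.0015, 0, 0, 0], [0, 0, 0.0015, 0, 0, 0], [0, 0, 0.0015, 0, 0, 0], [0, 0, 0.0015, 0, 0, 0], [0, 0, 0.0015, 0, 0, 0], [0, 0, 0, 0, 0, 0]])

```text
clock: 35.55
eef_pos: [522.4, 192.2, 89.6]
tcp_rot: [-3.141, -0.0, 0.486]
contact_force: [-0.3, 4.4, -8.2]
opening: 0.279
```

Request:
arm_command(targets=[[0, 0, 0.001, 0, 0, 0], [0, 0, 0.001, 0, 0, 0], [0, 0, 0, 0, 0, 0]])

```text
clock: 35.8
eef_pos: [522.4, 192.4, 87.9]
tcp_rot: [-3.141, -0.0, 0.486]
contact_force: [-1.4, 5.1, -4.8]
opening: 0.278
```

Run:
```python
from h import *
go(522.2,192.3,88,0.488)
f=grab("side"); crop(f,220,140,360,240,5.6,"s28")
```

```text
t 35.8 at [522.4 192.4  87.9] rot [-3.141 -0.     0.486] F [-1.4  5.1 -4.8] op 0.278
 turn rv [-0.001 -0.    -0.002]  shift m [-0.0002 -0.     -0.0001] rows>= 1
```

View pics/s28.png

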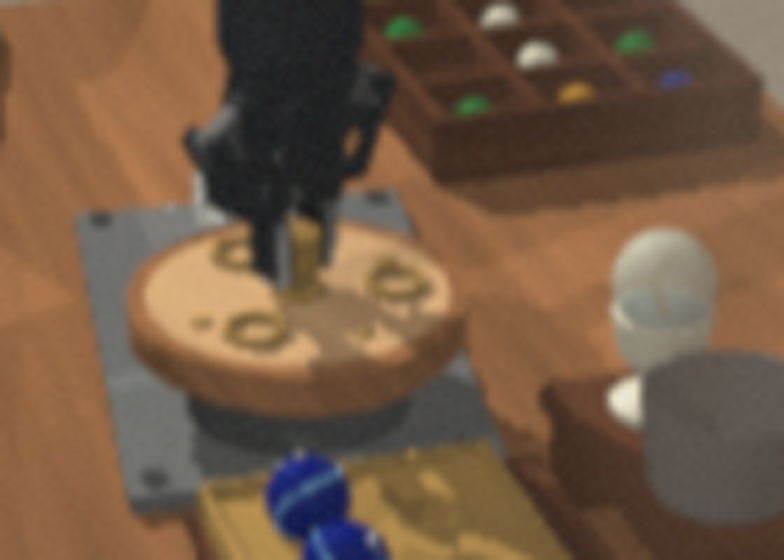

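Request:
arm_command(targets=[[0, -0.0006, 0.0008, 0, 0, 0], [0, 0, 0, 0, 0, 0], [0, 0, 0, 0, 0, 0]])

```text
clock: 36.1
eef_pos: [522.4, 192.5, 87.6]
tcp_rot: [3.141, -0.001, 0.486]
contact_force: [-1.5, -0.0, 2.7]
opening: 0.278
```

Request:
arm_command(targets=[[0, 0, 0, 0, 0, 0], [0, 0, 0, 0, 0, 0], [0, 0, 0, 0, 0, 0], [0, 0, 0, 0, 0, 0], [0, 0, 0, 0, 0, 0], [0, 0, -0.005, 0, 0, 0], [0, 0, -0.02, 0, 0, 0], [0, 0, -0.03, 0, 0, 0], [0, 0, -0.03, 0, 0, 0], [0, 0, -0.03, 0, 0, 0], [0, 0, -0.02, 0, 0, 0], [0, 0, 0, 0, 0, 0], [0, 0, 0, 0, 0, 0]], fingers=0.05)

```text
clock: 37.18
eef_pos: [522.8, 192.9, 223.6]
tcp_rot: [3.142, -0.003, 0.486]
contact_force: [-0.6, -0.6, 0.2]
opening: 0.593
```

Run:
```python
from h import *
go(553,400,150,-0.12)
f=grab("wrist","w29"); f=grab("side"); crop(f,220,140,360,240,5.6,"s29")
```

```text
t 37.18 at [522.8 192.9 223.6] rot [ 3.142e+00 -3.000e-03  4.860e-01] F [-0.6 -0.6  0.2] op 0.593
 turn rv [-0.001 -0.003  0.606]  shift m [ 0.0052 -0.2092  0.0736] rows>= 6
```

View pics/w29.png

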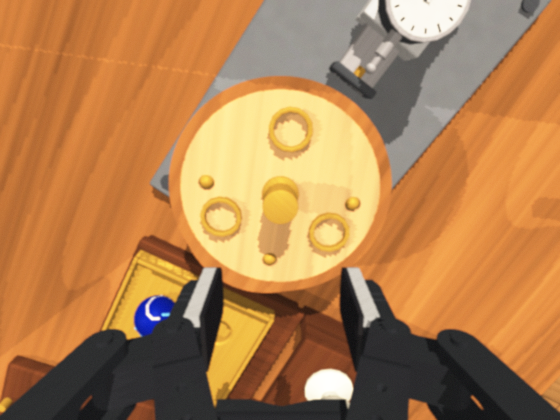

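View pics/s29.png

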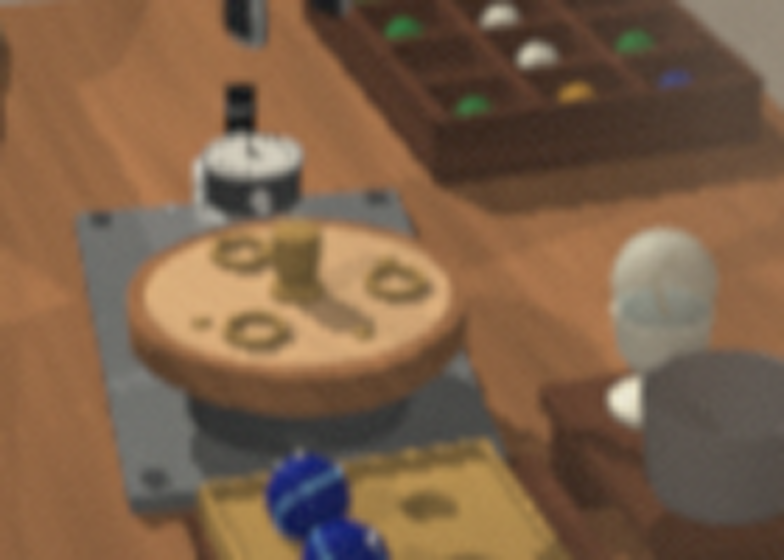

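Run:
```python
from h import *
go(545,325,223,-0.13)
```

```text
t 37.28 at [521.5 192.4 221.4] rot [-3.141e+00  1.000e-03  4.860e-01] F [-0.5  0.6 -0.6] op 0.584
 turn rv [-0.     0.001  0.616]  shift m [ 0.0061 -0.1345 -0.0016] rows>= 4
```

Request:
arm_command(targets=[[0, 0, 0, 0, 0, 0.123], [0, 0, 0, 0, 0, 0.123], [0, 0, 0, 0, 0, 0.123], [0, 0, 0, 0, 0, 0.123], [0, 0, 0, 0, 0, 0.123], [0.001, -0.027, 0, 0, 0, 0], [0.001, -0.027, 0, 0, 0, 0], [0.001, -0.027, 0, 0, 0, 0], [0.001, -0.027, 0, 0, 0, 0], [0.002, -0.027, 0, 0, 0, 0], [0, 0, 0, 0, 0, 0], [0, 0, 0, 0, 0, 0]], fingers=0.0, squeeze=40)

```text
clock: 38.28
eef_pos: [544.7, 326.4, 220.1]
tcp_rot: [3.14, 0.002, -0.127]
contact_force: [-0.4, -0.2, -0.7]
opening: -0.004
```

Run:
```python
from h import *
import pickle
go(545,325,223,-0.13)
f=grab("wrist","w30"); pickle.dump(f,open("w30.pkl","wb"))
```

```text
t 38.28 at [544.7 326.4 220.1] rot [ 3.14e+00  2.00e-03 -1.27e-01] F [-0.4 -0.2 -0.7] op -0.004
 turn rv [0.002 0.002 0.003]  shift m [ 0.0005  0.0013 -0.0029] rows>= 1
```

View pics/w30.png

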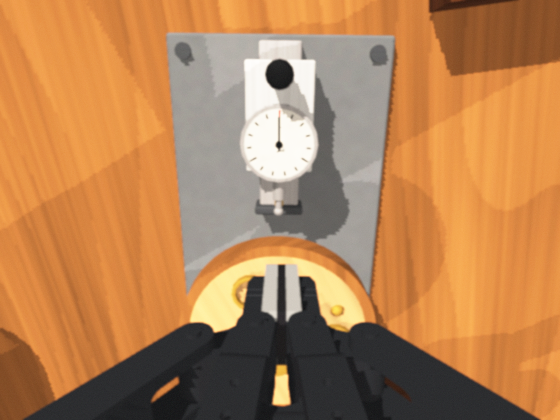

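Run:
```python
from h import *
import pickle
f=pickle.load(open("w30.pkl","rb")); 
p=unproj(f,(279.5,73),101);print(p, unproj(f,(279,145),85),unproj(f,(279,208),67))
s=r.sense(); print(RR(s["tcp_rot"]).T@(p-s["eef_pos"]))
go(*p[:2],110,-0.127)
```

```text
[553.97884466 414.64467317 101.        ] [547.08235415 364.83592188  85.        ] [539.78862002 309.47867506  67.        ]
[ -1.79451397 -89.92160042 119.25694092]
t 38.33 at [544.6 325.4 220.4] rot [ 3.14e+00  2.00e-03 -1.28e-01] F [-0.1 -0.4  0.2] op 0.005
 turn rv [ 0.002  0.002 -0.001]  shift m [-0.002  -0.0897  0.1104] rows>= 4
```

Request:
arm_command(targets=[[-0.0004, -0.024, 0, 0, 0, 0], [-0.0004, -0.024, 0, 0, 0, 0], [-0.0004, -0.024, 0, 0, 0, 0], [-0.0004, -0.024, 0, 0, 0, 0], [-0.0004, -0.024, 0, 0, 0, 0], [0, 0, 0.02, 0, 0, 0], [0, 0, 0.03, 0, 0, 0], [0, 0, 0.03, 0, 0, 0], [0, 0, 0.02, 0, 0, 0], [0, 0, 0, 0, 0, 0], [0, 0, 0, 0, 0, 0]])

```text
clock: 39.25
eef_pos: [558.3, 443.3, 121.0]
tcp_rot: [3.139, 0.002, -0.13]
contact_force: [0.0, 0.1, 0.4]
opening: -0.001
```

Run:
```python
from h import *
go(554,414.6,70,-0.127)
f=grab("wrist","w31");f=grab("top"); crop(f,100,140,260,240,5,"t31");f=grab("side"); crop(f,210,110,350,220,5.4,"s31")
```

```text
t 39.25 at [558.3 443.3 121. ] rot [ 3.139e+00  2.000e-03 -1.300e-01] F [0.  0.1 0.4] op -0.001
 turn rv [ 0.002  0.002 -0.003]  shift m [-0.0007  0.0291  0.051 ] rows>= 2
```

View pics/w31.png

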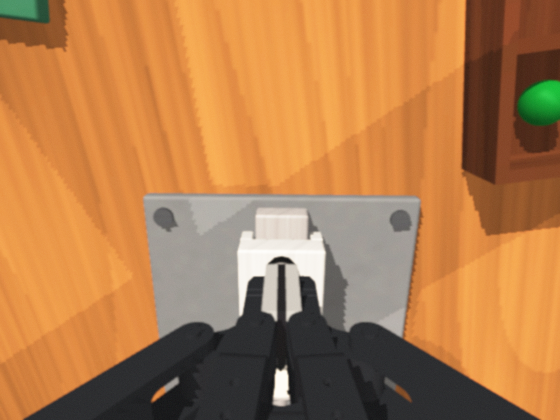

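View pics/s31.png

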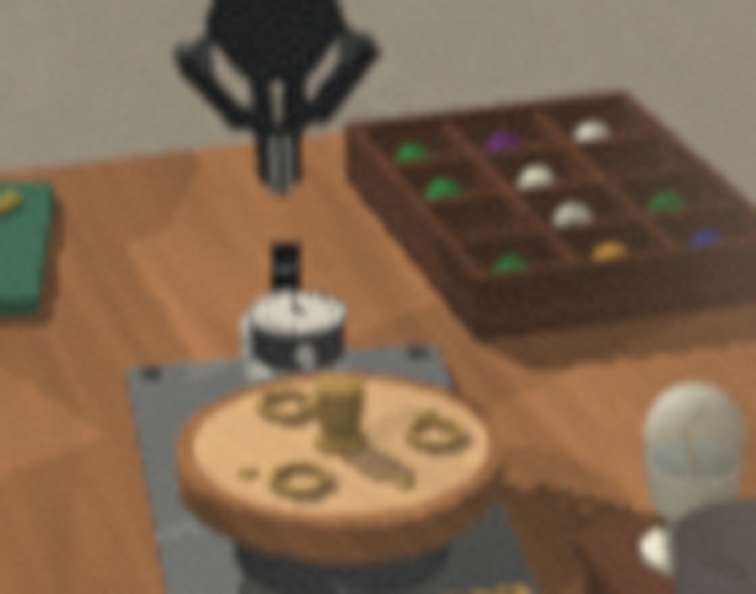

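Run:
```python
from h import *
f=grab("wrist"); crop(f,200,200,360,320,5,"w32")
s=r.sense();p=s["eef_pos"];Rt=RR(s["tcp_rot"])
for z in (101,51): print((Rt.T@(unproj(f,(281,258),z)-p)).round(1))
```

```text
[-0.6  0.1 23.4]
[-0.6 24.6 73.3]
```

View pics/w32.png

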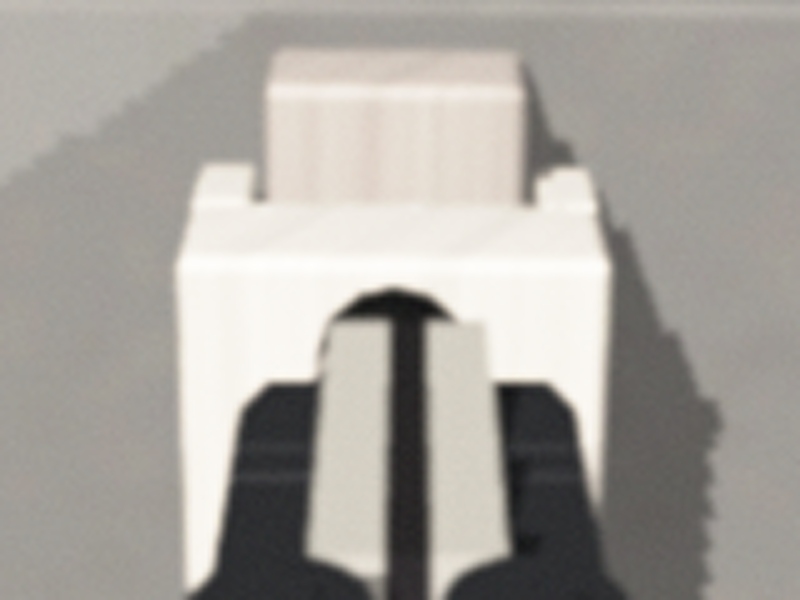

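Request:
arm_command(targets=[[0, 0, 0.02, 0, 0, 0], [0, 0, 0.02, 0, 0, 0], [0, 0, 0.011, 0, 0, 0], [0, 0, 0, 0, 0, 0], [0, 0, 0, 0, 0, 0]])

```text
clock: 39.87
eef_pos: [559.1, 445.1, 71.7]
tcp_rot: [-3.141, 0.0, -0.129]
contact_force: [0.5, 0.7, -0.0]
opening: 0.0
```

Request:
arm_command(targets=[[0, 0.003, 0, 0, 0, 0], [0, 0.003, 0, 0, 0, 0], [0, 0.002, 0, 0, 0, 0], [0, 0.002, 0, 0, 0, 0], [0, 0.002, 0, 0, 0, 0], [0, 0, 0, 0, 0, 0]])

```text
clock: 40.37
eef_pos: [557.8, 433.6, 72.0]
tcp_rot: [-3.14, -0.001, -0.13]
contact_force: [-0.1, 3.1, 0.8]
opening: 0.001
```

Request:
arm_command(targets=[[0, 0.002, 0, 0, 0, 0], [0, 0.002, 0, 0, 0, 0], [0, 0.002, 0, 0, 0, 0], [0, 0.002, 0, 0, 0, 0], [0, 0.002, 0, 0, 0, 0], [0, 0, 0, 0, 0, 0]])

```text
clock: 40.87
eef_pos: [556.5, 423.9, 71.9]
tcp_rot: [-3.14, -0.001, -0.129]
contact_force: [0.1, 3.5, 2.8]
opening: -0.002
```

Request:
arm_command(targets=[[0, 0.002, 0, 0, 0, 0], [0, 0.002, 0, 0, 0, 0], [0, 0.002, 0, 0, 0, 0], [0, 0.002, 0, 0, 0, 0], [0, 0.001, 0, 0, 0, 0], [0, 0, 0, 0, 0, 0]])

```text
clock: 41.37
eef_pos: [555.2, 414.9, 71.7]
tcp_rot: [-3.14, -0.0, -0.129]
contact_force: [-0.2, 4.3, 3.7]
opening: 0.0
```

Run:
```python
from h import *
go(554,414.6,72,-0.127)
f=grab("wrist","w33");f=grab("top"); crop(f,100,140,260,240,5,"t33");f=grab("side"); crop(f,210,110,350,220,5.4,"s33")
```

```text
t 41.37 at [555.2 414.9  71.7] rot [-3.14  -0.    -0.129] F [-0.2  4.3  3.7] op 0.0
 turn rv [-0.002 -0.    -0.002]  shift m [-0.0011  0.0005 -0.0003] rows>= 1
```

View pics/s33.png

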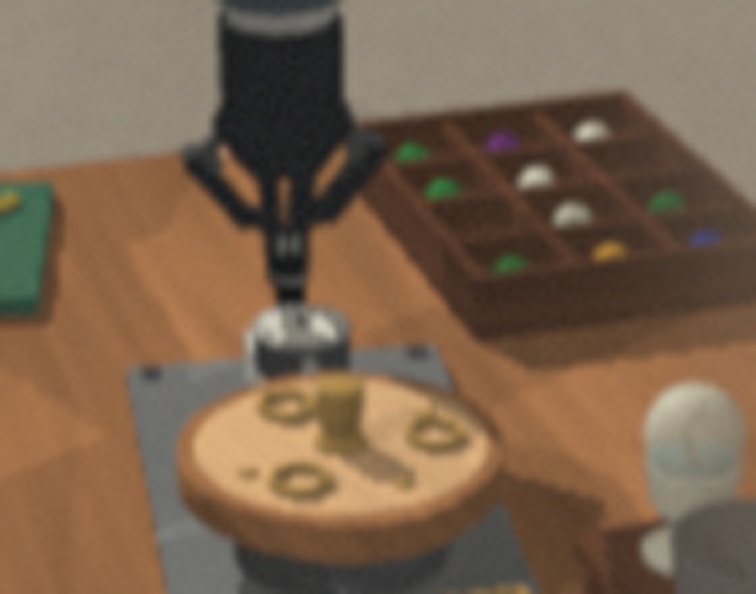

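View pics/t33.png

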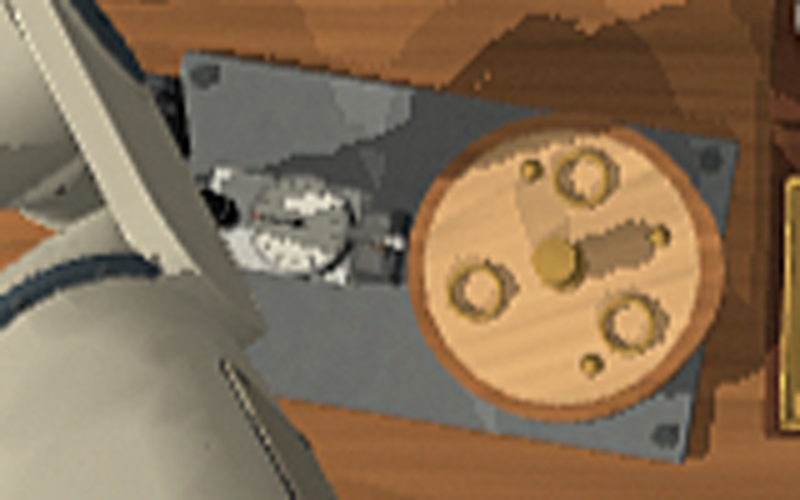

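Request:
arm_command(targets=[[0, 0.001, 0, 0, 0, 0], [0, 0.001, 0, 0, 0, 0], [0, 0.001, 0, 0, 0, 0], [0, 0, 0, 0, 0, 0]])

```text
clock: 41.85
eef_pos: [554.8, 411.6, 71.5]
tcp_rot: [-3.141, -0.0, -0.129]
contact_force: [-1.0, 5.3, 4.1]
opening: 0.0
```

Request:
arm_command(targets=[[0, 0.001, 0, 0, 0, 0], [0, 0.001, 0, 0, 0, 0], [0, 0, 0, 0, 0, 0]])

```text
clock: 42.1
eef_pos: [554.5, 409.7, 71.4]
tcp_rot: [-3.141, -0.0, -0.129]
contact_force: [0.1, 5.2, 3.8]
opening: 0.0
```

Request:
arm_command(targets=[[0, 0.001, 0, 0, 0, 0], [0, 0.001, 0, 0, 0, 0], [0, 0, 0, 0, 0, 0]])

```text
clock: 42.35
eef_pos: [554.3, 408.0, 71.4]
tcp_rot: [-3.14, -0.0, -0.129]
contact_force: [-0.3, 5.9, 4.6]
opening: -0.0
```

Request:
arm_command(targets=[[0, 0.001, 0, 0, 0, 0], [0, 0.001, 0, 0, 0, 0], [0, 0, 0, 0, 0, 0]])

```text
clock: 42.6
eef_pos: [554.3, 407.9, 71.5]
tcp_rot: [-3.137, -0.001, -0.13]
contact_force: [-0.2, 15.2, 0.4]
opening: 0.003
```

Request:
arm_command(targets=[[0, 0.001, 0, 0, 0, 0], [0, 0, 0, 0, 0, 0]])

```text
clock: 42.77
eef_pos: [554.4, 407.8, 71.6]
tcp_rot: [-3.135, -0.002, -0.13]
contact_force: [0.2, 18.4, -1.9]
opening: -0.001
```

Request:
arm_command(targets=[[0, 0.001, 0, 0, 0, 0], [0, 0, 0, 0, 0, 0]])

```text
clock: 42.93
eef_pos: [554.4, 407.8, 71.7]
tcp_rot: [-3.134, -0.002, -0.13]
contact_force: [0.6, 22.4, -4.6]
opening: -0.003
```

Request:
arm_command(targets=[[0, -0.006, 0, 0, 0, 0], [0, -0.01, 0, 0, 0, 0], [0, -0.01, -0.01, 0, 0, 0], [0, 0, -0.03, 0, 0, 0], [0, 0, -0.04, 0, 0, 0], [0, 0, -0.04, 0, 0, 0], [0, 0.02, -0.04, 0, 0, 0], [0, 0.036, -0.02, 0, 0, 0], [0, 0.036, 0, 0, 0, 0], [0, 0.036, 0, 0, 0, 0], [0, 0.03, 0, 0, 0, 0], [0, 0, 0, 0, 0, 0], [0, 0, 0, 0, 0, 0]])

```text
clock: 44.02
eef_pos: [536.8, 272.5, 249.3]
tcp_rot: [3.142, -0.0, -0.131]
contact_force: [-1.1, 0.1, 0.3]
opening: 0.002
```

Run:
```python
from h import *
import pickle
go(523,191,200,-0.127)
f=grab("wrist","w34");pickle.dump(f,open("w34.pkl","wb")); f=grab("top","t34f"); crop(f,100,140,260,240,5,"t34")
```

```text
t 44.02 at [536.8 272.5 249.3] rot [ 3.142 -0.    -0.131] F [-1.1  0.1  0.3] op 0.002
 turn rv [ 0.    -0.    -0.004]  shift m [-0.0034  0.0825  0.0493] rows>= 3
```

View pics/w34.png

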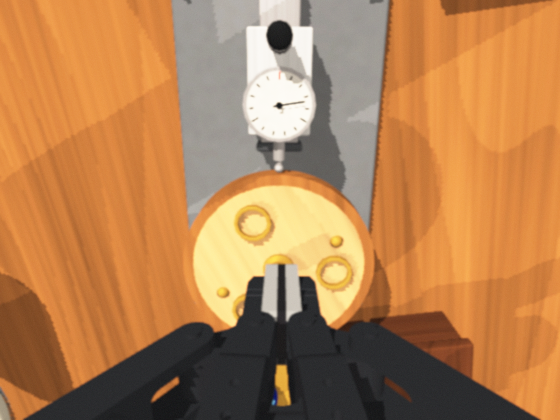

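View pics/t34f.png

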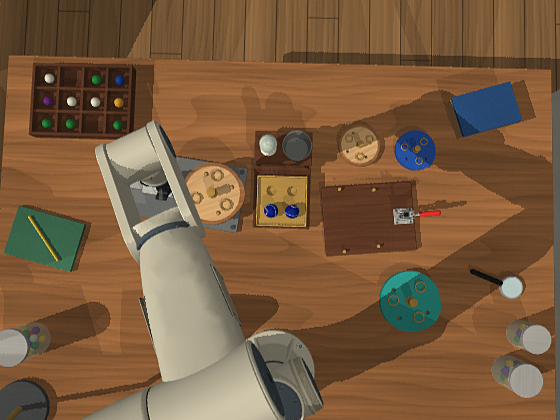

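Run:
```python
from h import *
go(513,115,270,-0.13)
```

```text
t 44.12 at [537.1 274.3 248.9] rot [-3.141 -0.    -0.13 ] F [-0.  -0.1 -0.6] op 0.001
 turn rv [-0.001 -0.     0.   ]  shift m [-0.0033  0.1611 -0.0211] rows>= 4
```

Request:
arm_command(targets=[[-0.0006, 0.027, -0.0035, 0, 0, 0], [-0.0006, 0.027, -0.0035, 0, 0, 0], [-0.0006, 0.027, -0.0035, 0, 0, 0], [-0.0005, 0.027, -0.0035, 0, 0, 0], [-0.0005, 0.027, -0.0035, 0, 0, 0], [-0.0005, 0.027, -0.0035, 0, 0, 0], [0, 0, 0, 0, 0, 0], [0, 0, 0, 0, 0, 0]], fingers=0.05)

```text
clock: 44.78
eef_pos: [513.1, 113.7, 269.7]
tcp_rot: [-3.141, -0.0, -0.13]
contact_force: [-0.0, 0.7, 0.1]
opening: 0.583
```

```bash
cat > polar.py <<'E'
from h import *
import sys
f=grab("wrist","w35")
c=np.array([522.9,191.3])
th=np.radians(np.arange(0,360,0.5)); rr=np.arange(70,110,0.25)
mp=np.zeros((len(rr),len(th),2),np.float32)
for i,a in enumerate(rr):
    for j,t in enumerate(th): mp[i,j]=proj(f,(c[0]+a*np.cos(t),c[1]+a*np.sin(t),78))
im=cv2.remap(f["image"],mp,None,cv2.INTER_LINEAR)
im=cv2.resize(im,(720,480))
cv2.imwrite("pics/polar.png",im)
E
python3 polar.py
```

```text
(no output)
```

View pics/w35.png

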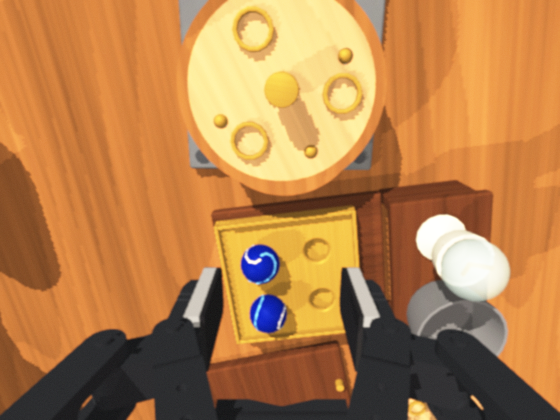

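View pics/polar.png

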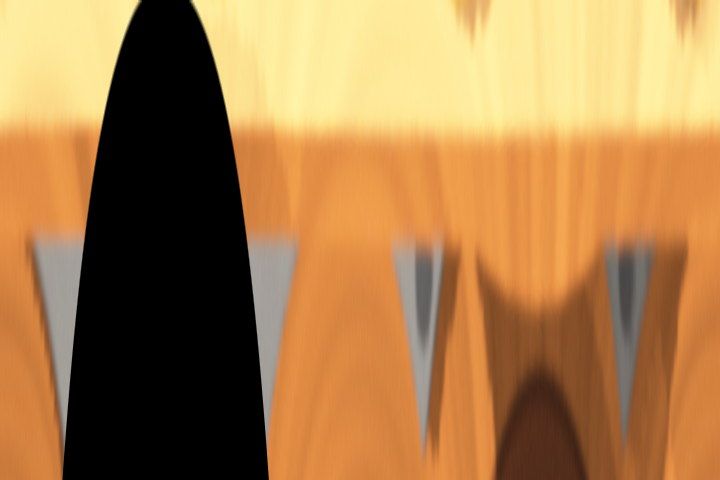

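Request:
arm_command(targets=[[0, 0, 0, 0, 0, 0.12], [0, 0, 0, 0, 0, 0.12], [0, 0, 0, 0, 0, 0.12], [0, 0, 0, 0, 0, 0.12], [0, 0, 0, 0, 0, 0.12], [0, 0, 0, 0, 0, 0.12], [0, 0, 0, 0, 0, 0.12], [0, 0, 0, 0, 0, 0.12], [0, 0, 0, 0, 0, 0.12], [0, 0, 0, 0, 0, 0.12], [0, 0, 0, 0, 0, 0.12], [0, 0, 0, 0, 0, 0.12], [0, 0, 0, 0, 0, 0.12], [0, 0, 0, 0, 0, 0.12], [0, 0, 0, 0, 0, 0.12], [0, 0, 0, 0, 0, 0.12], [0, 0, 0, 0, 0, 0.12], [0, 0, 0, 0, 0, 0.12], [0, 0, 0, 0, 0, 0]])

```text
clock: 46.42
eef_pos: [512.9, 115.3, 269.1]
tcp_rot: [3.141, 0.0, -2.293]
contact_force: [0.1, -0.3, -0.3]
opening: 0.585
```

Run:
```python
from h import *
go(523,191.2,160,-2.3)
print(r.sense()["qpos"].round(3))
```

```text
t 46.42 at [512.9 115.3 269.1] rot [ 3.141  0.    -2.293] F [ 0.1 -0.3 -0.3] op 0.585
 turn rv [0.001 0.    0.007]  shift m [-0.0633  0.043   0.1091] rows>= 4
[2.180e-01 1.620e-01 1.801e+00 1.000e-03 1.179e+00 2.510e+00]
```

Request:
arm_command(targets=[[-0.0126, 0.0086, 0, 0, 0, 0], [-0.0126, 0.0086, 0, 0, 0, 0], [-0.0126, 0.0086, 0, 0, 0, 0], [-0.0126, 0.0086, 0.02, 0, 0, 0], [-0.0126, 0.0086, 0.03, 0, 0, 0], [0, 0, 0.03, 0, 0, 0], [0, 0, 0.029, 0, 0, 0.007], [0, 0, 0, 0, 0, 0], [0, 0, 0, 0, 0, 0]])

```text
clock: 47.17
eef_pos: [520.7, 190.0, 159.4]
tcp_rot: [3.139, -0.003, -2.292]
contact_force: [-0.5, -0.5, 0.5]
opening: 0.585
```

Run:
```python
from h import *
go(523,191.2,90,-2.3)
f=grab("wrist","w36")
print(proj(f,(523,191.2,116)))
```

```text
t 47.17 at [520.7 190.  159.4] rot [ 3.139e+00 -3.000e-03 -2.292e+00] F [-0.5 -0.5  0.5] op 0.585
 turn rv [ 0.002 -0.003  0.008]  shift m [-0.0024 -0.0009  0.0694] rows>= 2
[275.85064935 239.05274568]
```

View pics/w36.png

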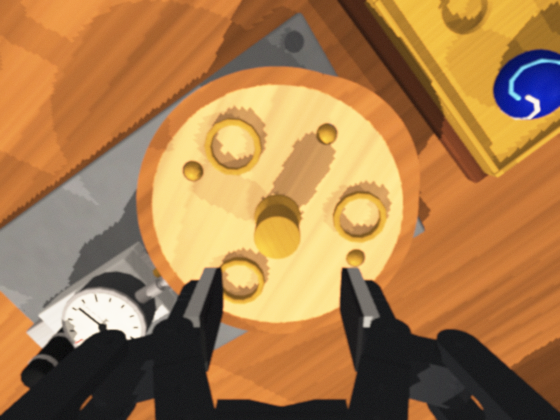

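Request:
arm_command(targets=[[-0.0008, -0.0005, 0.025, 0, 0, 0], [-0.0008, -0.0005, 0.022, 0, 0, 0], [0, 0, 0.015, 0, 0, 0], [0, 0, 0.007, 0, 0, 0], [0, 0, 0, 0, 0, 0], [0, 0, 0, 0, 0, 0]])

```text
clock: 47.72
eef_pos: [524.5, 190.3, 92.9]
tcp_rot: [-3.141, 0.002, -2.296]
contact_force: [0.7, -0.5, -1.5]
opening: 0.589
```

Request:
arm_command(targets=[[0, 0, 0, 0, 0, 0], [0, 0, 0, 0, 0, 0], [0, 0, 0, 0, 0, 0], [0, 0, 0, 0, 0, 0], [0, 0, 0, 0, 0, 0], [0, 0, 0, 0, 0, 0], [0, 0, 0, 0, 0, 0]], fingers=0.015, squeeze=50)

```text
clock: 48.3
eef_pos: [524.5, 190.4, 93.0]
tcp_rot: [-3.141, 0.003, -2.296]
contact_force: [-0.9, 0.5, 4.8]
opening: 0.286
```

Run:
```python
from h import *
go(523,191.2,90,-2.3)
f=grab("wrist","w37")
```

```text
t 48.3 at [524.5 190.4  93. ] rot [-3.141e+00  3.000e-03 -2.296e+00] F [-0.9  0.5  4.8] op 0.286
 turn rv [-0.001  0.003  0.004]  shift m [0.0004 0.0017 0.003 ] rows>= 1
```

View pics/w37.png

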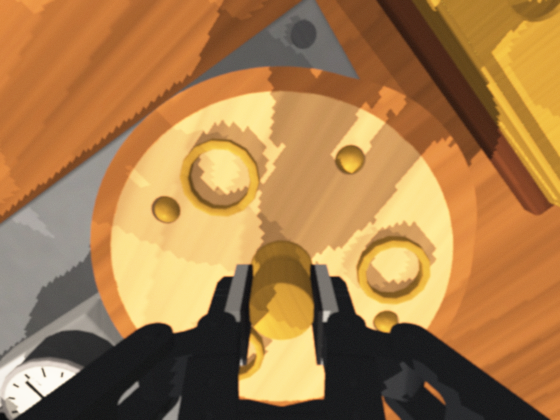

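Request:
arm_command(targets=[[0, 0.0015, 0, 0, 0, 0], [0, 0, 0, 0, 0, -0.06], [0, 0, 0, 0, 0, -0.12], [0, 0, 0, 0, 0, -0.12], [0, 0, 0, 0, 0, -0.12], [0, 0, 0, 0, 0, -0.12], [0, 0, 0, 0, 0, -0.12], [0, 0, 0, 0, 0, -0.12], [0, 0, 0, 0, 0, 0]])

```text
clock: 49.1
eef_pos: [524.0, 191.8, 93.0]
tcp_rot: [-3.138, 0.002, -1.511]
contact_force: [0.9, 3.5, 6.2]
opening: 0.284
```

Run:
```python
from h import *
go(523,191.2,93,-2.3)
f=grab("wrist","w38"); f=grab("side"); crop(f,200,120,360,240,5,"s38");f=grab("top"); crop(f,90,130,280,250,4.2,"t38")
```

```text
t 49.1 at [524.  191.8  93. ] rot [-3.138e+00  2.000e-03 -1.511e+00] F [0.9 3.5 6.2] op 0.284
 turn rv [-0.003  0.003  0.789]  shift m [0.0011 0.0004 0.    ] rows>= 1
```

View pics/w38.png

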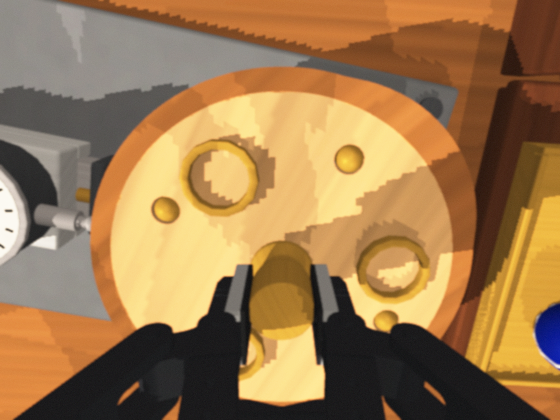

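View pics/s38.png

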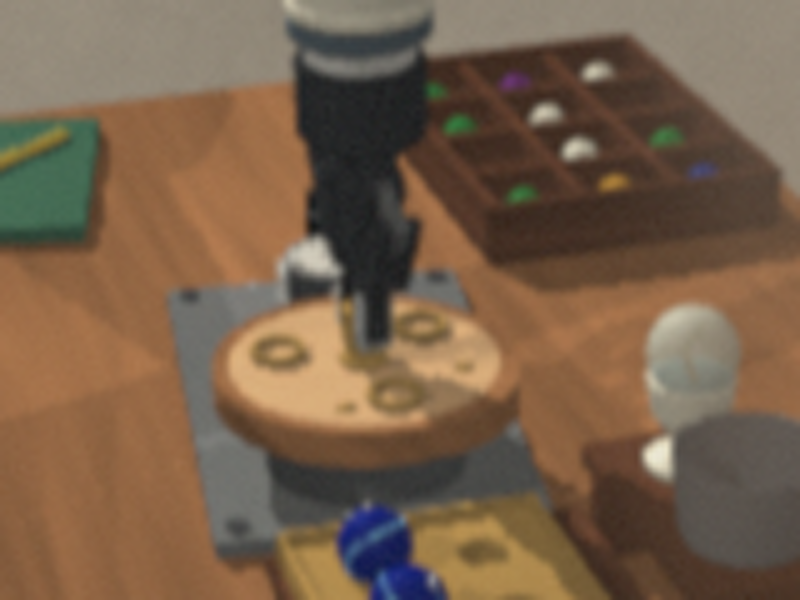

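View pics/t38.png

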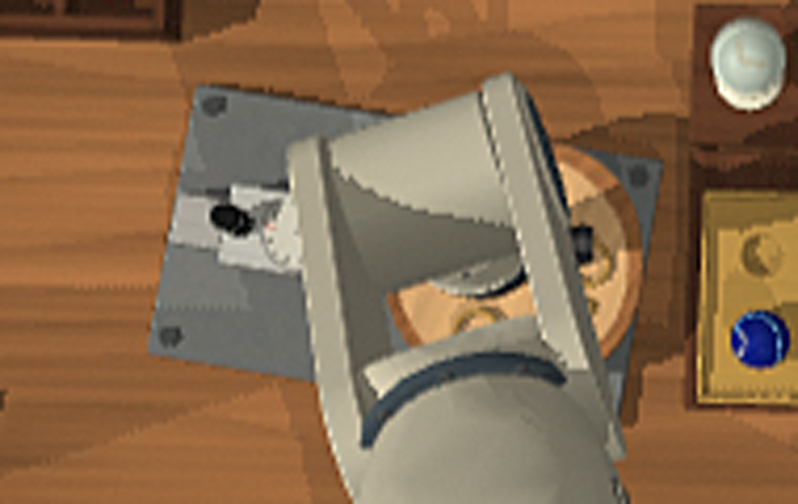

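Request:
arm_command(targets=[[0, 0, 0, 0, 0, -0.12], [0, 0, 0, 0, 0, -0.12], [0, 0, 0, 0, 0, -0.12], [0, 0, 0, 0, 0, -0.12], [0, 0, 0, 0, 0, -0.12], [0, 0, 0, 0, 0, -0.12], [0, 0, 0, 0, 0, -0.12], [0, 0, 0, 0, 0, -0.12], [0, 0, 0, 0, 0, -0.12], [0, 0, 0, 0, 0, -0.12], [0, 0, 0, 0, 0, 0]])

```text
clock: 50.17
eef_pos: [522.9, 192.3, 93.0]
tcp_rot: [-3.139, -0.001, -0.313]
contact_force: [-3.9, 6.6, 9.7]
opening: 0.285
```

Request:
arm_command(targets=[[0, 0, 0, 0, 0, -0.12], [0, 0, 0, 0, 0, -0.12], [0, 0, 0, 0, 0, -0.12], [0, 0, 0, 0, 0, -0.12], [0, 0, 0, 0, 0, -0.12], [0, 0, 0, 0, 0, -0.12], [0, 0, 0, 0, 0, -0.12], [0, 0, 0, 0, 0, -0.12], [0, 0, 0, 0, 0, -0.1], [0, 0, 0, 0, 0, 0]])

```text
clock: 51.0
eef_pos: [522.0, 191.6, 92.9]
tcp_rot: [-3.14, -0.001, 0.746]
contact_force: [-7.4, 3.0, 14.6]
opening: 0.284
```

Run:
```python
from h import *
go(523,191.2,93,-2.3)
f=grab("wrist","w39")
```

```text
t 51.0 at [522.  191.6  92.9] rot [-3.14e+00 -1.00e-03  7.46e-01] F [-7.4  3.  14.6] op 0.284
 turn rv [-1.000e-03  2.000e-03  3.046e+00]  shift m [-0.0004 -0.0011 -0.0001] rows>= 1
```

View pics/w39.png

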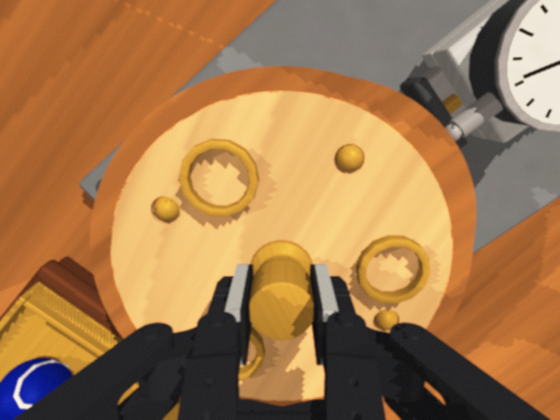

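Request:
arm_command(targets=[[0, 0, -0.0007, 0, 0, -0.06], [0, 0, 0, 0, 0, -0.12], [0, 0, 0, 0, 0, -0.12], [0, 0, 0, 0, 0, -0.12], [0, 0, 0, 0, 0, -0.12], [0, 0, 0, 0, 0, -0.12], [0, 0, 0, 0, 0, -0.12], [0, 0, 0, 0, 0, -0.12], [0, 0, 0, 0, 0, -0.12], [0, 0, 0, 0, 0, -0.12], [0, 0, 0, 0, 0, 0]])

```text
clock: 51.97
eef_pos: [522.2, 190.5, 93.0]
tcp_rot: [-3.141, 0.0, 1.888]
contact_force: [-2.0, -2.3, 7.4]
opening: 0.289
```

Request:
arm_command(targets=[[0, 0, 0, 0, 0, -0.12], [0, 0, 0, 0, 0, -0.12], [0, 0, 0, 0, 0, -0.12], [0, 0, 0, 0, 0, -0.12], [0, 0, 0, 0, 0, -0.12], [0, 0, 0, 0, 0, -0.12], [0, 0, 0, 0, 0, -0.12], [0, 0, 0, 0, 0, -0.12], [0, 0, 0, 0, 0, -0.12], [0, 0, 0, 0, 0, -0.12], [0, 0, 0, 0, 0, 0]])

```text
clock: 52.88
eef_pos: [523.3, 190.3, 93.1]
tcp_rot: [-3.141, 0.002, 3.088]
contact_force: [2.2, -4.9, 4.3]
opening: 0.291
```

Run:
```python
from h import *
go(523,191.2,93,-2.3)
print(r.sense()["qpos"].round(3))
f=grab("wrist","w40")
```

```text
t 52.88 at [523.3 190.3  93.1] rot [-3.141e+00  2.000e-03  3.088e+00] F [ 2.2 -4.9  4.3] op 0.291
 turn rv [-0.001  0.002 -0.896]  shift m [-0.0004  0.0008  0.0001] rows>= 1
[ 3.470e-01  4.190e-01  1.893e+00 -1.000e-03  8.270e-01 -2.740e+00]
```

View pics/w40.png

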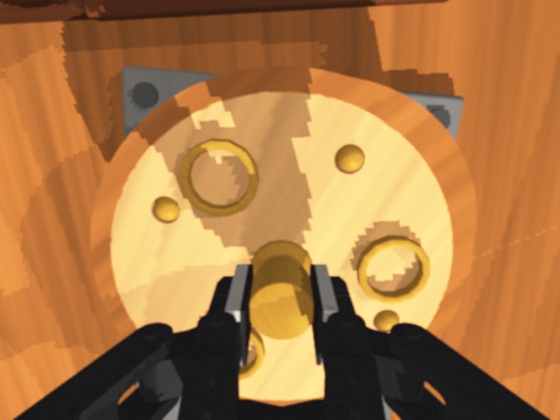

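Request:
arm_command(targets=[[0, 0, 0, 0, 0, 0], [0, 0, 0, 0, 0, 0], [0, 0, 0, 0, 0, 0], [0, 0, 0, 0, 0, 0], [0, 0, -0.01, 0, 0, 0], [0, 0, -0.03, 0, 0, 0], [0, 0, -0.03, 0, 0, 0], [0, 0, 0, 0, 0, 0.12], [0, 0, 0, 0, 0, 0.12], [0, 0, 0, 0, 0, 0.12], [0, 0, 0, 0, 0, 0.12], [0, 0, 0, 0, 0, 0.12], [0, 0, 0, 0, 0, 0.12], [0, 0, 0, 0, 0, 0.12], [0, 0, 0, 0, 0, 0.12], [0, 0, 0, 0, 0, 0.12], [0, 0, 0, 0, 0, 0.12], [0, 0, 0, 0, 0, 0.12]], fingers=0.05)

```text
clock: 54.43
eef_pos: [522.4, 191.0, 162.9]
tcp_rot: [3.141, -0.001, 1.757]
contact_force: [-0.3, -0.8, 1.0]
opening: 0.583
```

Request:
arm_command(targets=[[0, 0, 0, 0, 0, 0.12], [0, 0, 0, 0, 0, 0.12], [0, 0, 0, 0, 0, 0.12], [0, 0, 0, 0, 0, 0.12], [0, 0, 0, 0, 0, 0.12], [0, 0, 0, 0, 0, 0.12], [0, 0, 0, 0, 0, 0.12], [0, 0, 0, 0, 0, 0.12], [0, 0, 0, 0, 0, 0.12], [0, 0, 0, 0, 0, 0.12], [0, 0, 0, 0, 0, 0.12], [0, 0, 0, 0, 0, 0.12], [0, 0, 0, 0, 0, 0.12], [0, 0, 0, 0, 0, 0.12], [0, 0, 0, 0, 0, 0.12], [0, 0, 0, 0, 0, 0.12], [0, 0, 0, 0, 0, 0.12]])

```text
clock: 55.85
eef_pos: [522.4, 191.0, 162.8]
tcp_rot: [-3.141, -0.0, -0.283]
contact_force: [0.3, -0.1, -0.2]
opening: 0.585
```

Request:
arm_command(targets=[[0, 0, 0, 0, 0, 0.12], [0, 0, 0, 0, 0, 0.12], [0, 0, 0, 0, 0, 0.12], [0, 0, 0, 0, 0, 0.12], [0, 0, 0, 0, 0, 0.12], [0, 0, 0, 0, 0, 0.12], [0, 0, 0, 0, 0, 0.12], [0, 0, 0, 0, 0, 0.12], [0, 0, 0, 0, 0, 0.12], [0, 0, 0, 0, 0, 0.12], [0, 0, 0, 0, 0, 0.12], [0, 0, 0, 0, 0, 0.12], [0, 0, 0, 0, 0, 0.12], [0, 0, 0, 0, 0, 0.12], [0, 0, 0, 0, 0, 0.12], [0, 0, 0, 0, 0, 0.12], [0, 0, 0, 0, 0, 0.12], [0, 0, 0, 0, 0, 0]])

```text
clock: 57.35
eef_pos: [522.4, 191.0, 162.8]
tcp_rot: [3.141, 0.001, -2.322]
contact_force: [-0.4, -0.4, -0.1]
opening: 0.588
```

Run:
```python
from h import *
go(523,191.2,93,-2.3)
print(r.sense()["qpos"].round(3))
f=grab("wrist","w41")
```

```text
t 57.35 at [522.4 191.  162.8] rot [ 3.141e+00  1.000e-03 -2.322e+00] F [-0.4 -0.4 -0.1] op 0.588
 turn rv [ 0.     0.001 -0.022]  shift m [-0.0006 -0.0003  0.0698] rows>= 2
[3.480e-01 3.240e-01 1.846e+00 1.000e-03 9.710e-01 2.669e+00]
```

View pics/w41.png

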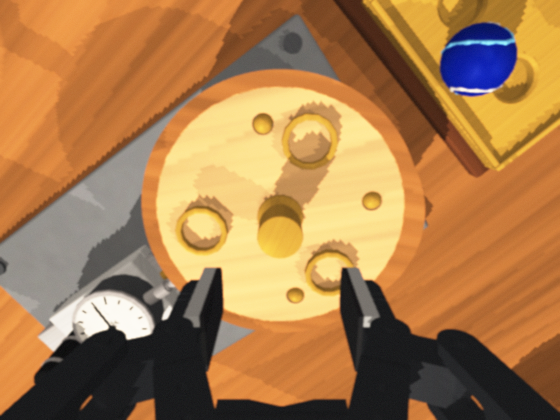

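Run:
```python
from h import *
f=grab("wrist")
print(unproj(f,(479,60),63))
f=grab("top"); crop(f,240,160,320,240,7,"t41")
go(478,-80,220,-0.02)
```

```text
[510.67312338  37.62300039  63.        ]
t 57.5 at [522.4 191.  162.5] rot [ 3.141  0.    -2.312] F [-0.6 -0.2  0. ] op 0.585
 turn rv [-0.000e+00  1.000e-03 -2.292e+00]  shift m [-0.0389  0.2718 -0.0575] rows>= 7
```

View pics/t41.png

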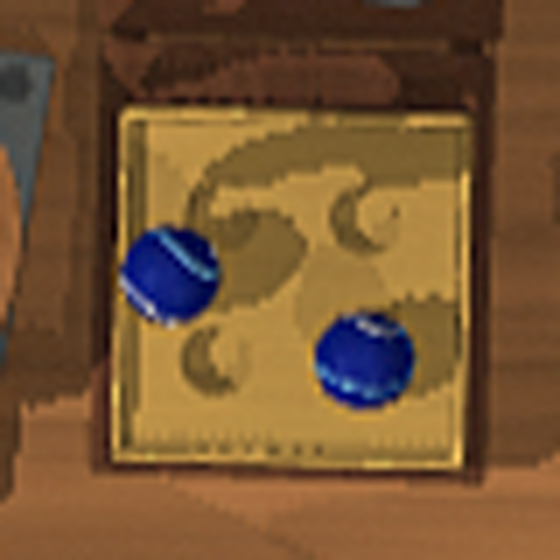

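Request:
arm_command(targets=[[0, 0, -0.02, 0, 0, -0.12], [0, 0, 0, 0, 0, -0.12], [0, 0, 0, 0, 0, -0.12], [0, 0, 0, 0, 0, -0.12], [0, 0, 0, 0, 0, -0.12], [0, 0, 0, 0, 0, -0.12], [0, 0, 0, 0, 0, -0.12], [0, 0, 0, 0, 0, -0.12], [0, 0, 0, 0, 0, -0.12], [0, 0, 0, 0, 0, -0.12], [0, 0, 0, 0, 0, -0.12], [0, 0, 0, 0, 0, -0.12], [0, 0, 0, 0, 0, -0.12], [0, 0, 0, 0, 0, -0.12], [0, 0, 0, 0, 0, -0.12], [0, 0, 0, 0, 0, -0.12], [0, 0, 0, 0, 0, -0.12], [0, 0, 0, 0, 0, -0.12], [0, 0, 0, 0, 0, -0.13]], fingers=0.06)

```text
out of range
```

Run:
```python
from h import *
go(510.5,38,160,-0.02)
```

```text
t 57.5 at [522.4 191.  162.5] rot [ 3.141  0.    -2.312] F [-0.6 -0.2  0. ] op 0.585
 turn rv [-0.000e+00  1.000e-03 -2.292e+00]  shift m [-0.0088  0.1532  0.0025] rows>= 4
```

Request:
arm_command(targets=[[0, 0, -0.02, 0, 0, -0.12], [0, 0, 0, 0, 0, -0.12], [0, 0, 0, 0, 0, -0.12], [0, 0, 0, 0, 0, -0.12], [0, 0, 0, 0, 0, -0.12], [0, 0, 0, 0, 0, -0.12], [0, 0, 0, 0, 0, -0.12], [0, 0, 0, 0, 0, -0.12], [0, 0, 0, 0, 0, -0.12], [0, 0, 0, 0, 0, -0.12], [0, 0, 0, 0, 0, -0.12], [0, 0, 0, 0, 0, -0.12], [0, 0, 0, 0, 0, -0.12], [0, 0, 0, 0, 0, -0.12], [0, 0, 0, 0, 0, -0.12], [0, 0, 0, 0, 0, -0.12], [0, 0, 0, 0, 0, -0.12], [0, 0, 0, 0, 0, -0.12], [0, 0, 0, 0, 0, -0.12]], fingers=0.062)

```text
clock: 59.08
eef_pos: [522.3, 190.9, 182.3]
tcp_rot: [-3.141, 0.0, -0.027]
contact_force: [-0.6, -0.1, 0.4]
opening: 0.723
```

Request:
arm_command(targets=[[-0.0015, 0.025, 0, 0, 0, 0], [-0.0015, 0.026, 0, 0, 0, 0], [-0.0015, 0.026, 0, 0, 0, 0], [-0.0015, 0.026, 0, 0, 0, 0], [-0.0015, 0.026, 0.01, 0, 0, 0], [-0.0015, 0.024, 0.012, 0, 0, 0], [0, 0, 0, 0, 0, 0], [0, 0, 0, 0, 0, 0]])

```text
clock: 59.75
eef_pos: [507.3, 37.5, 159.8]
tcp_rot: [-3.141, 0.001, -0.036]
contact_force: [1.1, 0.3, 1.2]
opening: 0.724
```

Run:
```python
from h import *
go(510.5,38,48,-0.02)
f=grab("wrist","w42"); print(proj(f,(510.5,38,63)))
```

```text
t 59.75 at [507.3  37.5 159.8] rot [-3.141e+00  1.000e-03 -3.600e-02] F [1.1 0.3 1.2] op 0.724
 turn rv [-0.     0.001 -0.016]  shift m [ 0.0032 -0.0006  0.1118] rows>= 3
[286.73392968 209.54350672]
```

View pics/w42.png

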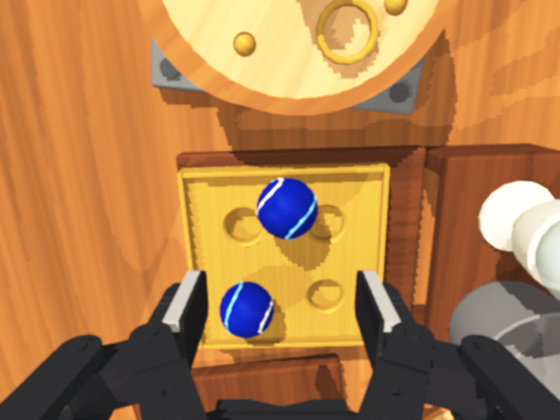

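Request:
arm_command(targets=[[0.0016, -0.0005, 0.03, 0, 0, 0], [0.0016, -0.0005, 0.03, 0, 0, 0], [0.0013, -0.0005, 0.025, 0, 0, 0], [0, 0, 0.015, 0, 0, 0], [0, 0, 0.009, 0, 0, 0], [0, 0, 0, 0, 0, 0], [0, 0, 0, 0, 0, 0]])

```text
clock: 60.38
eef_pos: [512.8, 40.3, 51.5]
tcp_rot: [-3.141, -0.0, -0.035]
contact_force: [0.6, -0.9, 0.2]
opening: 0.724
```

Run:
```python
from h import *
go(512,39,48,-0.02)
f=grab("wrist","w43")
```

```text
t 60.38 at [512.8  40.3  51.5] rot [-3.141 -0.    -0.035] F [ 0.6 -0.9  0.2] op 0.724
 turn rv [-0.001 -0.    -0.015]  shift m [-0.0008  0.0014  0.0035] rows>= 1
```

View pics/w43.png

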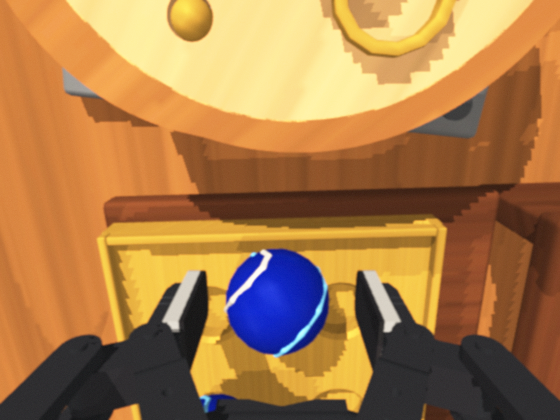

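Request:
arm_command(targets=[[0, 0.0008, 0.0025, 0, 0, 0], [0, 0, 0, 0, 0, 0], [0, 0, 0, 0, 0, 0], [0, 0, 0, 0, 0, 0], [0, 0, 0, 0, 0, 0], [0, 0, 0, 0, 0, 0], [0, 0, 0, 0, 0, 0], [0, 0, 0, 0, 0, 0]], fingers=0.03, squeeze=25)

```text
clock: 61.1
eef_pos: [513.0, 38.9, 49.4]
tcp_rot: [-3.141, -0.001, -0.036]
contact_force: [-0.8, 1.2, 7.4]
opening: 0.472
```

Request:
arm_command(targets=[[0, 0, -0.01, 0, 0, 0], [0, 0, -0.02, 0, 0, 0], [0, 0, -0.01, 0, 0, 0], [0, 0, 0, 0, 0, 0], [0, 0, 0, 0, 0, 0]])

```text
clock: 61.52
eef_pos: [512.9, 38.9, 89.2]
tcp_rot: [-3.141, -0.002, -0.036]
contact_force: [-0.7, 0.1, -2.0]
opening: 0.476
```

Run:
```python
from h import *
go(478.2,20,86,-0.02)
f=grab("wrist","w44")
```

```text
t 61.52 at [512.9  38.9  89.2] rot [-3.141e+00 -2.000e-03 -3.600e-02] F [-0.7  0.1 -2. ] op 0.476
 turn rv [-0.001 -0.002 -0.016]  shift m [-0.0343  0.0196  0.0032] rows>= 1
```

View pics/w44.png

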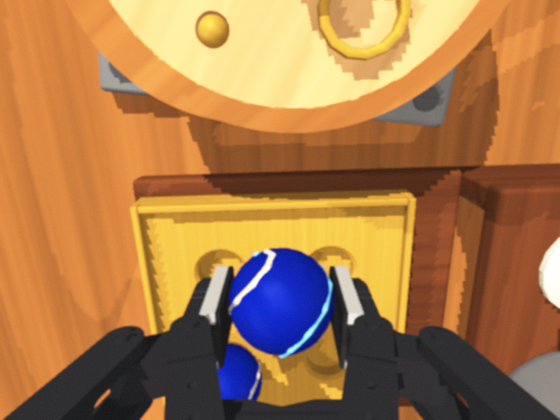

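Request:
arm_command(targets=[[-0.0115, 0.0065, 0, 0, 0, -0.016], [-0.0115, 0.0065, 0, 0, 0, 0], [-0.0113, 0.0066, 0, 0, 0, 0], [0, 0, 0.01, 0, 0, 0], [0, 0, 0.01, 0, 0, 0], [0, 0, 0.01, 0, 0, 0], [0, 0, 0, 0, 0, 0], [0, 0, 0, 0, 0, 0]])

```text
clock: 62.23
eef_pos: [477.2, 20.3, 57.5]
tcp_rot: [-3.141, 0.002, -0.02]
contact_force: [0.0, -0.7, -0.2]
opening: 0.474
```

Run:
```python
from h import *
go(478.2,20,46.5,-0.02)
```

```text
t 62.23 at [477.2  20.3  57.5] rot [-3.141e+00  2.000e-03 -2.000e-02] F [ 0.  -0.7 -0.2] op 0.474
 turn rv [-0.     0.002 -0.   ]  shift m [0.001  0.0003 0.011 ] rows>= 1
```

Request:
arm_command(targets=[[0.001, 0, 0.006, 0, 0, 0], [0, 0, 0.004, 0, 0, 0], [0, 0, 0.002, 0, 0, 0], [0, 0, 0, 0, 0, 0], [0, 0, 0, 0, 0, 0]])

```text
clock: 62.65
eef_pos: [478.5, 20.2, 46.5]
tcp_rot: [-3.141, 0.0, -0.02]
contact_force: [0.2, 0.0, -1.7]
opening: 0.474
```

Request:
arm_command(targets=[[0, 0, 0, 0, 0, 0], [0, 0, 0, 0, 0, 0], [0, 0, 0, 0, 0, 0], [0, 0, 0, 0, 0, 0], [0, 0, 0, 0, 0, 0], [0, 0, -0.01, 0, 0, 0], [0, 0, -0.02, 0, 0, 0], [0, 0, -0.03, 0, 0, 0], [0, 0, -0.04, 0, 0, 0], [0, 0, -0.03, 0, 0, 0], [0, 0, 0, 0, 0, 0], [0, 0, 0, 0, 0, 0]], fingers=0.056)

```text
clock: 63.65
eef_pos: [479.9, 20.1, 179.1]
tcp_rot: [-3.141, -0.005, -0.02]
contact_force: [-1.5, -0.3, -0.7]
opening: 0.653
```

Run:
```python
from h import *
go(523,191.2,160,-2.4)
f=grab("wrist","w45")
```

```text
t 63.65 at [479.9  20.1 179.1] rot [-3.141 -0.005 -0.02 ] F [-1.5 -0.3 -0.7] op 0.653
 turn rv [-6.00e-03 -1.00e-03  2.38e+00]  shift m [-0.1474  0.097   0.0191] rows>= 5
```

View pics/w45.png

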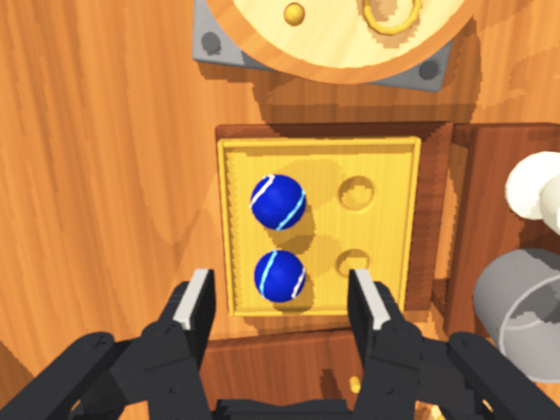

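Request:
arm_command(targets=[[0, 0, 0, 0, 0, 0.119], [0, 0, 0, 0, 0, 0.119], [0, 0, 0, 0, 0, 0.119], [0, 0, 0, 0, 0, 0.119], [0, 0, 0, 0, 0, 0.119], [0, 0, 0, 0, 0, 0.119], [0, 0, 0, 0, 0, 0.119], [0, 0, 0, 0, 0, 0.119], [0, 0, 0, 0, 0, 0.119], [0, 0, 0, 0, 0, 0.119], [0, 0, 0, 0, 0, 0.119], [0, 0, 0, 0, 0, 0.119], [0, 0, 0, 0, 0, 0.119], [0, 0, 0, 0, 0, 0.119], [0, 0, 0, 0, 0, 0.119], [0, 0, 0, 0, 0, 0.119], [0, 0, 0, 0, 0, 0.119], [0, 0, 0, 0, 0, 0.119], [0, 0, 0, 0, 0, 0.119], [0, 0, 0, 0, 0, 0.119]], fingers=0.05)

```text
clock: 65.37
eef_pos: [477.3, 20.1, 175.1]
tcp_rot: [3.139, -0.002, -2.406]
contact_force: [-0.5, -0.1, -0.1]
opening: 0.586
```

Request:
arm_command(targets=[[-0.024, 0.016, 0, 0, 0, 0], [-0.025, 0.0165, 0, 0, 0, 0], [-0.025, 0.0165, 0, 0, 0, 0], [-0.025, 0.0165, 0, 0, 0, 0], [-0.025, 0.0165, 0, 0, 0, 0], [-0.0235, 0.015, 0.015, 0, 0, 0], [0, 0, 0, 0, 0, 0], [0, 0, 0, 0, 0, 0]])

```text
clock: 66.03
eef_pos: [520.4, 191.9, 159.3]
tcp_rot: [3.14, -0.004, -2.398]
contact_force: [-0.2, 0.8, -0.1]
opening: 0.589
```

Run:
```python
from h import *
go(523,191.2,93,-2.4)
f=grab("wrist","w46");print(proj(f,(523,191.2,116)))
```

```text
t 66.03 at [520.4 191.9 159.3] rot [ 3.14  -0.004 -2.398] F [-0.2  0.8 -0.1] op 0.589
 turn rv [ 0.002 -0.004  0.002]  shift m [-0.0015 -0.0023  0.0663] rows>= 2
[277.36745795 236.77473538]
```

View pics/w46.png

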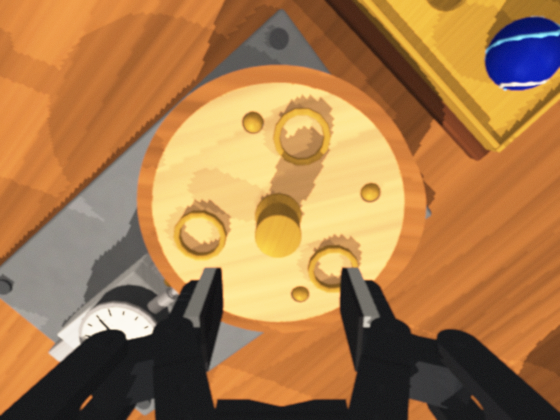

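Request:
arm_command(targets=[[-0.0005, -0.001, 0.025, 0, 0, 0], [-0.0005, -0.001, 0.022, 0, 0, 0], [0, 0, 0.013, 0, 0, 0], [0, 0, 0.006, 0, 0, 0], [0, 0, 0, 0, 0, 0], [0, 0, 0, 0, 0, 0]])

```text
clock: 66.58
eef_pos: [523.9, 189.8, 95.9]
tcp_rot: [3.141, -0.0, -2.401]
contact_force: [0.1, 0.4, 0.7]
opening: 0.586
```

Run:
```python
from h import *
go(523,191.2,93,-2.4)
```

```text
t 66.58 at [523.9 189.8  95.9] rot [ 3.141 -0.    -2.401] F [0.1 0.4 0.7] op 0.586
 turn rv [ 0.    -0.    -0.001]  shift m [-0.0003  0.0016  0.0029] rows>= 1
```

Request:
arm_command(targets=[[0, 0.0016, 0.002, 0, 0, 0], [0, 0, 0, 0, 0, 0], [0, 0, 0, 0, 0, 0], [0, 0, 0, 0, 0, 0], [0, 0, 0, 0, 0, 0], [0, 0, 0, 0, 0, 0], [0, 0, 0, 0, 0, 0], [0, 0, 0, 0, 0, 0]], fingers=0.015, squeeze=50)

```text
clock: 67.25
eef_pos: [523.2, 191.8, 94.4]
tcp_rot: [-3.141, 0.001, -2.4]
contact_force: [-1.6, -1.3, 6.7]
opening: 0.282
```

Request:
arm_command(targets=[[0, 0, 0, 0, 0, -0.06], [0, 0, 0, 0, 0, -0.12], [0, 0, 0, 0, 0, -0.12], [0, 0, 0, 0, 0, -0.12], [0, 0, 0, 0, 0, -0.12], [0, 0, 0, 0, 0, -0.12], [0, 0, 0, 0, 0, -0.12], [0, 0, 0, 0, 0, -0.12], [0, 0, 0, 0, 0, -0.12], [0, 0, 0, 0, 0, -0.12], [0, 0, 0, 0, 0, -0.12], [0, 0, 0, 0, 0, -0.12], [0, 0, 0, 0, 0, -0.12], [0, 0, 0, 0, 0, -0.12], [0, 0, 0, 0, 0, -0.12], [0, 0, 0, 0, 0, -0.12], [0, 0, 0, 0, 0, 0]])

```text
clock: 68.67
eef_pos: [522.5, 191.4, 94.4]
tcp_rot: [3.141, 0.0, -0.532]
contact_force: [-4.9, -3.3, 9.6]
opening: 0.285
```

Request:
arm_command(targets=[[0, 0, 0, 0, 0, -0.12], [0, 0, 0, 0, 0, -0.12], [0, 0, 0, 0, 0, -0.12], [0, 0, 0, 0, 0, -0.12], [0, 0, 0, 0, 0, -0.12], [0, 0, 0, 0, 0, -0.12], [0, 0, 0, 0, 0, -0.12], [0, 0, 0, 0, 0, -0.12], [0, 0, 0, 0, 0, -0.12], [0, 0, 0, 0, 0, -0.12], [0, 0, 0, 0, 0, -0.12], [0, 0, 0, 0, 0, -0.12], [0, 0, 0, 0, 0, -0.12], [0, 0, 0, 0, 0, -0.12], [0, 0, 0, 0, 0, -0.06], [0, 0, 0, 0, 0, 0], [0, 0, 0, 0, 0, 0]])

```text
clock: 70.08
eef_pos: [523.0, 190.9, 94.4]
tcp_rot: [3.141, 0.001, 1.201]
contact_force: [-1.7, -5.9, 8.4]
opening: 0.283
```

Run:
```python
from h import *
go(523,191.2,93,1.5)
f=grab("wrist","w47")
```

```text
t 70.08 at [523.  190.9  94.4] rot [3.141e+00 1.000e-03 1.201e+00] F [-1.7 -5.9  8.4] op 0.283
 turn rv [ 0.     0.001 -0.299]  shift m [0.0003 0.     0.0014] rows>= 1
```

View pics/w47.png

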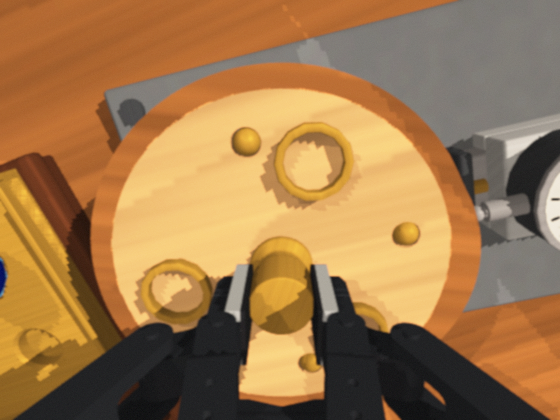

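Request:
arm_command(targets=[[0, 0, 0, 0, 0, -0.1], [0, 0, 0, 0, 0, -0.1], [0, 0, 0, 0, 0, -0.099], [0, 0, 0, 0, 0, 0], [0, 0, 0, 0, 0, 0]])

```text
clock: 70.55
eef_pos: [523.1, 190.9, 94.5]
tcp_rot: [3.141, 0.001, 1.5]
contact_force: [-0.6, -6.4, 8.7]
opening: 0.284
```

Run:
```python
from h import *
go(523,191.2,93,1.5)
f=grab("wrist"); f=grab("side"); crop(f,200,120,360,240,5,"s48");f=grab("top"); crop(f,90,130,280,250,4.2,"t48")
```

```text
t 70.55 at [523.1 190.9  94.5] rot [3.141e+00 1.000e-03 1.500e+00] F [-0.6 -6.4  8.7] op 0.284
 turn rv [0.001 0.001 0.   ]  shift m [ 0.0003 -0.0001  0.0015] rows>= 1
```

Request:
arm_command(targets=[[0, 0, 0, 0, 0, 0], [0, 0, 0, 0, 0, 0], [0, 0, 0, 0, 0, 0], [0, 0, 0, 0, 0, 0], [0, 0, 0, 0, 0, 0], [0, 0, -0.01, 0, 0, 0], [0, 0, -0.03, 0, 0, 0], [0, 0, -0.04, 0, 0, 0], [0, 0, -0.04, 0, 0, 0], [0, 0, 0, 0, 0, 0], [0, 0, 0, 0, 0, 0]], fingers=0.05)

```text
clock: 71.62
eef_pos: [524.5, 192.3, 217.0]
tcp_rot: [3.136, -0.003, 1.499]
contact_force: [0.3, -0.0, -0.8]
opening: 0.584
```

Run:
```python
from h import *
go(523,191.2,93,1.5)
f=grab("wrist","w49")
```

```text
t 71.62 at [524.5 192.3 217. ] rot [ 3.136e+00 -3.000e-03  1.499e+00] F [ 0.3 -0.  -0.8] op 0.584
 turn rv [ 0.005 -0.003 -0.001]  shift m [-0.0012 -0.0014  0.124 ] rows>= 3
```

View pics/w49.png

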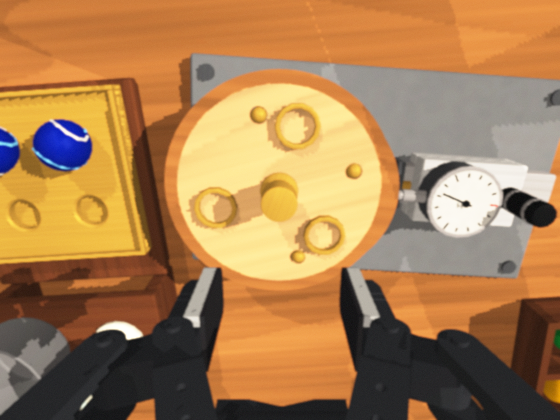

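```bash
cat > dial.py <<'E'
from h import *
import sys
f=grab("wrist")
# rectified dial top view, u axis along base: center given
cx,cy=[float(a) for a in sys.argv[1:3]]
c=unproj(f,(cx,cy),90)
phi=np.radians(82.2)
ey=np.array([np.cos(phi),np.sin(phi)]); ex=np.array([np.sin(phi),-np.cos(phi)])
n=480; mp=np.zeros((n,n,2),np.float32)
for i in range(n):
    for j in range(n):
        q=c[:2]+ex*(j-n/2)*0.14-ey*(i-n/2)*0.14
        mp[i,j]=proj(f,(q[0],q[1],90))
cv2.imwrite("pics/"+sys.argv[3]+".png",cv2.remap(f["image"],mp,None,cv2.INTER_CUBIC))
# polar
c=np.array([522.9,191.2]); th=np.radians(np.arange(0,360,0.5)); rr=np.arange(80,105,0.25)
for z,nm in((78,"a"),):
    mp=np.array([[proj(f,(c[0]+a*np.cos(t),c[1]+a*np.sin(t),z)) for t in th] for a in rr],np.float32)
    cv2.imwrite("pics/"+sys.argv[3]+"p.png",cv2.resize(cv2.remap(f["image"],mp,None,cv2.INTER_LINEAR),(720,400)))
print(c, unproj(f,(cx,cy),90))
E
python3 dial.py 463 203 d1
```

```text
[522.9 191.2] [536.67396142 329.86200015  90.        ]
```

View pics/d1.png

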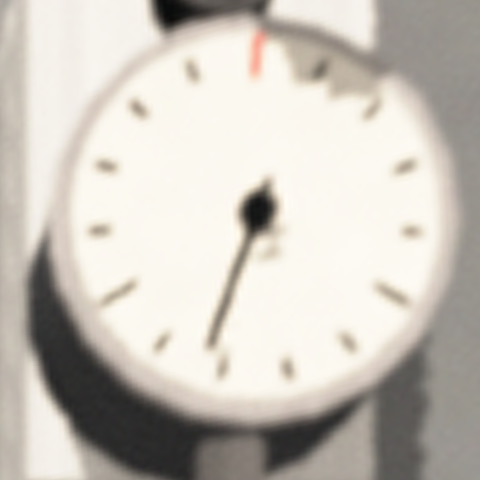

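View pics/d1p.png

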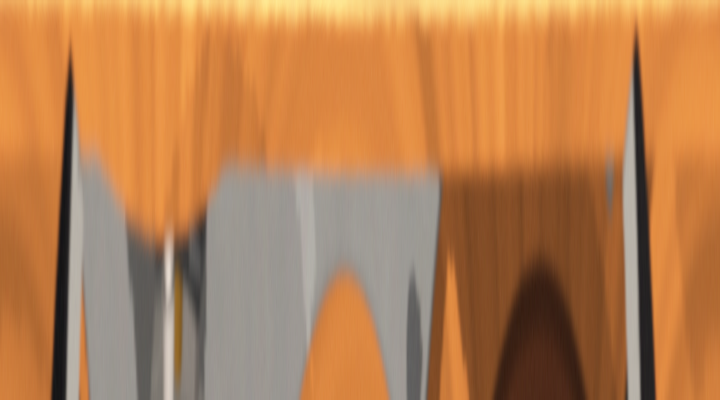

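Request:
arm_command(targets=[[-0.001, -0.001, 0.03, 0.004, 0, 0], [0, 0, 0.035, 0, 0, 0], [0, 0, 0.03, 0, 0, 0], [0, 0, 0.02, 0, 0, 0], [0, 0, 0.008, 0, 0, 0], [0, 0, 0, 0, 0, 0], [0, 0, 0, 0, 0, 0]])

```text
clock: 72.3
eef_pos: [521.1, 190.7, 90.3]
tcp_rot: [-3.136, 0.0, 1.499]
contact_force: [0.1, -0.3, 0.5]
opening: 0.588
```

Request:
arm_command(targets=[[0, 0, 0, 0, 0, 0], [0, 0, 0, 0, 0, 0], [0, 0, 0, 0, 0, 0], [0, 0, 0, 0, 0, 0], [0, 0, 0, 0, 0, 0], [0, 0, 0, 0, 0, 0], [0, 0, 0, 0, 0, 0]], fingers=0.015)

```text
clock: 72.88
eef_pos: [522.3, 191.1, 92.0]
tcp_rot: [-3.14, -0.001, 1.499]
contact_force: [-1.3, -1.4, 6.5]
opening: 0.287
```

Request:
arm_command(targets=[[0, 0, 0, 0, 0, -0.06], [0, 0, 0, 0, 0, -0.06], [0, 0, 0, 0, 0, -0.055], [0, 0, 0, 0, 0, 0], [0, 0, 0, 0, 0, 0]])

```text
clock: 73.3
eef_pos: [522.4, 191.0, 92.0]
tcp_rot: [-3.14, -0.001, 1.674]
contact_force: [-0.8, -0.6, 7.1]
opening: 0.284
```

Request:
arm_command(targets=[[0, 0, 0, 0, 0, 0], [0, 0, 0, 0, 0, 0], [0, 0, 0, 0, 0, 0], [0, 0, 0, 0, 0, 0], [0, 0, 0, 0, 0, 0], [0, 0, -0.01, 0, 0, 0], [0, 0, -0.03, 0, 0, 0], [0, 0, -0.04, 0, 0, 0], [0, 0, -0.04, 0, 0, 0], [0, 0, 0, 0, 0, 0], [0, 0, 0, 0, 0, 0]], fingers=0.05)

```text
clock: 74.22
eef_pos: [523.5, 191.3, 214.1]
tcp_rot: [3.14, -0.002, 1.674]
contact_force: [0.4, 1.3, -0.7]
opening: 0.588
```

Run:
```python
from h import *
go(523,191.2,93,1.5)
f=grab("wrist","w50"); print(proj(f,(536.7,329.9,90)))
```

```text
t 74.22 at [523.5 191.3 214.1] rot [ 3.140e+00 -2.000e-03  1.674e+00] F [ 0.4  1.3 -0.7] op 0.588
 turn rv [ 0.001 -0.003  0.174]  shift m [-1.000e-04 -5.000e-04  1.211e-01] rows>= 3
[455.5525101  232.51288412]
```

View pics/w50.png

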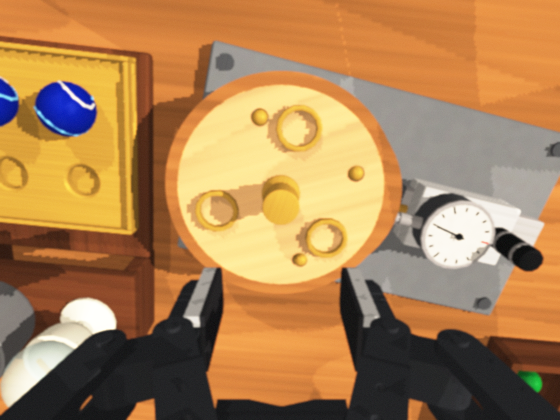

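```bash
python3 dial.py 458 236 d2
```

```text
[522.9 191.2] [536.91165385 330.69977708  90.        ]
```

View pics/d2.png

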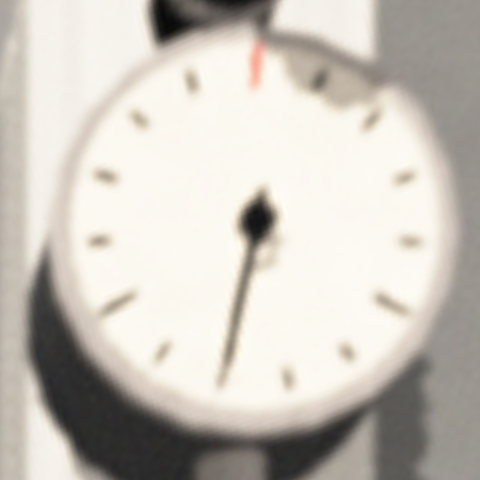

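View pics/d2p.png

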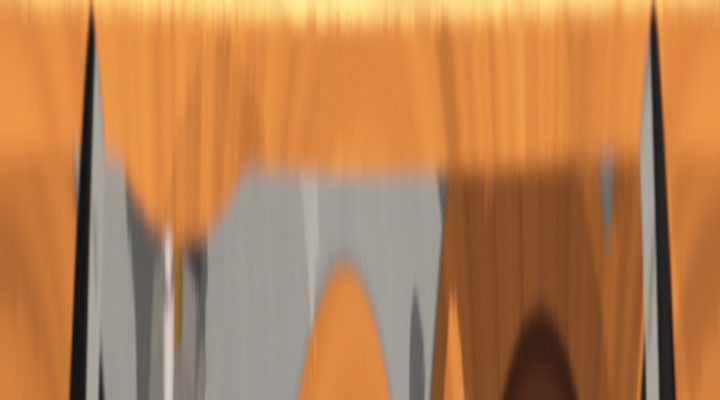

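Request:
arm_command(targets=[[-0.0005, 0, 0.03, 0, 0, 0], [0, 0, 0.035, 0, 0, 0], [0, 0, 0.03, 0, 0, 0], [0, 0, 0.018, 0, 0, 0], [0, 0, 0.006, 0, 0, 0], [0, 0, 0, 0, 0, 0], [0, 0, 0, 0, 0, 0]])

```text
clock: 74.9
eef_pos: [521.3, 190.2, 91.5]
tcp_rot: [-3.137, -0.001, 1.674]
contact_force: [1.1, 0.3, 1.4]
opening: 0.582
```

Request:
arm_command(targets=[[0, 0, 0, 0, 0, 0], [0, 0, 0, 0, 0, 0], [0, 0, 0, 0, 0, 0], [0, 0, 0, 0, 0, 0], [0, 0, 0, 0, 0, 0], [0, 0, 0, 0, 0, 0], [0, 0, 0, 0, 0, 0]], fingers=0.015)

```text
clock: 75.48
eef_pos: [522.5, 190.6, 93.1]
tcp_rot: [-3.14, -0.002, 1.674]
contact_force: [-0.7, -0.1, 6.4]
opening: 0.29
```

Request:
arm_command(targets=[[0, 0, 0, 0, 0, 0.04], [0, 0, 0, 0, 0, 0.04], [0, 0, 0, 0, 0, 0.03], [0, 0, 0, 0, 0, 0], [0, 0, 0, 0, 0, 0]])

```text
clock: 75.9
eef_pos: [522.4, 190.7, 93.0]
tcp_rot: [-3.14, -0.002, 1.563]
contact_force: [-0.3, 0.2, 6.8]
opening: 0.284
```

Request:
arm_command(targets=[[0, 0, 0, 0, 0, 0], [0, 0, 0, 0, 0, 0], [0, 0, 0, 0, 0, 0], [0, 0, 0, 0, 0, 0], [0, 0, 0, 0, 0, 0], [0, 0, -0.01, 0, 0, 0], [0, 0, -0.03, 0, 0, 0], [0, 0, -0.04, 0, 0, 0], [0, 0, -0.04, 0, 0, 0], [0, 0, 0, 0, 0, 0], [0, 0, 0, 0, 0, 0]], fingers=0.05)

```text
clock: 76.82
eef_pos: [523.6, 190.8, 214.9]
tcp_rot: [3.14, -0.003, 1.564]
contact_force: [-1.2, 0.8, -0.0]
opening: 0.588
```

```bash
python3 - <<'E'
from h import *
go(523,191.2,93,1.5)
f=grab("wrist","w51"); print(proj(f,(536.9,330.5,90)))
E
python3 dial.py 460 225 d3
```

```text
t 76.82 at [523.6 190.8 214.9] rot [ 3.140e+00 -3.000e-03  1.564e+00] F [-1.2  0.8 -0. ] op 0.588
 turn rv [ 0.001 -0.003  0.064]  shift m [ 0.0004 -0.0006  0.1219] rows>= 3
[462.30991848 213.99757725]
[522.9 191.2] [543.39462614 328.28988395  90.        ]
```

View pics/d3.png

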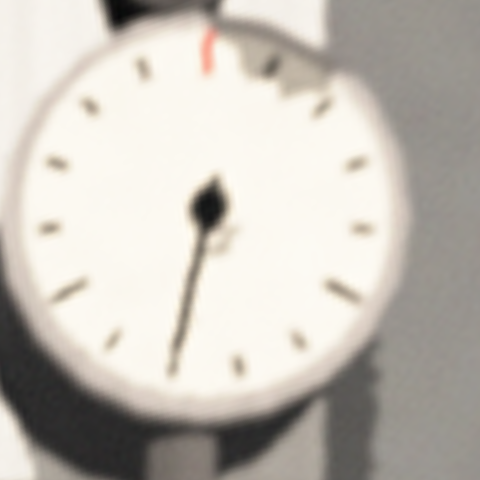

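View pics/w51.png

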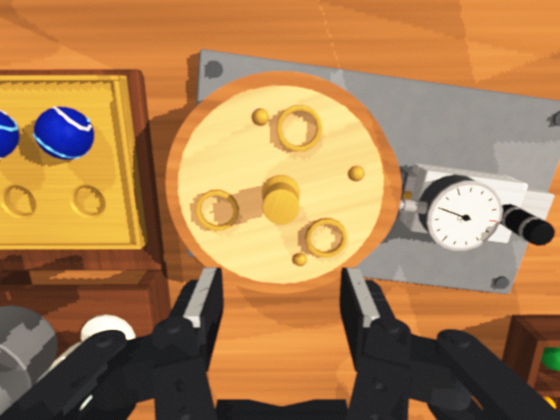

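Run:
```python
from h import *
import pickle
f=grab("wrist"); pickle.dump(f,open("v51.pkl","wb"))
crop(f,160,60,560,310,2,"w52")
c=np.array([522.9,191.2]); th=np.radians(np.arange(0,180,0.25)); rr=np.arange(85,105,0.1)
mp=np.array([[proj(f,(c[0]+a*np.cos(t),c[1]+a*np.sin(t),78)) for t in th] for a in rr],np.float32)
cv2.imwrite("pics/p51.png",cv2.resize(cv2.remap(f["image"],mp,None,cv2.INTER_LINEAR),(720,400)))
```

```text
(no output)
```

View pics/w52.png

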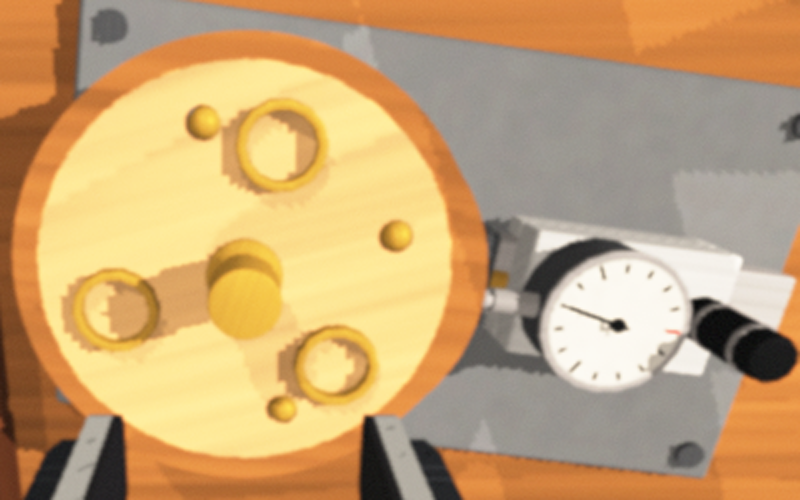

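View pics/p51.png

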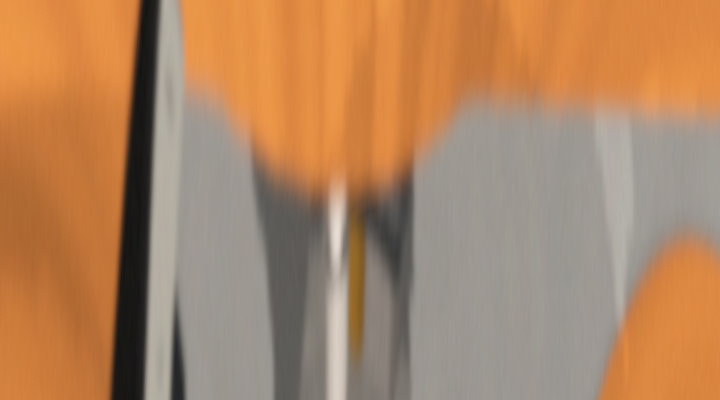

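Run:
```python
from h import *
import pickle
f=pickle.load(open("v51.pkl","rb"))
P=lambda U,V,z: unproj(f,((U+.5)/2-.5+160,(V+.5)/2-.5+60),z)[:2]
# pins: visible dome top centre z~78 
a=P(203,123,79);b=P(396,236,79);d=P(282,409,79)
print(a,b,d,np.linalg.norm(a-b),np.linalg.norm(b-d),np.linalg.norm(a-d))
import itertools
ang=lambda q,c:np.degrees(np.arctan2(q[1]-c[1],q[0]-c[0]))
m=(a+d)/2; print("centre(a,d)",m,"b ang",ang(b,m))
for n,(U,V,z) in dict(tip=(487,300,67),rod=(515,305,67),dial=(618,324,90),post=(775,355,101)).items():
    q=P(U,V,z); print(n,q,ang(q,m), np.linalg.norm(q-m))
k=P(245,303,116); print("knob",k)
```

```text
[464.14261446 176.24899963] [506.81811283 249.01783568] [579.82571729 206.20224066] 84.35936025006453 84.63619489927761 119.49802061351858
centre(a,d) [521.98416588 191.22562015] b ang 104.70421955324237
tip [536.91167737 290.46719374] 81.44593036315531 100.35796195916407
rod [539.15826461 302.19309766] 81.202306634048 112.2886046421532
dial [539.15111061 333.44322077] 83.11718375757292 143.24995609100156
post [547.69192148 387.67259926] 82.54443588974102 198.12194300467976
knob [520.90429415 191.09712365]
```

Run:
```python
from h import *
im=cv2.imread("pics/w35.png")
f=grab("wrist")
s=r.sense(); Rt=RR(s["tcp_rot"])
Rc=Rt.T@RR(f["orientation"])
Rn=RR([-3.141,0,-0.13]); g=dict(f); g["image"]=im
g["xyz"]=np.array([513.0,114.5,269.5])+Rn@np.array([-0.4,-81.8,-143.1]); g["orientation"]=R.from_matrix(Rn@Rc).as_euler('xyz')
import pickle; pickle.dump(g,open("v35.pkl","wb"))
crop(g,170,0,400,200,3.4,"w35c")
c=np.array([522.4,191.2]); th=np.radians(np.arange(180,360,0.25)); rr=np.arange(85,105,0.1)
mp=np.array([[proj(g,(c[0]+a*np.cos(t),c[1]+a*np.sin(t),78)) for t in th] for a in rr],np.float32)
cv2.imwrite("pics/p35.png",cv2.resize(cv2.remap(im,mp,None,cv2.INTER_LINEAR),(720,400)))
```

```text
(no output)
```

View pics/w35c.png

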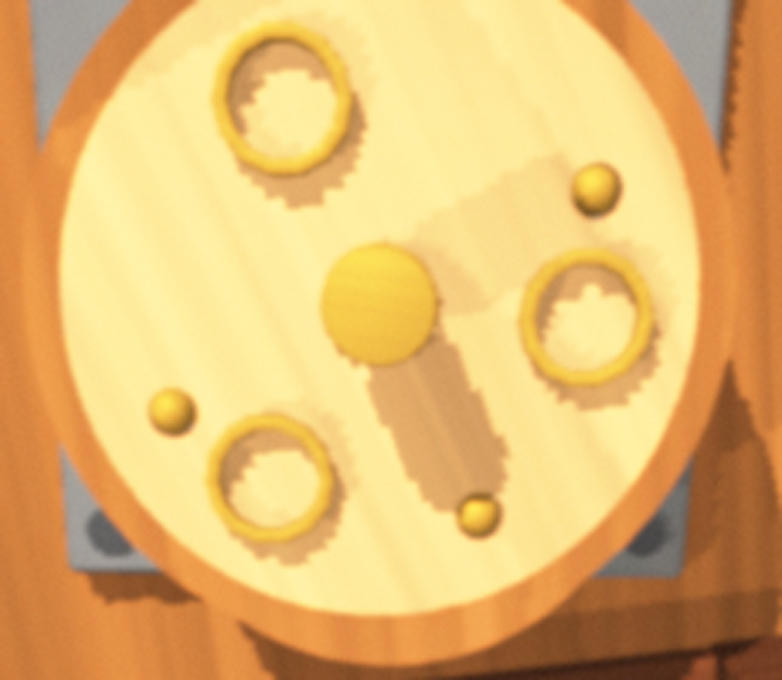

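View pics/p35.png

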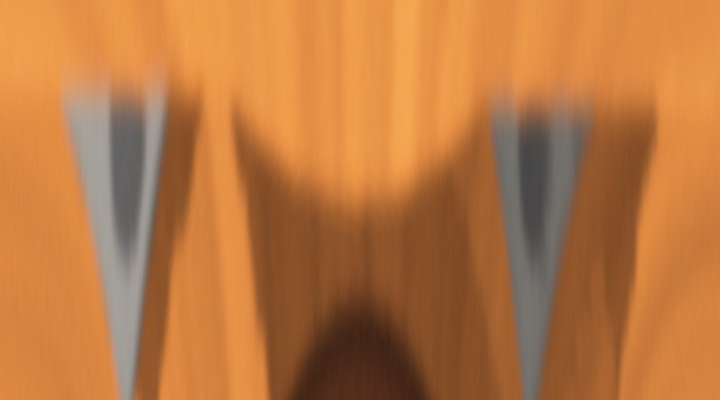

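Run:
```python
from h import *
import pickle
f=pickle.load(open("v35.pkl","rb"))
P=lambda U,V,z: unproj(f,((U+.5)/3.4-.5+170,(V+.5)/3.4-.5),z)[:2]
a=P(597,190,79);d=P(172,412,79);b=P(478,515,79)
m=(a+d)/2; ang=lambda q,c:np.degrees(np.arctan2(q[1]-c[1],q[0]-c[0]))
print(a,d,b,np.linalg.norm(a-d),m,ang(a,d),ang(b,m)+90)
```

```text
[579.32527545 210.98574872] [466.25992474 172.00466451] [542.02237408 135.17491725] 119.5963981847688 [522.7926001  191.49520662] 19.0224503018573 18.85175172189537
```

Request:
arm_command(targets=[[0, 0, 0, 0, 0, 0.12], [0, 0, 0, 0, 0, 0.12], [0, 0, 0, 0, 0, 0.12], [0, 0, 0, 0, 0, 0.12], [0, 0, 0, 0, 0, 0.12], [0, 0, 0, 0, 0, 0.12], [0, 0, 0, 0, 0, 0.12], [0, 0, 0, 0, 0, 0.12], [0, 0, 0, 0, 0, 0.12], [0, 0, 0, 0, 0, 0.12], [0, 0, 0, 0, 0, 0.12], [0, 0, 0, 0, 0, 0.12], [0, 0, 0, 0, 0, 0.12]])

```text
clock: 78.1
eef_pos: [521.2, 189.9, 210.1]
tcp_rot: [3.141, 0.007, -0.002]
contact_force: [0.1, 0.0, -0.1]
opening: 0.586
```

Request:
arm_command(targets=[[0, 0, 0, 0, 0, 0.12], [0, 0, 0, 0, 0, 0.12], [0, 0, 0, 0, 0, 0.12], [0, 0, 0, 0, 0, 0.12], [0, 0, 0, 0, 0, 0.12], [0, 0, 0, 0, 0, 0.12], [0, 0, 0, 0, 0, 0.12], [0, 0, 0, 0, 0, 0.12], [0, 0, 0, 0, 0, 0.12], [0, 0, 0, 0, 0, 0.12], [0, 0, 0, 0, 0, 0.12], [0, 0, 0, 0, 0, 0.12], [0, 0, 0, 0, 0, 0.12], [0, 0, 0, 0, 0, 0], [0, 0, 0, 0, 0, 0]])

```text
clock: 79.35
eef_pos: [521.4, 190.0, 210.5]
tcp_rot: [3.136, 0.0, -1.552]
contact_force: [-0.6, 1.0, 0.0]
opening: 0.582
```

Run:
```python
from h import *
import pickle
go(523,191.2,93,1.5)
f=grab("wrist"); pickle.dump(f,open("v53.pkl","wb"))
crop(f,0,60,400,310,2,"w53")
c=np.array([522.4,191.2]); th=np.radians(np.arange(0,180,0.25)); rr=np.arange(85,105,0.1)
mp=np.array([[proj(f,(c[0]+a*np.cos(t),c[1]+a*np.sin(t),78)) for t in th] for a in rr],np.float32)
cv2.imwrite("pics/p53.png",cv2.resize(cv2.remap(f["image"],mp,None,cv2.INTER_LINEAR),(720,400)))
```

```text
t 79.35 at [521.4 190.  210.5] rot [ 3.136  0.    -1.552] F [-0.6  1.   0. ] op 0.582
 turn rv [ 0.     0.009 -3.052]  shift m [0.0013 0.0015 0.1175] rows>= 3
```

View pics/w53.png

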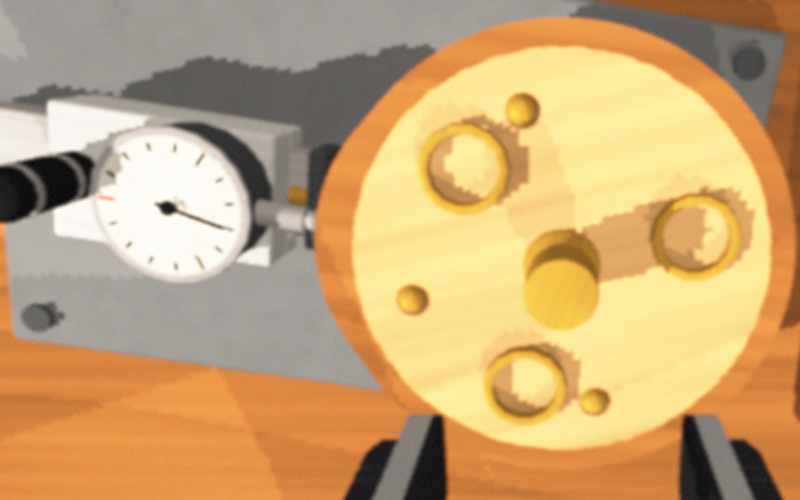

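View pics/p53.png

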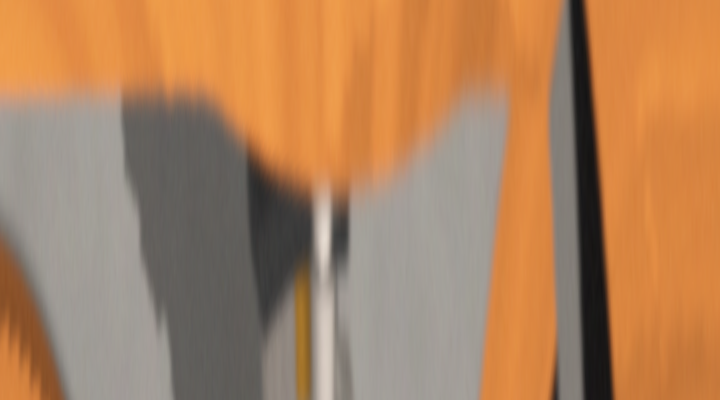

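Request:
arm_command(targets=[[-0.001, -0.001, 0.03, 0.005, 0, 0], [0, 0, 0.035, 0, 0, 0], [0, 0, 0.03, 0, 0, 0], [0, 0, 0.016, 0, 0, 0], [0, 0, 0.005, 0, 0, 0], [0, 0, 0, 0, 0, 0], [0, 0, 0, 0, 0, 0]])

```text
clock: 79.98
eef_pos: [523.3, 191.5, 96.2]
tcp_rot: [-3.14, 0.001, -1.555]
contact_force: [-0.3, 0.2, 0.9]
opening: 0.589
```

Request:
arm_command(targets=[[0, 0, 0, 0, 0, 0], [0, 0, 0, 0, 0, 0], [0, 0, 0, 0, 0, 0], [0, 0, 0, 0, 0, 0], [0, 0, 0, 0, 0, 0], [0, 0, 0, 0, 0, 0], [0, 0, 0, 0, 0, 0]], fingers=0.015)

```text
clock: 80.57
eef_pos: [524.0, 191.8, 97.3]
tcp_rot: [-3.138, 0.002, -1.556]
contact_force: [-0.1, 0.1, 6.4]
opening: 0.282
```

Request:
arm_command(targets=[[0, 0, 0, 0, 0, 0.018], [0, 0, 0, 0, 0, 0.017], [0, 0, 0, 0, 0, 0], [0, 0, 0, 0, 0, 0]])

```text
clock: 80.9
eef_pos: [524.0, 191.7, 97.3]
tcp_rot: [-3.138, 0.002, -1.591]
contact_force: [-1.0, -0.4, 6.2]
opening: 0.284
```

Request:
arm_command(targets=[[0, 0, 0, 0, 0, 0], [0, 0, 0, 0, 0, 0], [0, 0, 0, 0, 0, 0], [0, 0, 0, 0, 0, 0], [0, 0, 0, 0, 0, 0], [0, 0, -0.01, 0, 0, 0], [0, 0, -0.03, 0, 0, 0], [0, 0, -0.04, 0, 0, 0], [0, 0, -0.04, 0, 0, 0], [0, 0, 0, 0, 0, 0], [0, 0, 0, 0, 0, 0]], fingers=0.05)

```text
clock: 81.82
eef_pos: [524.4, 191.8, 218.9]
tcp_rot: [-3.135, 0.003, -1.591]
contact_force: [0.1, -0.5, -0.8]
opening: 0.584
```

Run:
```python
from h import *
import pickle
go(523,191.2,93,1.5)
f=grab("wrist"); pickle.dump(f,open("v54.pkl","wb"))
crop(f,0,60,400,310,2,"w54")
c=np.array([522.4,191.2]); th=np.radians(np.arange(0,180,0.25)); rr=np.arange(85,105,0.1)
mp=np.array([[proj(f,(c[0]+a*np.cos(t),c[1]+a*np.sin(t),78)) for t in th] for a in rr],np.float32)
cv2.imwrite("pics/p54.png",cv2.resize(cv2.remap(f["image"],mp,None,cv2.INTER_LINEAR),(720,400)))
```

```text
t 81.82 at [524.4 191.8 218.9] rot [-3.135e+00  3.000e-03 -1.591e+00] F [ 0.1 -0.5 -0.8] op 0.584
 turn rv [-0.005 -0.01  -3.091]  shift m [-0.0007 -0.0014  0.1259] rows>= 4
```

View pics/w54.png

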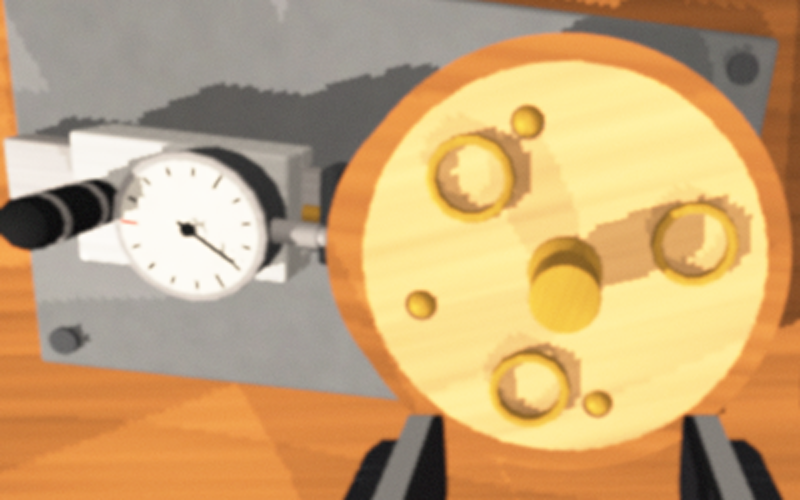

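View pics/p54.png

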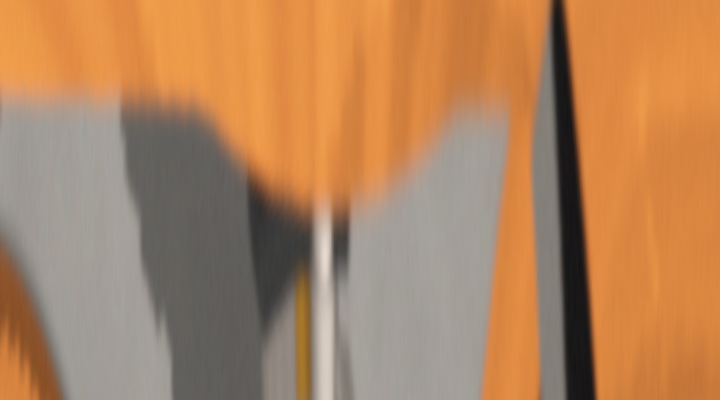

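Request:
arm_command(targets=[[0, 0, -0.03, 0, 0, 0], [0, 0, -0.03, 0, 0, 0], [0, 0, -0.02, 0, 0, 0], [0.036, 0, 0, 0, 0, 0], [0.036, 0, 0, 0, 0, 0], [0.036, 0, 0, 0, 0, 0], [0.036, 0, 0, 0, 0, 0], [0.036, 0, 0, 0, 0, 0], [0.036, 0, 0, 0, 0, 0], [0.036, 0, 0, 0, 0, 0], [0.036, 0, 0, 0, 0, 0], [0.036, 0, 0, 0, 0, 0], [0.036, 0, 0, 0, 0, 0], [0.036, 0, 0, 0, 0, 0], [0, 0, 0, 0, 0, 0], [0, 0, 0, 0, 0, 0]])

```text
clock: 83.2
eef_pos: [513.5, -206.2, 293.5]
tcp_rot: [3.14, 0.002, -1.594]
contact_force: [-0.1, 0.3, 0.5]
opening: 0.584
```

Run:
```python
from h import *
go(523,191.2,93,1.5)
f=grab("top","t60"); crop(f,120,120,320,250,4,"t60c"); g=grab("side","s60");
```

```text
t 83.2 at [ 513.5 -206.2  293.5] rot [ 3.140e+00  2.000e-03 -1.594e+00] F [-0.1  0.3  0.5] op 0.584
 turn rv [-3.000e-03  3.000e-03 -3.094e+00]  shift m [ 0.397  -0.0187  0.2005] rows>= 11
```

View pics/t60c.png

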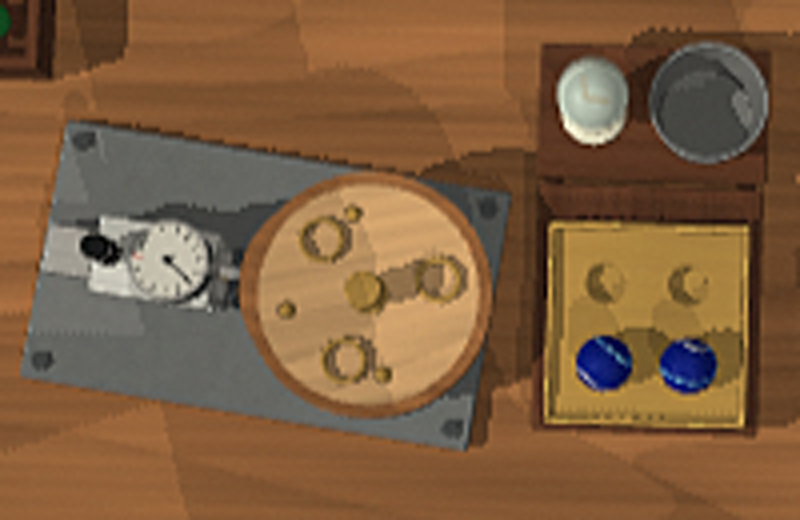

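View pics/s60.png

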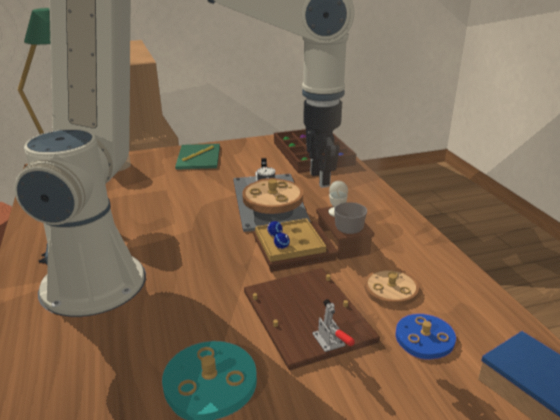

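```bash
python3 -c "
from rig import r
print(r.sign_off())"
```

```text
the job is handed in; nothing more can be done
None
```

The job is done and handed in. The arm was last at 83.2 s of the 208 s allowed, clear of everything.

- **Marbles:** Two marbles were on the disc, and I set both in tray dimples. One was knocked out of its dimple during the turning. I put it back, and both sit in their dimples in the last pictures.
- **Clamp:** I pulled the handle back until the arm snapped up. It was still open in the last side view.
- **Disc:** It is on the three pins and lies flush. The pins show through the holes, and the downward force changed sign at the expected height.
- **Indicator:** I pushed it against its stop until the push reached about 22 N, and I did not touch it again.
- **High spot:** I turned the disc about 515° in one direction, then adjusted it in small steps. The dial reads about 8.7 mm there, against about 3.5 mm on the plain rim.

**Where checks disagreed:**
- **Dial:** Readings near the peak came out between 8.0 and 8.7 mm and did not follow the angle smoothly. This is probably the disc's play on the pins. I set the final position from the rim's shape in the pictures instead.
- **Angles:** That puts the high spot at about 82.2° and the plunger at about 82.4°. An estimate from the pin positions put the high spot about 1.5° further round. The final angle is therefore good to roughly 2°.
- **Joint limit:** While I was measuring the pins, the last joint reached -3.017 rad, just inside its 3.02 limit.

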